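Load, wind and start a clockwork dust sampler

ROBOT

A 7-joint arm with a two-finger parallel gripper is mounted at the origin on a cart in front of the work surface, level with it; the furniture and walls round the work are solid. World frame = base frame: x ahead of the robot, y to its left, z up, the work surface at z = 0. Lengths are in m, angles in rad, forces in N, time in s.
With the tool pointing down it reaches from about 0.425 to 0.825 m from the base axis. Payload 3.6 kg.
Tool frame: the origin (TCP) lies midway between the tips of the shut fingers; the grasp point (between the pads) lies 19 mm behind it; z points along the fingers, y is the line along which they close (so a half turn about z gives the same grasp; the last joint's range is limited). The gripper opens to 85 mm and grips with 20 to 120 N. Pads are 22 mm wide; open, the fingers measure 114 mm over their backs; the gripper's body (76 mm by 85 mm) begins 54 mm behind the grasp point. The pads swing forward as they close: fully open they stand 13 mm farther back than shut.
Start: joints at [1.315, 0.615, -0.013, 1.423, 0.008, 1.103, -0.04], TCP at [0.148, -0.633, 0.231] pointing down, gripper open.
Joint ranges: [-3.12, 3.12], [-0.3, 2.06], [-1.34, 1.32], [0.26, 2.42], [-1.36, 4.5], [0.01, 1.98], [-2.84, 2.84]. Speed limits (rad/s): [2.79, 2.79, 3.14, 3.14, 3.14, 3.14, 3.14].

INTERFACE

Orientations are given as a rotation vector (axis times angle).
In Python, from cell import robot gives the robot as it stands.
- The arm moves only by the tool servo_tool, never from a script. Its argument "rows" is a list of rows, each an object with "slide": the shift along the tool's x, y, z in cm, a list of three; "delta_rot": the turn, a rotation vector about the tool's x, y, z in degrees, a list of three; "grip": the finger opening in cm, from 0 to 8.54. A call has 1 to 12 rows; each row shifts and turns the commanded pose from where the row before left it, along the tool's axes as they then stand; what a row does not reach is not made up. A row lasts 1/12 s, in which the tool goes at most 41.7 mm and 7.16 degrees, less where a joint would pass 70% of its speed; a pose out of reach is approached as far as the arm can. A call with a gripper value outside its range is refused whole. The fingers move at their own pace and stop on an object; "force" is the grip in N (left out, the last holds). Time passes only in rows, so rows that do not move let the fingers close. It gives the time, the measured TCP pose, the force, the opening and the grip force at its end, in the units of the state.
- robot.get_state(): the state, without advancing time (a new reading comes with each control period).
- robot.capture(name): name is "scene" or "top" or "wrist"; returns the picture (420x560x3 uint8, red, green, blue); there is no depth.
- robot.calibration(name): a dict with "vertical_fov" (degrees; the focal length in pixels is half the picture's height over the tangent of half this angle, whatever the lens; pixels are square), "cx", "cy" (the principal point, pixels), "origin" and "rotation" of the camera in the world; the wrist camera has in their place "hand_eye" (4x4, takes a point from camera to tool coordinates, whose origin is the TCP and whose axes are the flange's). Camera axes: x right, y down, z forward; pixel columns grow to the right and rows downward; lengths in m; the calibration is good to about 2 mm. A picture is of the moment at which its call begins: read the wrist's pose just before it. calibration takes no time and is no camera call.
- robot.close_job(): hands the job in; it is judged then, once.
The state is a dict: "time_s": time; "joint_pos": joint angles; "qvel": joint speeds; "effort": joint torques, N m; "position": TCP position; "tool_rot": TCP orientation; "contact_force": force on the tool from outside, world axes, zero at the start; "moment": the same for the moment, N m; "grip_width": finger opening in m; "finger_force": force on a finger pad.
Only numpy, scipy, OpenCV 4.12 (cv2) and the standard library are available. Lean on these libraries where they do the work, as an engineer would, in place of code of your own. Each camera call takes 0.05 s, during which the arm holds its last target. There are 200 camera calls.

TASK

Get the clockwork dust sampler ready for its run: lay every hexagonal collector bar that is out on the bench flat and square in a trough of its own on the carriage, with its cream collecting strip facing straight up, and wind the spring with the key clockwise until it is fully wound at its stop (pointer at the green dot). Only when the bars are loaded and the spring is wound, swing the red start lever all the way over to run. Leave the flask and the small beaker standing where they are.

Things in the scene. Friction and masses are not known exactly. Their poses are not given: they have to be found in the camera images.
- bar_a_mid (a point): collector bar: dark blue-grey hexagonal bar, 36 mm across flats, 56 mm long, about 0.1 kg, lying on a flat; one flat carries a cream-yellow strip, the other five are bare. Point: the bar's centre, 18 mm above the flat it lies on. y axis: along the bar (plain end faces at y = -28 and +28 mm, good to grip); z axis: out of the strip's flat (straight up when the strip is on top). May be absent
- bar_b_mid (a point): collector bar: dark blue-grey hexagonal bar, 36 mm across flats, 56 mm long, about 0.1 kg, lying on a flat; one flat carries a cream-yellow strip, the other five are bare. Point: the bar's centre, 18 mm above the flat it lies on. y axis: along the bar (plain end faces at y = -28 and +28 mm, good to grip); z axis: out of the strip's flat (straight up when the strip is on top). May be absent
- bar_c_mid (a point): collector bar: dark blue-grey hexagonal bar, 36 mm across flats, 56 mm long, about 0.1 kg, lying on a flat; one flat carries a cream-yellow strip, the other five are bare. Point: the bar's centre, 18 mm above the flat it lies on. y axis: along the bar (plain end faces at y = -28 and +28 mm, good to grip); z axis: out of the strip's flat (straight up when the strip is on top). May be absent
- seat_1 (a point): where the centre of a bar seated in trough 1 of the carriage must be (nearest the robot), 18 mm above the trough's floor; y axis along the trough, z up, x towards the intake. Troughs are 56 mm apart. Trough: half-hexagon 1 mm wider than the bar on each side; flanks 12 mm high, 40 mm long
- seat_2 (a point): where the centre of a bar seated in trough 2 of the carriage must be (middle), 18 mm above the trough's floor; y axis along the trough, z up, x towards the intake. Troughs are 56 mm apart. End stops of all troughs: 7 mm high, leaning outwards, 2 mm of play at each end
- seat_3 (a point): where the centre of a bar seated in trough 3 of the carriage must be (farthest, next to the intake), 18 mm above the trough's floor; y axis along the trough, z up, x towards the intake. Troughs are 56 mm apart. The intake bridge (105 mm high) begins 61 mm beyond
- key_grip (a point): middle of the brass winding key on the round clock housing: upright blade 38 mm wide (this point's x axis), 10 mm thick (y axis), 24 mm high (12 mm above and below this point), turning about the vertical through this point. Ratchet wheel, pawl, pointer and dial lie on the housing's top (37 mm radius), all lower than 18 mm under this point
- key (a joint): winding of the clock spring, rad, growing as the key turns clockwise seen from above: 0 run down (pointer at the red dot), stop at 5.3 (green dot). The spring resists with 0.03 to 0.09 Nm. A ratchet clicks every 0.524 rad (0, 0.524 .. 5.236) and stops it turning back: let go, the key springs back to the last click passed
- start_lever (a joint): start lever at the foot of the clock, about a vertical axis: 0 stop (red dot), 1.4 run (green dot, end stop), growing anticlockwise seen from above; stays where it is left; about 1 N at the knob moves it
- lever_knob (a point): middle of the start lever's red knob, 16 mm across; its top is 9 mm above this point, the base plate 25 mm below. It stands 32 mm from the lever's pivot. In the frame of the seats the lever points from pivot to knob along (-0.76, 0.65) at 0 and (-0.77, -0.64) at 1.4, so the knob goes about 41 mm towards -y
- sampler: clockwork dust sampler, fixed: dark green-grey base plate 270 x 220 x 10 mm with the carriage of three troughs, the clock with its key (axis 125 mm to +y of the middle trough's middle), the start lever in front of the clock, and the intake bridge. Origin: on the bench, 45 mm to +y of the middle trough's middle; x towards the intake, y along the troughs to the clock, z up
- flask: bystander: conical flask, 87 mm wide, 152 mm high, origin under its centre
- beaker: bystander: small glass beaker, 54 mm wide, 60 mm high, origin under its centre
Things that resemble listed ones, but are neither listed nor needed, are in the scene too. Leave any orange, pink or purple look-alike of the part that bears bar_b_mid alone.

How it is judged:
On the way, in this order (a step that is already met when the one before it is completed fails the run):
1. every bar that is present lies seated in a trough with its strip up, and the spring is wound (key past 4.6 rad) (((distance between bar_a_mid and seat_1 below 0.0045 m and angle between the y axis of bar_a_mid and the y axis of seat_1, either way round below 0.07 rad) or (distance between bar_a_mid and seat_2 below 0.0045 m and angle between the y axis of bar_a_mid and the y axis of seat_2, either way round below 0.07 rad) or (distance between bar_a_mid and seat_3 below 0.0045 m and angle between the y axis of bar_a_mid and the y axis of seat_3, either way round below 0.07 rad)) and angle between each of bar_a_mid, bar_b_mid, bar_c_mid's own z axis and vertical below 0.1 rad and linear speed of each of bar_a, bar_b, bar_c below 0.03 m/s and ((distance between bar_b_mid and seat_1 below 0.0045 m and angle between the y axis of bar_b_mid and the y axis of seat_1, either way round below 0.07 rad) or (distance between bar_b_mid and seat_2 below 0.0045 m and angle between the y axis of bar_b_mid and the y axis of seat_2, either way round below 0.07 rad) or (distance between bar_b_mid and seat_3 below 0.0045 m and angle between the y axis of bar_b_mid and the y axis of seat_3, either way round below 0.07 rad)) and ((distance between bar_c_mid and seat_1 below 0.0045 m and angle between the y axis of bar_c_mid and the y axis of seat_1, either way round below 0.07 rad) or (distance between bar_c_mid and seat_2 below 0.0045 m and angle between the y axis of bar_c_mid and the y axis of seat_2, either way round below 0.07 rad) or (distance between bar_c_mid and seat_3 below 0.0045 m and angle between the y axis of bar_c_mid and the y axis of seat_3, either way round below 0.07 rad)) and value of joint key above 4.6 rad), for 0.2 s.
2. the start lever is swung over to run (past 1.15 rad) (value of joint start_lever above 1.15 rad), for 0.2 s.
At the end, for the whole second after the job is handed in: Every present bar rests in a trough: centre within 4.5 mm of its seat, axis within 0.07 rad of the trough, strip face within 0.10 rad of straight up; the key stands past 4.6 rad (stop at 5.3), the start lever past 1.15 rad (run at 1.4) (all of step 1 and value of joint start_lever above 1.15 rad); the robot touches nothing.
It fails at once if the flask is displaced by more than 3 cm or tipped (distance of flask from where it was at the start of the episode above 0.03 m or angle between flask's own z axis and vertical above 0.35 rad).
It fails at once if the beaker is displaced by more than 3 cm or tipped (distance of beaker from where it was at the start of the episode above 0.03 m or angle between beaker's own z axis and vertical above 0.35 rad).
Of bar_a, bar_b, bar_c only 2 to 3 are there at a start; the rules pass over those that are not, and their reading is None.
At some moment in a run one of bar_a, bar_b, bar_c may be knocked a few centimetres aside while the robot is not near it.
Once in a run the grip may slacken for a moment while it holds something.
It also fails if it takes over 210 s, if anything falls off the work surface, if the arm or the gripper's body presses on something with over 40 N, if the wrist force passes 120 N, or if a joint passes its speed limit or range.

## Working session

There is one attempt and no reset: what is moved stays moved. The work goes in short steps, Python scripts to look and compute and a tool call to move; the robot and the scene stay as the last step left them, time stands still between calls to the robot, and variables do not carry over. Pictures are saved under pics/ and viewed, at most 14 in all, crops included, and the job is handed in when it is done.

Besides the shell and the picture viewer there is one more tool, called after "Emit:" by a JSON object that holds its "method" and its "body". servo_tool: Moves the arm, as the interface text tells. Its arguments: {"type":"object","properties":{"rows":{"type":"array"},"force":{"type":"number"}},"required":["rows"]}

```bash
mkdir -p pics; ls; python3 - <<'E'
from cell import robot
import cv2
s=robot.get_state();print(s['position'],s['tool_rot'],s['grip_width'],s['time_s'])
for n in('scene','top','wrist'):
    im=robot.capture(n);cv2.imwrite(f'pics/{n}0.png',cv2.cvtColor(im,cv2.COLOR_RGB2BGR))
    print(n,robot.calibration(n))
a=cv2.imread('pics/top0.png');cv2.imwrite('pics/top0b.png',cv2.resize(a,(800,600)))
E
```

```text
pics
[ 0.14791036 -0.63215001  0.23012585] [-3.11829425e+00 -3.60011363e-01  4.77587278e-04] 0.0854088076495228 0.0
scene {'vertical_fov': 43.38051878830122, 'cx': 277.89939923891797, 'cy': 213.03468705505713, 'origin': array([-0.0086278,  0.8449108,  1.291964 ]), 'rotation': array([-0.77085305,  2.68807718, -0.9314504 ])}
top {'vertical_fov': 56.452020720151495, 'cx': 278.09505614098896, 'cy': 213.47474095255305, 'origin': array([0.3999551 , 0.03796537, 1.11082395]), 'rotation': array([-2.16512731,  2.12963816, -0.16514078])}
wrist {'vertical_fov': 64.4218655599618, 'cx': 280.041249507549, 'cy': 206.2171966264622, 'hand_eye': array([[ 1.00076151e-03, -9.63362249e-01, -2.68201746e-01,
         6.76757411e-02],
       [ 9.99999447e-01,  1.05087092e-03, -4.32823945e-05,
        -9.77502147e-04],
       [ 3.23542040e-04, -2.68201554e-01,  9.63362768e-01,
        -1.43069892e-01],
       [ 0.00000000e+00,  0.00000000e+00,  0.00000000e+00,
         1.00000000e+00]])}
```

View pics/top0b.png

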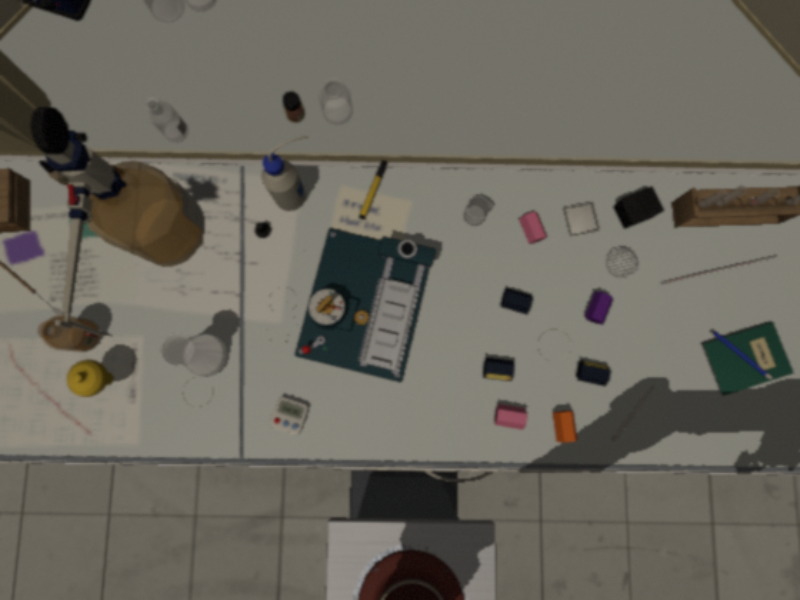

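View pics/scene0.png

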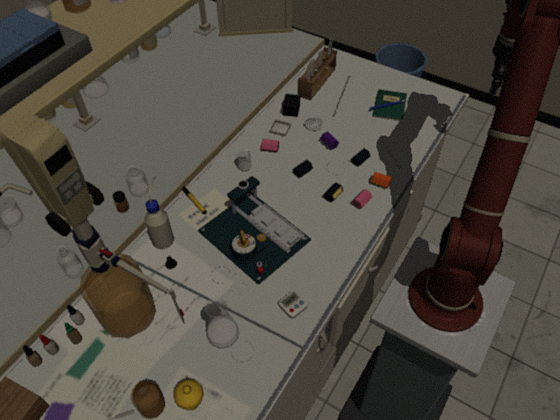

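The top view (800x600) shows three dark bars at (517,300), (499,368) and (593,371), with the sampler around (368,305). The pink, orange and purple look-alikes stay where they are, and so does the black box at (637,206), which is too big to be a bar. The flask is at (205,352) and the beaker at (478,210). I'll enlarge the two working areas.

```bash
cat > h.py <<'E'
import numpy as np,cv2
from cell import robot
from scipy.spatial.transform import Rotation as R
def cam(n,s=None):
    c=robot.calibration(n);f=210/np.tan(np.radians(c['vertical_fov'])/2)
    K=np.array([[f,0,c['cx']],[0,f,c['cy']],[0,0,1]])
    if n!='wrist': return K,R.from_rotvec(c['rotation']).as_matrix(),np.array(c['origin'])
    Rt=R.from_rotvec(s['tool_rot']).as_matrix();H=c['hand_eye']
    return K,Rt@H[:3,:3],Rt@H[:3,3]+s['position']
def ray(C,px,z):
    K,Rm,o=C;d=Rm@np.linalg.inv(K)@np.array([px[0],px[1],1.]);return o+d*(z-o[2])/d[2]
def proj(C,P):
    K,Rm,o=C;q=K@(Rm.T@(np.asarray(P,float)-o));return q[:2]/q[2]
def shot(n,name,crop=None,scale=1):
    s=robot.get_state();im=cv2.cvtColor(robot.capture(n),cv2.COLOR_RGB2BGR)
    cv2.imwrite(f'pics/{name}_raw.png',im)
    np.savez(f'pics/{name}.npz',tool_rot=s['tool_rot'],position=s['position'])
    if crop: x,y,w,h=crop;im=im[y:y+h,x:x+w]
    cv2.imwrite(f'pics/{name}.png',cv2.resize(im,None,fx=scale,fy=scale,interpolation=cv2.INTER_CUBIC))
    return s
def load(name): return cam('wrist',np.load(f'pics/{name}.npz'))
def tooldelta(s,dw): # world delta(m) -> tool cm
    return R.from_rotvec(s['tool_rot']).as_matrix().T@np.asarray(dw)*100
E
python3 - <<'E'
import cv2,numpy as np
from h import *
a=cv2.imread('pics/top0.png')
c1=cv2.resize(a[150:280,195:315],None,fx=4.6,fy=4.6,interpolation=cv2.INTER_CUBIC)
c2=cv2.resize(a[195:275,330:435],None,fx=5,fy=5,interpolation=cv2.INTER_CUBIC)
c1=cv2.resize(a[150:280,200:440],None,fx=3.3,fy=3.3,interpolation=cv2.INTER_CUBIC)
c1=np.clip(c1*1.6,0,255).astype('uint8')
cv2.imwrite('pics/c1.png',c1)
C=cam('top')
for n,p,z in[('b1',(517,300),.02),('b2',(499,368),.02),('b3',(593,371),.02),('key',(327,307),.08),('plc',(333,229),.01),('prc',(436,240),.01),('pl',(296,356),.01),('pr',(402,381),.01),('beaker',(478,210),.03),('flask',(205,352),.08),('knob',(308,350),.035)]:
    print(n,ray(C,np.array(p)*.7,z).round(3))
E
```

```text
b1 [ 0.576 -0.204  0.02 ]
b2 [ 0.442 -0.167  0.02 ]
b3 [ 0.439 -0.35   0.02 ]
key [0.547 0.164 0.08 ]
plc [0.717 0.166 0.01 ]
prc [ 0.698 -0.044  0.01 ]
pl [0.459 0.23  0.01 ]
pr [0.414 0.021 0.01 ]
beaker [ 0.756 -0.126  0.03 ]
flask [0.46  0.385 0.08 ]
knob [0.47  0.203 0.035]
```

View pics/c1.png

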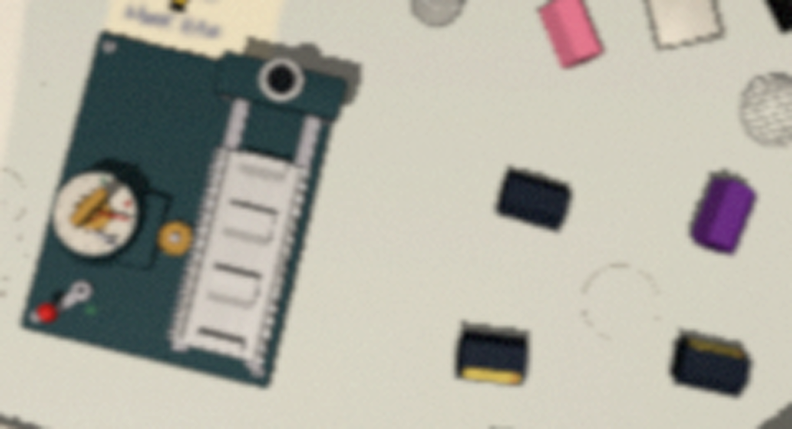

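Emit:
{"method": "servo_tool", "body": {"rows": [{"slide":[2.95,-2.2,-0.3]},{"slide":[2.95,-2.2,-0.3]},{"slide":[2.95,-2.2,-0.3]},{"slide":[2.95,-2.2,-0.3]},{"slide":[2.95,-2.2,-0.3]},{"slide":[2.95,-2.2,-0.3]},{"slide":[2.95,-2.2,-0.3]},{"slide":[2.95,-2.2,-0.3]},{"slide":[2.95,-2.2,-0.3]},{"slide":[2.95,-2.2,-0.3]},{"slide":[2.95,-2.2,0]},{"slide":[2.95,-2.2,0]}]}}

```text
schema error: expected keys slide, delta_rot, grip
```

Emit:
{"method": "servo_tool", "body": {"rows": [{"slide":[2.5,-2,0]},{"slide":[2.5,-2,0]},{"slide":[2,-2,0]},{"slide":[0,0,0]},{"slide":[0,0,0]}]}}

```text
schema error: expected keys slide, delta_rot, grip
```

```bash
python3 - <<'E'
from h import *
s=shot('wrist','w1',scale=1.4)
im=cv2.imread('pics/w1.png');cv2.imwrite('pics/w1.png',np.clip(im*1.5,0,255).astype('uint8'))
print(s['position'],s['tool_rot'],s['joint_pos'],s['time_s'])
E
```

```text
[ 0.14792903 -0.6323163   0.23037753] [-3.11883315e+00 -3.59985876e-01  3.98852413e-04] [ 1.31449855  0.6157182  -0.0126048   1.42457022  0.00808812  1.10342257
 -0.04041763] 0.15
```

View pics/w1.png

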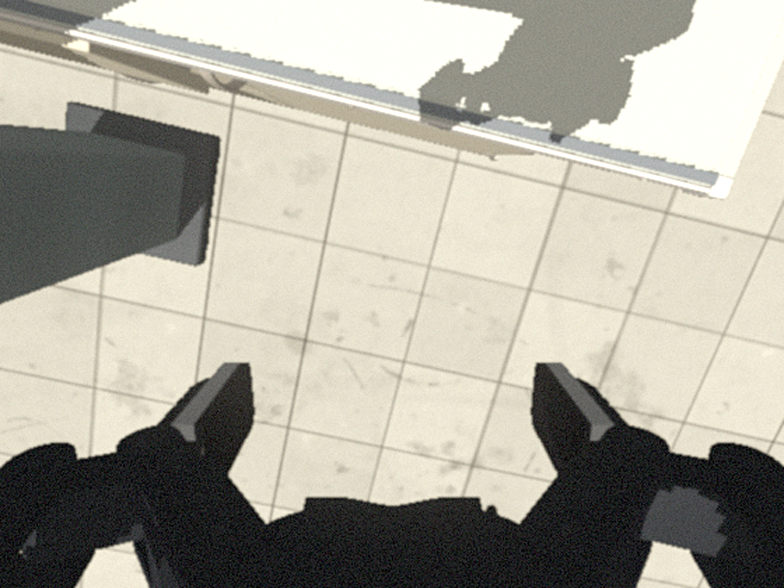

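The view still shows only the floor, because every row needs all three keys and the moves were refused. I'll resend them.

Emit:
{"method": "servo_tool", "body": {"rows": [{"slide":[2.65,-2.18,-0.2],"delta_rot":[0,0,0],"grip":8.5},{"slide":[2.65,-2.18,-0.2],"delta_rot":[0,0,0],"grip":8.5},{"slide":[2.65,-2.18,-0.2],"delta_rot":[0,0,0],"grip":8.5},{"slide":[2.65,-2.18,-0.2],"delta_rot":[0,0,0],"grip":8.5},{"slide":[2.65,-2.18,-0.2],"delta_rot":[0,0,0],"grip":8.5},{"slide":[2.65,-2.18,-0.2],"delta_rot":[0,0,0],"grip":8.5},{"slide":[2.65,-2.18,-0.2],"delta_rot":[0,0,0],"grip":8.5},{"slide":[2.65,-2.18,-0.2],"delta_rot":[0,0,0],"grip":8.5},{"slide":[2.65,-2.18,-0.2],"delta_rot":[0,0,0],"grip":8.5},{"slide":[2.65,-2.18,-0.2],"delta_rot":[0,0,0],"grip":8.5},{"slide":[2.65,-2.18,-0.2],"delta_rot":[0,0,0],"grip":8.5},{"slide":[2.65,-2.18,-0.2],"delta_rot":[0,0,0],"grip":8.5}]}}

```text
time_s: 1.2
position: [0.3988, -0.3042, 0.2555]
tool_rot: [3.121, 0.36, 0.0]
contact_force: [-0.0, -0.2, -0.6]
grip_width: 0.0845
finger_force: 0.0
```

Emit:
{"method": "servo_tool", "body": {"rows": [{"slide":[2.65,-2.18,-0.2],"delta_rot":[0,0,0],"grip":8.5},{"slide":[2.65,-2.18,-0.2],"delta_rot":[0,0,0],"grip":8.5},{"slide":[0,0,0],"delta_rot":[0,0,0],"grip":8.5},{"slide":[0,0,0],"delta_rot":[0,0,0],"grip":8.5},{"slide":[0,0,0],"delta_rot":[0,0,0],"grip":8.5}]}}

```text
time_s: 1.62
position: [0.4393, -0.2516, 0.2591]
tool_rot: [3.121, 0.36, -0.002]
contact_force: [0.4, -0.4, -0.4]
grip_width: 0.0851
finger_force: 0.0
```

```bash
python3 - <<'E'
from h import *
s=shot('wrist','w2',scale=1.4)
im=cv2.imread('pics/w2.png');cv2.imwrite('pics/w2.png',np.clip(im*1.0,0,255).astype('uint8'))
print(s['position'],s['tool_rot'],s['joint_pos'],s['time_s'])
E
```

```text
[ 0.43929462 -0.25159938  0.25914115] [ 3.12055395e+00  3.60043944e-01 -1.51413168e-03] [ 0.54644666  0.36457635 -0.09752625  1.78901738  0.04248353  0.99062712
 -0.90908204] 1.6167
```

View pics/w2.png

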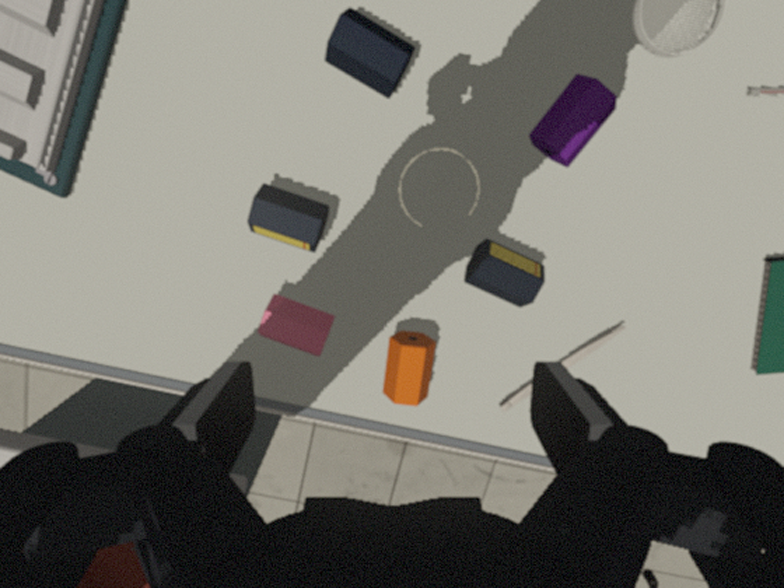

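w2 (784x588 scale) shows three dark bars: b1 at (370,52) with no strip visible, b2 at (288,217) with the strip on its robot-side flank, and b3 at (505,272) with the strip on its far flank. I'll fit hexagonal-prism silhouettes to get their poses.

```bash
cat >> h.py <<'E'
from scipy.optimize import minimize
r=.036/np.sqrt(3)
def hexpts(x,y,yaw,z=.018):
    a=np.arange(6)*np.pi/3
    P=np.array([[r*np.cos(t),l,r*np.sin(t)] for t in a for l in(-.028,.028)])
    return P@R.from_euler('z',yaw).as_matrix().T+[x,y,z]
def barmask(im):
    b=im.astype(int);v=b.max(2);hsv=cv2.cvtColor(im,cv2.COLOR_BGR2HSV)
    dark=(v<75); yel=(hsv[...,0]>15)&(hsv[...,0]<35)&(hsv[...,1]>110)
    return (dark|yel).astype('uint8')
def fit(C,im,g,z=.018,pad=30):
    m=barmask(im)
    h=cv2.convexHull(np.array([proj(C,p) for p in hexpts(*g,z)]).astype(np.float32))
    roi=np.zeros_like(m);cv2.drawContours(roi,[h.astype(int)],-1,1,-1);roi=cv2.dilate(roi,np.ones((pad,pad)))
    m=m&roi
    n,l,st,_=cv2.connectedComponentsWithStats(m);k=1+np.argmax(st[1:,4]);m=(l==k).astype('uint8')
    S=4;M=cv2.resize(m,None,fx=S,fy=S,interpolation=cv2.INTER_NEAREST)
    def cost(q):
        h=cv2.convexHull(np.array([(proj(C,p)+.5)*S for p in hexpts(*q,z)]).astype(np.float32))
        A=np.zeros_like(M);cv2.fillConvexPoly(A,np.round(h).astype(np.int32),1)
        return 1-(A&M).sum()/(A|M).sum()
    best=min((minimize(cost,[g[0],g[1],y0],method='Nelder-Mead',options=dict(initial_simplex=np.array([g[0],g[1],y0])+np.array([[0,0,0],[.008,0,0],[0,.008,0],[0,0,.25]]),xatol=1e-4,fatol=1e-4)) for y0 in(g[2]-.3,g[2],g[2]+.3)),key=lambda t:t.fun)
    return best.x,best.fun
E
python3 - <<'E'
from h import *
C=load('w2');im=cv2.imread('pics/w2_raw.png')
T=cam('top');it=cv2.imread('pics/top0.png')
for n,p in(('b1',(370,52)),('b2',(288,217)),('b3',(505,272))):
    g=ray(C,np.array(p)/1.4,.025)
    print(n,g[:2].round(3),*[np.round(v,4) for v in fit(C,im,(g[0],g[1],0.))],'top',*[np.round(v,4) for v in fit(T,it,(g[0],g[1],0.),pad=9)])
E
```

```text
b1 [ 0.575 -0.202] [ 0.5751 -0.2019 -0.2753] 0.0504 top [ 0.5771 -0.202  -0.2946] 0.0718
b2 [ 0.442 -0.164] [ 0.4401 -0.1647 -0.1017] 0.2738 top [ 0.4444 -0.1644 -0.1079] 0.0703
b3 [ 0.438 -0.347] [ 0.4364 -0.3473 -0.2067] 0.1006 top [ 0.4386 -0.3483 -0.2302] 0.078
```

Emit:
{"method": "servo_tool", "body": {"rows": [{"slide":[1.2,-3.7,-0.1],"delta_rot":[0,0,0],"grip":8.5},{"slide":[1.2,-3.7,-0.1],"delta_rot":[0,0,0],"grip":8.5},{"slide":[1.2,-3.7,-0.1],"delta_rot":[0,0,0],"grip":8.5},{"slide":[1.2,-3.7,-0.1],"delta_rot":[0,0,0],"grip":8.5},{"slide":[1.2,-3.7,-0.1],"delta_rot":[0,0,0],"grip":8.5},{"slide":[1.2,-3.7,-0.1],"delta_rot":[0,0,0],"grip":8.5},{"slide":[1.2,-3.7,-0.1],"delta_rot":[0,0,0],"grip":8.5},{"slide":[1.2,-3.7,-0.1],"delta_rot":[0,0,0],"grip":8.5},{"slide":[1.2,-3.7,-0.1],"delta_rot":[0,0,0],"grip":8.5}]}}

```text
time_s: 2.42
position: [0.4692, 0.0973, 0.2685]
tool_rot: [3.121, 0.354, 0.0]
contact_force: [0.6, 0.1, 0.2]
grip_width: 0.0846
finger_force: 0.0
```

Emit:
{"method": "servo_tool", "body": {"rows": [{"slide":[0,0,0],"delta_rot":[0,0,6.6],"grip":8.5},{"slide":[0,0,0],"delta_rot":[0,0,6.6],"grip":8.5},{"slide":[0,0,0],"delta_rot":[0,0,6.6],"grip":8.5},{"slide":[0,0,0],"delta_rot":[0,0,6.6],"grip":8.5},{"slide":[0,0,0],"delta_rot":[0,0,0],"grip":8.5},{"slide":[0,0,0],"delta_rot":[0,0,0],"grip":8.5},{"slide":[0,0,0],"delta_rot":[0,0,0],"grip":8.5}]}}

```text
time_s: 3.0
position: [0.4692, 0.0967, 0.2683]
tool_rot: [3.121, -0.361, -0.0]
contact_force: [0.6, -0.6, -0.1]
grip_width: 0.085
finger_force: 0.0
```

```bash
python3 - <<'E'
from h import *
s=shot('wrist','w3',scale=1.4)
print(s['position'],s['tool_rot'],s['joint_pos'],s['time_s'])
E
```

```text
[0.46918685 0.09667694 0.26831858] [ 3.12052707e+00 -3.61065415e-01 -2.04764408e-05] [-0.15055405  0.31345418 -0.13155257  1.84162452  0.04867482  0.98970036
 -2.10368862] 3.0
```

View pics/w3.png

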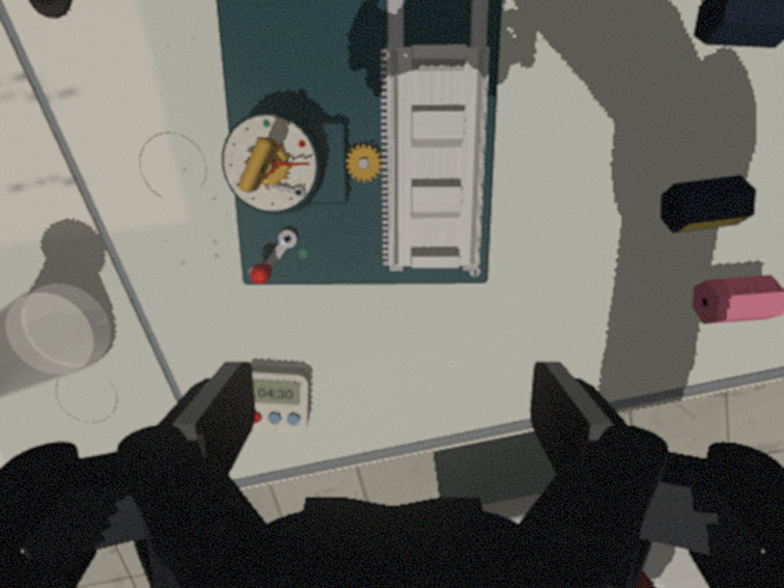

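w3 (784x588) shows the sampler square in the picture. The carriage troughs run down x≈437 at y 65–265, the key is at (262,162), the lever knob at (260,273) with its pivot at (287,238), and the plate's near corners are at (243,283) and (487,281). I'll enlarge the carriage and clock.

```bash
python3 - <<'E'
from h import *
im=cv2.imread('pics/w3_raw.png')[20:210,150:362]
cv2.imwrite('pics/c3.png',cv2.resize(np.clip(im*1.2,0,255).astype('uint8'),None,fx=3.1,fy=3.1,interpolation=cv2.INTER_CUBIC))
C=load('w3')
for n,p,z in(('pl',(243,283),.01),('pr',(487,281),.01),('key',(262,162),.075),('key',(262,162),.06),('pivot',(287,238),.02),('knob',(260,273),.037)): print(n,ray(C,np.array(p)/1.4,z).round(4))
E
```

```text
pl [0.4613 0.2355 0.01  ]
pr [0.4137 0.0237 0.01  ]
key [0.5533 0.1707 0.075 ]
key [0.5541 0.1747 0.06  ]
pivot [0.4922 0.1832 0.02  ]
knob [0.4712 0.2088 0.037 ]
```

View pics/c3.png

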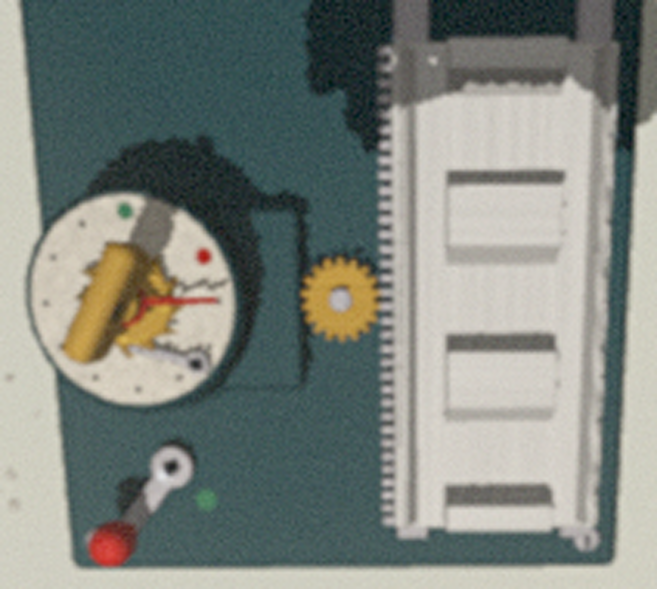

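```bash
cat >> h.py <<'E'
def pose(x,y,z,yaw,th,off=.0115):
    c,s_=np.cos(yaw),np.sin(yaw);R0=np.array([[c,s_,0],[s_,-c,0],[0,0,-1.]])
    Rt=R0@R.from_euler('y',th,degrees=True).as_matrix()
    return np.array([x,y,z])+off*Rt[:,2],Rt
def plan(P,Rt,s=None):
    s=s or robot.get_state();R1=R.from_rotvec(s['tool_rot']).as_matrix()
    dw=P-s['position']
    print('TCP',P.round(4),'slide first(cm)',(R1.T@dw*100).round(2),'rot(deg)',np.degrees(R.from_matrix(R1.T@Rt).as_rotvec()).round(1),'slide after rot',(Rt.T@dw*100).round(2))
E
python3 - <<'E'
from h import *
C=load('w3');q=lambda x,y:(150+x/3.1,20+y/3.1)
print('cam',C[2])
for z in(.02,.03,.04):
    a,b,c=[ray(C,q(*p),z) for p in((500,130),(498,299),(495,454))]
    print(z,a.round(4),b.round(4),c.round(4),np.linalg.norm(a-b),np.linalg.norm(c-b))
    l,l2,r1,r2=[ray(C,q(*p),z) for p in((400,100),(405,520),(600,130),(585,520))]
    print('rail yaw',np.arctan2(*(l-l2)[1::-1]),np.arctan2(*(r1-r2)[1::-1]))
for z in(.045,.055,.065):print('dial',z,ray(C,q(131,302),z).round(4), 'key',ray(C,q(103,302),z+.03).round(4))
u=ray(C,q(171,466),.02);print('pivot',u)
# key-knob in w2? plans
plan(*pose(.4375,-.348,.10,-.22,0))
E
```

```text
cam [0.53485825 0.08216015 0.41139135]
0.02 [0.5796 0.0367 0.02  ] [0.5237 0.0491 0.02  ] [0.4682 0.0618 0.02  ] 0.0572665923799602 0.05695764592191614
rail yaw -0.21725599873722812 -0.21979188572447506
0.03 [0.5785 0.0379 0.03  ] [0.524  0.0499 0.03  ] [0.4699 0.0623 0.03  ] 0.055803438106790476 0.055502385192110704
rail yaw -0.21725599873722828 -0.21979188572447497
0.04 [0.5773 0.0391 0.04  ] [0.5243 0.0508 0.04  ] [0.4716 0.0628 0.04  ] 0.05434028383362087 0.05404712446230522
rail yaw -0.2172559987372281 -0.21979188572447506
dial 0.045 [0.552  0.1738 0.045 ] key [0.5526 0.1749 0.075 ]
dial 0.055 [0.5516 0.1713 0.055 ] key [0.5521 0.1722 0.085 ]
dial 0.065 [0.5511 0.1688 0.065 ] key [0.5516 0.1694 0.095 ]
pivot [0.4917897  0.18314515 0.02      ]
TCP [ 0.4375 -0.348   0.0885] slide first(cm) [ 7.08 44.03 17.99] rot(deg) [ 0.   0.  -0.6] slide after rot [ 6.62 44.11 17.98]
```

Emit:
{"method": "servo_tool", "body": {"rows": [{"slide":[0.6,3.7,0.4],"delta_rot":[0,0,0],"grip":8.5},{"slide":[0.6,3.7,0.4],"delta_rot":[0,0,0],"grip":8.5},{"slide":[0.6,3.7,0.4],"delta_rot":[0,0,0],"grip":8.5},{"slide":[0.6,3.7,0.4],"delta_rot":[0,0,0],"grip":8.5},{"slide":[0.6,3.7,0.4],"delta_rot":[0,0,0],"grip":8.5},{"slide":[0.6,3.7,0.4],"delta_rot":[0,0,0],"grip":8.5},{"slide":[0.6,3.7,0.4],"delta_rot":[0,0,0],"grip":8.5},{"slide":[0.6,3.7,0.4],"delta_rot":[0,0,0],"grip":8.5},{"slide":[0.6,3.7,0.4],"delta_rot":[0,0,0],"grip":8.5},{"slide":[0.6,3.7,0.4],"delta_rot":[0,0,0],"grip":8.5},{"slide":[0.6,3.7,0.4],"delta_rot":[0,0,0],"grip":8.5},{"slide":[0.6,3.4,0.4],"delta_rot":[0,0,0],"grip":8.5}]}}

```text
time_s: 4.05
position: [0.4372, -0.351, 0.2201]
tool_rot: [3.12, -0.362, 0.0]
contact_force: [0.5, 1.1, -0.3]
grip_width: 0.085
finger_force: 0.0
```

Emit:
{"method": "servo_tool", "body": {"rows": [{"slide":[0,0,0],"delta_rot":[0,-6,0],"grip":8.5},{"slide":[0,0,0],"delta_rot":[0,-6,0],"grip":8.5},{"slide":[0,0,0],"delta_rot":[0,-6,0],"grip":8.5},{"slide":[0,0,0],"delta_rot":[0,-6,0],"grip":8.5},{"slide":[0,0,0],"delta_rot":[0,-6,0],"grip":8.5},{"slide":[0,0,0],"delta_rot":[0,0,0],"grip":8.5},{"slide":[0,0,0],"delta_rot":[0,0,0],"grip":8.5},{"slide":[0,0,0],"delta_rot":[0,0,0],"grip":8.5}]}}

```text
time_s: 4.72
position: [0.4375, -0.3486, 0.2205]
tool_rot: [-2.959, 0.344, 0.791]
contact_force: [-0.9, -0.4, 0.5]
grip_width: 0.0848
finger_force: 0.0
```

```bash
python3 - <<'E'
from h import *
s=shot('wrist','w4')
C=load('w4');im=cv2.imread('pics/w4_raw.png')
print(s['position'],s['joint_pos'].round(2),proj(C,[.4375,-.348,.018]))
q,e=fit(C,im,(.4375,-.348,-.22));print(q.round(4),e)
T=cam('top');robot_t=cv2.cvtColor(robot.capture('top'),cv2.COLOR_RGB2BGR);
for g in((.576,-.202,-.28),(.442,-.165,-.1)):print('top',fit(T,robot_t,g,pad=9))
plan(*pose(q[0],q[1],.018,q[2],-30))
plan(*pose(.4375,-.348,.018,-.22,-30))
E
```

```text
[ 0.43752812 -0.34864307  0.22051029] [ 0.51  0.74  0.08  1.32  0.12  1.57 -1.25] [280.12322186  74.03797065]
[ 0.4357 -0.3481 -0.1952] 0.5319963385204294
top (array([ 0.57729464, -0.20160677, -0.28428041]), np.float64(0.08566947657322088))
top (array([ 0.44380743, -0.16579716, -0.12441918]), np.float64(0.1900930746174475))
TCP [ 0.43  -0.347  0.008] slide first(cm) [ 9.99 -0.03 18.9 ] rot(deg) [-1.  -0.1 -1.9] slide after rot [10.04 -0.03 18.88]
TCP [ 0.4319 -0.3467  0.008 ] slide first(cm) [10.14 -0.09 18.81] rot(deg) [-0.3 -0.1 -0.6] slide after rot [10.19 -0.08 18.79]
```

Emit:
{"method": "servo_tool", "body": {"rows": [{"slide":[1.5,0,2.8],"delta_rot":[0,0,0],"grip":8.5},{"slide":[1.5,0,2.8],"delta_rot":[0,0,0],"grip":8.5},{"slide":[1.5,0,2.8],"delta_rot":[0,0,0],"grip":8.5},{"slide":[1.5,0,2.8],"delta_rot":[0,0,0],"grip":8.5},{"slide":[1.5,0,2.8],"delta_rot":[0,0,0],"grip":8.5},{"slide":[1.0,0,1.8],"delta_rot":[0,0,0],"grip":8.5},{"slide":[0.9,0,1.6],"delta_rot":[0,0,0],"grip":8.5},{"slide":[0.7,0,1.3],"delta_rot":[0,0,0],"grip":8.5},{"slide":[0,0,0],"delta_rot":[0,0,0],"grip":8.5},{"slide":[0,0,0],"delta_rot":[0,0,0],"grip":8.5}]}}

```text
time_s: 5.65
position: [0.4321, -0.347, 0.0085]
tool_rot: [-2.958, 0.344, 0.792]
contact_force: [-0.4, -0.5, -0.3]
grip_width: 0.0853
finger_force: 0.0
```

Emit:
{"method": "servo_tool", "body": {"rows": [{"slide":[0,0,0],"delta_rot":[0,0,0],"grip":5},{"slide":[0,0,0],"delta_rot":[0,0,0],"grip":5},{"slide":[0,0,0],"delta_rot":[0,0,0],"grip":5},{"slide":[0,0,0],"delta_rot":[0,0,0],"grip":5},{"slide":[0,0,0],"delta_rot":[0,0,0],"grip":5},{"slide":[0,0,0],"delta_rot":[0,0,0],"grip":5}], "force": 50}}

```text
time_s: 6.15
position: [0.4338, -0.3475, 0.0097]
tool_rot: [-2.961, 0.344, 0.789]
contact_force: [2.3, 0.2, 6.7]
grip_width: 0.0549
finger_force: 53.6
```

```bash
python3 - <<'E'
from h import *
s=shot('wrist','w5',scale=1.2)
print(s['position'],s['grip_width'],s['finger_force'],s['contact_force'])
E
```

```text
[ 0.43375334 -0.34748843  0.00966798] 0.054878696013309525 53.62003839109093 [2.29425341 0.21289817 6.69957552]
```

View pics/w5.png

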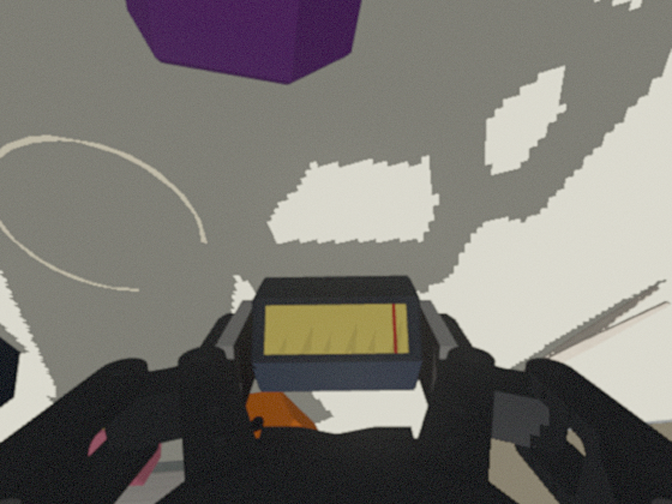

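Emit:
{"method": "servo_tool", "body": {"rows": [{"slide":[-0.5,0,-0.9],"delta_rot":[0,0,0],"grip":5},{"slide":[-1,0,-1.8],"delta_rot":[0,0,0],"grip":5},{"slide":[-1.5,0,-2.8],"delta_rot":[0,0,0],"grip":5},{"slide":[-1.5,0,-2.8],"delta_rot":[0,0,0],"grip":5},{"slide":[-1.5,0,-2.8],"delta_rot":[0,0,0],"grip":5},{"slide":[-1.5,0,-2.8],"delta_rot":[0,0,0],"grip":5},{"slide":[0,0,0],"delta_rot":[0,6,0],"grip":5},{"slide":[0,0,0],"delta_rot":[0,6,0],"grip":5},{"slide":[0,0,0],"delta_rot":[0,6,0],"grip":5},{"slide":[0,0,0],"delta_rot":[0,6,0],"grip":5},{"slide":[0,0,0],"delta_rot":[0,6,0],"grip":5},{"slide":[0,0,0],"delta_rot":[0,0,0],"grip":5}]}}

```text
time_s: 7.2
position: [0.4308, -0.3473, 0.1666]
tool_rot: [-3.119, 0.369, 0.005]
contact_force: [-1.3, 0.5, -0.8]
grip_width: 0.0552
finger_force: 52.9
```

```bash
python3 - <<'E'
from h import *
s=robot.get_state();print(s['position'],s['grip_width'],s['finger_force'])
plan(*pose(.5786,.0373,.13,-.218,0))
E
```

```text
[ 0.43075845 -0.34732065  0.16661668] 0.05517447747572407 52.93520644772798
TCP [0.5786 0.0373 0.1185] slide first(cm) [  5.41 -40.85   4.8 ] rot(deg) [-0.   0.2 -1. ] slide after rot [  6.12 -40.75   4.81]
```

Emit:
{"method": "servo_tool", "body": {"rows": [{"slide":[0.5,-3.7,0],"delta_rot":[0,0,-1],"grip":5},{"slide":[0.5,-3.7,0],"delta_rot":[0,0,0],"grip":5},{"slide":[0.5,-3.7,0],"delta_rot":[0,0,0],"grip":5},{"slide":[0.5,-3.7,0],"delta_rot":[0,0,0],"grip":5},{"slide":[0.5,-3.7,0],"delta_rot":[0,0,0],"grip":5},{"slide":[0.5,-3.7,0],"delta_rot":[0,0,0],"grip":5},{"slide":[0.5,-3.7,0],"delta_rot":[0,0,0],"grip":5},{"slide":[0.5,-3.7,0],"delta_rot":[0,0,0],"grip":5},{"slide":[0.5,-3.7,0],"delta_rot":[0,0,0],"grip":5},{"slide":[0.5,-3.7,0],"delta_rot":[0,0,0],"grip":5},{"slide":[0.5,-3.7,0],"delta_rot":[0,0,0],"grip":5},{"slide":[0,0,0],"delta_rot":[0,0,0],"grip":5}]}}

```text
time_s: 8.2
position: [0.5798, 0.051, 0.1659]
tool_rot: [-3.118, 0.31, -0.001]
contact_force: [-0.3, 2.1, -1.7]
grip_width: 0.0555
finger_force: 53.0
```

Emit:
{"method": "servo_tool", "body": {"rows": [{"slide":[0,0,0],"delta_rot":[0,6,0],"grip":5},{"slide":[0,0,0],"delta_rot":[0,6,0],"grip":5},{"slide":[0,0,0],"delta_rot":[0,6,0],"grip":5},{"slide":[0,0,0],"delta_rot":[0,6,0],"grip":5},{"slide":[0,0,0],"delta_rot":[0,6,0],"grip":5},{"slide":[0,0,0],"delta_rot":[0,0,0],"grip":5},{"slide":[0,0,0],"delta_rot":[0,0,0],"grip":5},{"slide":[0,0,0],"delta_rot":[0,0,0],"grip":5}]}}

```text
time_s: 8.87
position: [0.5794, 0.0388, 0.1664]
tool_rot: [2.966, -0.317, 0.794]
contact_force: [0.5, 0.6, 0.4]
grip_width: 0.0551
finger_force: 53.1
```

```bash
python3 - <<'E'
from h import *
s=shot('wrist','w6',scale=1.4)
print(s['position'],s['grip_width'],s['finger_force'],s['joint_pos'].round(2))
plan(*pose(.5786,.0373,.10,-.218,30))
plan(*pose(.5786,.0373,.048,-.218,30))
E
```

```text
[0.57937529 0.03880985 0.16637722] 0.05507668292788843 53.100958708673716 [-0.49  0.48  0.4   2.15  0.26  0.06 -2.22]
TCP [0.5842 0.0361 0.09  ] slide first(cm) [-3.44  0.09  6.87] rot(deg) [-0.2 -0.1  0.1] slide after rot [-3.43  0.08  6.87]
TCP [0.5842 0.0361 0.038 ] slide first(cm) [-6.04  0.1  11.37] rot(deg) [-0.2 -0.1  0.1] slide after rot [-6.03  0.08 11.37]
```

View pics/w6.png

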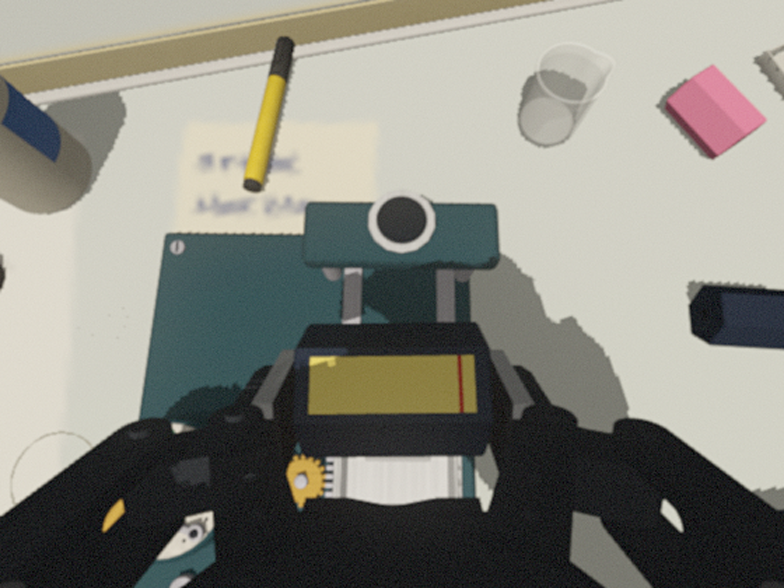

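Emit:
{"method": "servo_tool", "body": {"rows": [{"slide":[-0.86,0.02,1.62],"delta_rot":[0,0,0],"grip":5},{"slide":[-0.86,0.02,1.62],"delta_rot":[0,0,0],"grip":5},{"slide":[-0.86,0.02,1.62],"delta_rot":[0,0,0],"grip":5},{"slide":[-0.86,0.02,1.62],"delta_rot":[0,0,0],"grip":5},{"slide":[-0.86,0,1.62],"delta_rot":[0,0,0],"grip":5},{"slide":[-0.86,0,1.62],"delta_rot":[0,0,0],"grip":5},{"slide":[0,0,0],"delta_rot":[0,0,0],"grip":5},{"slide":[0,0,0],"delta_rot":[0,0,0],"grip":5}]}}

```text
time_s: 9.58
position: [0.5993, 0.0424, 0.097]
tool_rot: [2.97, -0.333, 0.704]
contact_force: [-0.6, 0.5, -0.7]
grip_width: 0.055
finger_force: 53.1
```

```bash
python3 - <<'E'
from h import *
s=robot.get_state()
print(s['position'],s['grip_width'],s['contact_force'],s['joint_pos'].round(3))
plan(*pose(.5786,.0373,.048,-.218,30))
E
```

```text
[0.59932325 0.04244493 0.09695939] 0.05495597640078462 [-0.57263136  0.45659272 -0.65461083] [-0.437  0.632  0.333  2.103  0.842  0.017 -2.84 ]
TCP [0.5842 0.0361 0.038 ] slide first(cm) [-3.85  0.85  4.68] rot(deg) [1.2 3.2 0. ] slide after rot [-4.1   0.95  4.43]
```

The seat 3 placement at +30° lean is out of joint range. I'll yaw the bar 180° so the lean turns outward, and use trough 1 instead.

Emit:
{"method": "servo_tool", "body": {"rows": [{"slide":[1.1,0,-2],"delta_rot":[0,0,0],"grip":5},{"slide":[1.1,0,-2],"delta_rot":[0,0,0],"grip":5},{"slide":[1.1,0,-2],"delta_rot":[0,0,0],"grip":5},{"slide":[1.1,0,-2],"delta_rot":[0,0,0],"grip":5},{"slide":[0,0,0],"delta_rot":[0,-6,0],"grip":5},{"slide":[0,0,0],"delta_rot":[0,-6,0],"grip":5},{"slide":[0,0,0],"delta_rot":[0,-6,0],"grip":5},{"slide":[0,0,0],"delta_rot":[0,-6,0],"grip":5},{"slide":[-2,0,0],"delta_rot":[0,-3,0],"grip":5},{"slide":[-2,0,0],"delta_rot":[0,0,-4],"grip":5},{"slide":[-2,0,0],"delta_rot":[0,0,-7],"grip":5},{"slide":[0,0,0],"delta_rot":[0,0,-7],"grip":5}]}}

```text
time_s: 10.58
position: [0.5388, 0.0569, 0.1884]
tool_rot: [3.12, 0.15, -0.021]
contact_force: [0.4, -0.1, 0.2]
grip_width: 0.0553
finger_force: 53.2
```

Emit:
{"method": "servo_tool", "body": {"rows": [{"slide":[0,0,0],"delta_rot":[0,0,-7],"grip":5},{"slide":[0,0,0],"delta_rot":[0,0,-7],"grip":5},{"slide":[0,0,0],"delta_rot":[0,0,-7],"grip":5},{"slide":[0,0,0],"delta_rot":[0,0,-7],"grip":5},{"slide":[0,0,0],"delta_rot":[0,0,-7],"grip":5},{"slide":[0,0,0],"delta_rot":[0,0,-7],"grip":5},{"slide":[0,0,0],"delta_rot":[0,0,-7],"grip":5},{"slide":[0,0,0],"delta_rot":[0,0,-7],"grip":5},{"slide":[0,0,0],"delta_rot":[0,0,-7],"grip":5},{"slide":[0,0,0],"delta_rot":[0,0,-7],"grip":5},{"slide":[0,0,0],"delta_rot":[0,0,-7],"grip":5},{"slide":[0,0,0],"delta_rot":[0,0,-7],"grip":5}]}}

```text
time_s: 11.58
position: [0.5429, 0.0553, 0.1886]
tool_rot: [2.229, 2.202, -0.03]
contact_force: [-0.2, -0.7, -0.4]
grip_width: 0.0551
finger_force: 53.2
```

Emit:
{"method": "servo_tool", "body": {"rows": [{"slide":[0,0,0],"delta_rot":[0,0,-7],"grip":5},{"slide":[0,0,0],"delta_rot":[0,0,-7],"grip":5},{"slide":[0,0,0],"delta_rot":[0,0,-7],"grip":5},{"slide":[0,0,0],"delta_rot":[0,0,-7],"grip":5},{"slide":[0,0,0],"delta_rot":[0,0,-7],"grip":5},{"slide":[0,0,0],"delta_rot":[0,0,-7],"grip":5},{"slide":[0,0,0],"delta_rot":[0,0,-7],"grip":5},{"slide":[0,0,0],"delta_rot":[0,0,-7],"grip":5},{"slide":[0,0,0],"delta_rot":[0,0,-7],"grip":5},{"slide":[0,0,0],"delta_rot":[0,0,0],"grip":5},{"slide":[0,0,0],"delta_rot":[0,0,0],"grip":5}]}}

```text
time_s: 12.5
position: [0.5428, 0.0558, 0.1878]
tool_rot: [-0.764, -3.043, 0.032]
contact_force: [0.4, -0.6, -0.5]
grip_width: 0.0546
finger_force: 59.3
```

```bash
python3 - <<'E'
from h import *
s=robot.get_state()
print(s['position'],s['grip_width'],s['contact_force'],s['joint_pos'].round(3))
plan(*pose(.4693,.0617,.12,-.218+np.pi,0))
plan(*pose(.4693,.0617,.12,-.218+np.pi,30))
E
```

```text
[0.54276697 0.05575057 0.18784431] 0.05463001064346523 [ 0.4283294  -0.64336308 -0.48395154] [ 0.522  0.79  -1.198  1.756  0.804  1.197  0.159]
TCP [0.4693 0.0617 0.1085] slide first(cm) [ 6.77 -2.78  7.99] rot(deg) [ -1.2  -0.1 -15.7] slide after rot [ 7.3  -1.01  7.93]
TCP [0.4637 0.0629 0.11  ] slide first(cm) [ 7.32 -2.94  7.83] rot(deg) [  2.9  29.7 -15.6] slide after rot [ 2.93 -1.01 10.68]
```

Emit:
{"method": "servo_tool", "body": {"rows": [{"slide":[0,0,0],"delta_rot":[0,0,-5.2],"grip":5},{"slide":[0,0,0],"delta_rot":[0,0,-5.2],"grip":5},{"slide":[0,0,0],"delta_rot":[0,0,-5.2],"grip":5},{"slide":[1.8,-0.2,0],"delta_rot":[0,0,0],"grip":5},{"slide":[1.8,-0.2,0],"delta_rot":[0,0,0],"grip":5},{"slide":[1.8,-0.2,0],"delta_rot":[0,0,0],"grip":5},{"slide":[1.8,-0.2,0],"delta_rot":[0,0,0],"grip":5},{"slide":[0,0,0],"delta_rot":[0,6,0],"grip":5},{"slide":[0,0,0],"delta_rot":[0,6,0],"grip":5},{"slide":[0,0,0],"delta_rot":[0,6,0],"grip":5},{"slide":[0,0,0],"delta_rot":[0,6,0],"grip":5},{"slide":[0,0,0],"delta_rot":[0,6,0],"grip":5}]}}

```text
time_s: 13.5
position: [0.4713, 0.0641, 0.1888]
tool_rot: [-0.292, -2.595, -0.05]
contact_force: [1.0, -0.1, -0.6]
grip_width: 0.0549
finger_force: 59.3
```

Emit:
{"method": "servo_tool", "body": {"rows": [{"slide":[0,0,0],"delta_rot":[0,0,0],"grip":5},{"slide":[0,0,0],"delta_rot":[0,0,0],"grip":5},{"slide":[0,0,0],"delta_rot":[0,0,0],"grip":5}]}}

```text
time_s: 13.75
position: [0.4699, 0.0651, 0.1885]
tool_rot: [-0.286, -2.6, -0.049]
contact_force: [-0.5, 1.2, -0.2]
grip_width: 0.0553
finger_force: 59.4
```

```bash
python3 - <<'E'
from h import *
s=shot('wrist','w7',scale=1.2)
print(s['position'],s['grip_width'],s['contact_force'],s['joint_pos'].round(3))
plan(*pose(.4693,.0617,.08,-.218+np.pi,30))
plan(*pose(.4693,.0617,.048,-.218+np.pi,30))
E
```

```text
[0.46986956 0.06509569 0.18854004] 0.05526215713858039 [-0.54218073  1.17155271 -0.16530479] [ 0.51   0.973 -1.235  1.588  0.496  1.563  0.539]
TCP [0.4637 0.0629 0.07  ] slide first(cm) [-5.51 -0.11 10.56] rot(deg) [-1.2 -0.1 -0.3] slide after rot [-5.48 -0.35 10.56]
TCP [0.4637 0.0629 0.038 ] slide first(cm) [-7.11 -0.04 13.32] rot(deg) [-1.2 -0.1 -0.3] slide after rot [-7.08 -0.35 13.34]
```

View pics/w7.png

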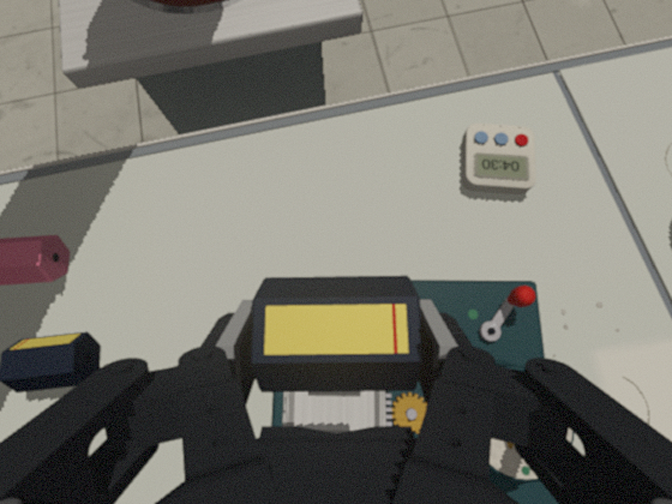

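Emit:
{"method": "servo_tool", "body": {"rows": [{"slide":[-1.1,-0.05,2.1],"delta_rot":[-1.2,0,0],"grip":5},{"slide":[-1.1,-0.05,2.1],"delta_rot":[0,0,0],"grip":5},{"slide":[-1.1,-0.05,2.1],"delta_rot":[0,0,0],"grip":5},{"slide":[-1.1,-0.05,2.1],"delta_rot":[0,0,0],"grip":5},{"slide":[-1.1,-0.05,2.1],"delta_rot":[0,0,0],"grip":5},{"slide":[-0.5,0,0.87],"delta_rot":[0,0,0],"grip":5},{"slide":[-0.25,0,0.43],"delta_rot":[0,0,0],"grip":5},{"slide":[0,0,0],"delta_rot":[0,0,0],"grip":5},{"slide":[0,0,0],"delta_rot":[0,0,0],"grip":5}]}}

```text
time_s: 14.55
position: [0.4647, 0.0635, 0.0559]
tool_rot: [-0.292, -2.601, -0.078]
contact_force: [0.3, 1.7, -0.1]
grip_width: 0.0547
finger_force: 59.4
```

Emit:
{"method": "servo_tool", "body": {"rows": [{"slide":[-0.15,0,0.26],"delta_rot":[0,0,0],"grip":5},{"slide":[-0.15,0,0.26],"delta_rot":[0,0,0],"grip":5},{"slide":[-0.15,0,0.26],"delta_rot":[0,0,0],"grip":5},{"slide":[0,0,0],"delta_rot":[0,0,0],"grip":5},{"slide":[0,0,0],"delta_rot":[0,0,0],"grip":5}]}}

```text
time_s: 14.97
position: [0.4641, 0.0629, 0.0454]
tool_rot: [-0.293, -2.598, -0.077]
contact_force: [0.8, 1.1, -1.7]
grip_width: 0.055
finger_force: 59.4
```

```bash
python3 - <<'E'
from h import *
s=shot('wrist','w8',scale=1.2)
print(s['position'],s['grip_width'],s['contact_force'],s['joint_pos'].round(3))
plan(*pose(.4693,.0617,.048,-.218+np.pi,30))
E
```

```text
[0.46413015 0.06290238 0.04538942] 0.05498017756387315 [ 0.77265842  1.07612171 -1.73591898] [ 0.495  1.149 -1.129  1.698  0.652  1.34   0.511]
TCP [0.4637 0.0629 0.038 ] slide first(cm) [-0.33 -0.02  0.67] rot(deg) [ 0.1 -0.3 -0.3] slide after rot [-0.33 -0.02  0.67]
```

Emit:
{"method": "servo_tool", "body": {"rows": [{"slide":[-0.13,0,0.22],"delta_rot":[0,0,0],"grip":5},{"slide":[-0.13,0,0.22],"delta_rot":[0,0,0],"grip":5},{"slide":[0,0,0],"delta_rot":[0,0,0],"grip":5},{"slide":[0,0,0],"delta_rot":[0,0,0],"grip":5}]}}

```text
time_s: 15.35
position: [0.464, 0.0629, 0.0401]
tool_rot: [-0.293, -2.598, -0.077]
contact_force: [0.6, 0.2, -1.2]
grip_width: 0.0553
finger_force: 59.4
```

Emit:
{"method": "servo_tool", "body": {"rows": [{"slide":[-0.1,0,0.17],"delta_rot":[0,0,0],"grip":5},{"slide":[0,0,0],"delta_rot":[0,0,0],"grip":5},{"slide":[0,0,0],"delta_rot":[0,0,0],"grip":5}]}}

```text
time_s: 15.6
position: [0.4641, 0.0629, 0.0383]
tool_rot: [-0.293, -2.598, -0.077]
contact_force: [-0.7, -0.1, -0.0]
grip_width: 0.0552
finger_force: 59.4
```

Emit:
{"method": "servo_tool", "body": {"rows": [{"slide":[-0.1,0,0.17],"delta_rot":[0,0,0],"grip":5},{"slide":[0,0,0],"delta_rot":[0,0,0],"grip":5},{"slide":[0,0,0],"delta_rot":[0,0,0],"grip":5}]}}

```text
time_s: 15.85
position: [0.4641, 0.0629, 0.0363]
tool_rot: [-0.293, -2.598, -0.077]
contact_force: [0.6, -0.2, -1.5]
grip_width: 0.0551
finger_force: 59.4
```

Emit:
{"method": "servo_tool", "body": {"rows": [{"slide":[-0.1,0,0.17],"delta_rot":[0,0,0],"grip":5},{"slide":[0,0,0],"delta_rot":[0,0,0],"grip":5},{"slide":[0,0,0],"delta_rot":[0,0,0],"grip":5}]}}

```text
time_s: 16.1
position: [0.4641, 0.0629, 0.0343]
tool_rot: [-0.293, -2.598, -0.077]
contact_force: [0.0, -0.6, -0.4]
grip_width: 0.0549
finger_force: 59.4
```

Emit:
{"method": "servo_tool", "body": {"rows": [{"slide":[-0.1,0,0.17],"delta_rot":[0,0,0],"grip":5},{"slide":[0,0,0],"delta_rot":[0,0,0],"grip":5},{"slide":[0,0,0],"delta_rot":[0,0,0],"grip":5}]}}

```text
time_s: 16.35
position: [0.4643, 0.0631, 0.0335]
tool_rot: [-0.293, -2.598, -0.077]
contact_force: [0.5, -1.6, 4.8]
grip_width: 0.0551
finger_force: 59.8
```

```bash
python3 - <<'E'
from h import *
s=shot('wrist','w9',scale=1.4)
print(s['position'],s['contact_force'])
E
```

```text
[0.46428711 0.06307378 0.03351825] [ 0.52922394 -1.55636354  4.84021867]
```

View pics/w9.png

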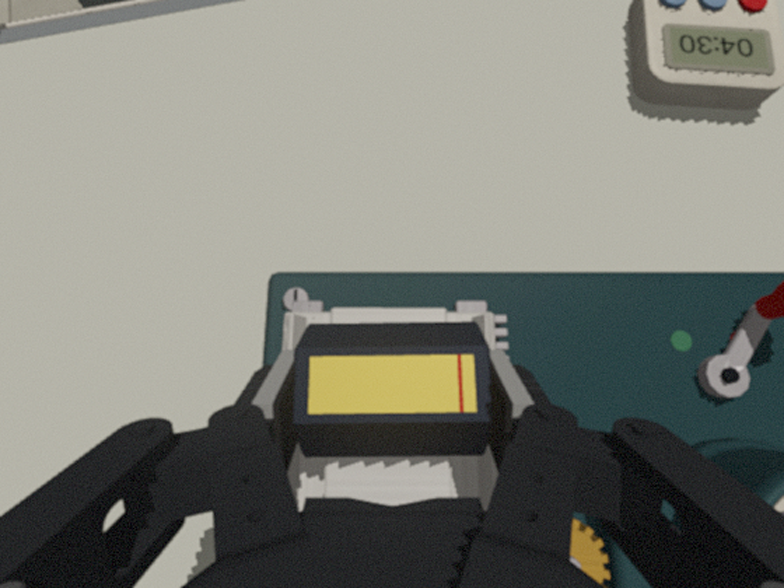

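Contact at TCP z=0.0335. w9 shows the bar at (390,385), between the trough ends and square, with its strip up. I'll release, raise and look.

Emit:
{"method": "servo_tool", "body": {"rows": [{"slide":[0,0,0],"delta_rot":[0,0,0],"grip":6.2},{"slide":[0,0,0],"delta_rot":[0,0,0],"grip":6.6},{"slide":[0,0,0],"delta_rot":[0,0,0],"grip":7.2},{"slide":[0,0,0],"delta_rot":[0,0,0],"grip":8},{"slide":[0.5,0,-0.87],"delta_rot":[0,0,0],"grip":8},{"slide":[1,0,-1.7],"delta_rot":[0,0,0],"grip":8},{"slide":[1.5,0,-2.6],"delta_rot":[0,0,0],"grip":8},{"slide":[1.5,0,-2.6],"delta_rot":[0,0,0],"grip":8},{"slide":[1.5,0,-2.6],"delta_rot":[0,0,0],"grip":8},{"slide":[0,0,0],"delta_rot":[0,-6,0],"grip":8},{"slide":[0,0,0],"delta_rot":[0,-6,0],"grip":8},{"slide":[0,0,0],"delta_rot":[0,-6,0],"grip":8}]}}

```text
time_s: 17.4
position: [0.4654, 0.0637, 0.1536]
tool_rot: [-0.328, -2.916, -0.035]
contact_force: [-0.5, -0.4, -1.4]
grip_width: 0.0799
finger_force: 0.0
```

Emit:
{"method": "servo_tool", "body": {"rows": [{"slide":[0,0,-2],"delta_rot":[0,-6,0],"grip":8},{"slide":[0,0,-2],"delta_rot":[0,-6,0],"grip":8},{"slide":[0,0,-2],"delta_rot":[0,0,0],"grip":8},{"slide":[-2,0,-1],"delta_rot":[0,0,0],"grip":8},{"slide":[-2,0,0],"delta_rot":[0,0,0],"grip":8},{"slide":[-2,0,0],"delta_rot":[0,0,0],"grip":8},{"slide":[0,0,0],"delta_rot":[0,0,0],"grip":8},{"slide":[0,0,0],"delta_rot":[0,0,0],"grip":8}]}}

```text
time_s: 18.07
position: [0.5297, 0.0484, 0.2216]
tool_rot: [-0.352, -3.116, 0.001]
contact_force: [-0.9, 0.3, -0.2]
grip_width: 0.0799
finger_force: 0.0
```

```bash
python3 - <<'E'
from h import *
s=shot('wrist','w10',scale=1.4)
print(s['position'],s['tool_rot'],s['joint_pos'].round(3))
T=cam('top');t=cv2.cvtColor(robot.capture('top'),cv2.COLOR_RGB2BGR)
for g in((.576,-.202,-.28),(.442,-.165,-.1)):print('top',fit(T,t,g,pad=9))
E
```

```text
[0.52965207 0.04843828 0.22157643] [-3.51746139e-01 -3.11606491e+00  9.05910142e-04] [ 0.579  0.737 -1.242  1.754  0.741  1.219  0.476]
top (array([ 0.56929998, -0.19552292,  0.32668835]), np.float64(0.2980261328885182))
top (array([ 0.43189267, -0.15173752, -0.17471734]), np.float64(0.35526136208543746))
```

View pics/w10.png

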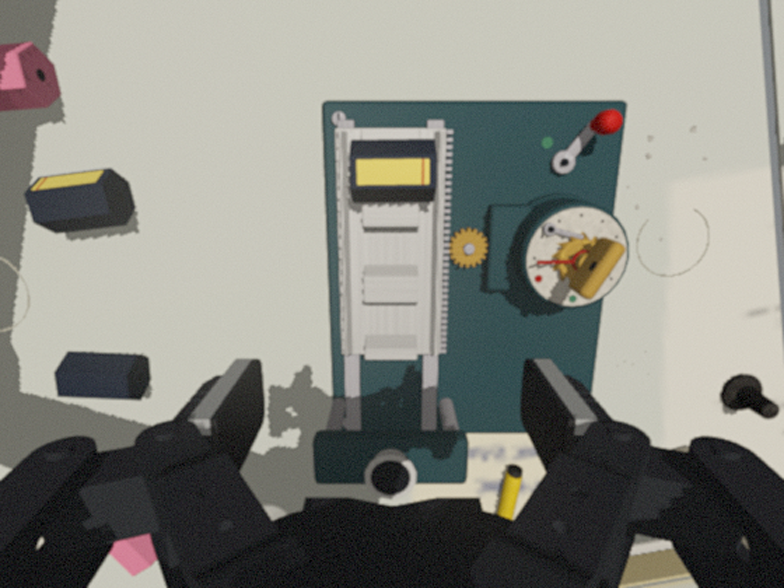

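w10 shows b3 seated in trough 1 with its strip up at (393,172). b2 is at (80,200) and b1 at (103,375), with no strip showing on b1. Next I'll refit b2 and b1 from this picture.

```bash
python3 - <<'E'
from h import *
C=load('w10');im=cv2.imread('pics/w10_raw.png')
for g in((.576,-.202,-.28),(.442,-.165,-.1)):
    q,e=fit(C,im,g,pad=24);print(q.round(4),round(e,3))
g=ray(C,(393/1.4,172/1.4),.06);print('seated strip centre',g, ray(C,(393/1.4,172/1.4),.065))
plan(*pose(.4425,-.165,.10,-.11+np.pi,0))
E
```

```text
[ 0.5749 -0.1996 -0.2934] 0.118
[ 0.4407 -0.1638 -0.1093] 0.123
seated strip centre [0.47003095 0.0633725  0.06      ] [0.46993327 0.06339044 0.065     ]
TCP [ 0.4425 -0.165   0.0885] slide first(cm) [  3.6  -22.74  13.37] rot(deg) [-0.1 -0.3 -6.4] slide after rot [  6.2  -22.21  13.31]
```

Emit:
{"method": "servo_tool", "body": {"rows": [{"slide":[0.45,-2.85,0.5],"delta_rot":[0,0,0],"grip":8.5},{"slide":[0.45,-2.85,0.5],"delta_rot":[0,0,0],"grip":8.5},{"slide":[0.45,-2.85,1],"delta_rot":[0,0,0],"grip":8.5},{"slide":[0.45,-2.85,2],"delta_rot":[0,0,0],"grip":8.5},{"slide":[0.45,-2.85,2],"delta_rot":[0,0,0],"grip":8.5},{"slide":[0.45,-2.85,2],"delta_rot":[0,0,0],"grip":8.5},{"slide":[0.45,-2.85,2],"delta_rot":[0,0,0],"grip":8.5},{"slide":[0.45,-2.85,2],"delta_rot":[0,0,0],"grip":8.5},{"slide":[0,0,1],"delta_rot":[0,0,-3.2],"grip":8.5},{"slide":[0,0,0],"delta_rot":[0,0,-3.2],"grip":8.5},{"slide":[0,0,0],"delta_rot":[0,0,0],"grip":8.5},{"slide":[0,0,0],"delta_rot":[0,0,0],"grip":8.5}]}}

```text
time_s: 19.17
position: [0.4431, -0.1654, 0.0923]
tool_rot: [-0.176, -3.132, 0.0]
contact_force: [0.2, -0.7, -0.9]
grip_width: 0.0849
finger_force: 0.0
```

```bash
python3 - <<'E'
from h import *
s=shot('wrist','w11')
print(s['position'],s['joint_pos'].round(3))
C=load('w11');im=cv2.imread('pics/w11_raw.png')
for g in((.4425,-.165,-.11),):
    q,e=fit(C,im,g,pad=24);print(proj(C,[.4425,-.165,.018]),q.round(4),round(e,3))
hsv=cv2.cvtColor(im,cv2.COLOR_BGR2HSV);y=(hsv[...,0]>15)&(hsv[...,0]<35)&(hsv[...,1]>110)&(hsv[...,2]>90)
n,l,st,ce=cv2.connectedComponentsWithStats(y.astype('uint8'));print([(st[i],ce[i].round()) for i in range(1,n) if st[i,4]>60])
plan(*pose(.4425,-.165,.018,-.11+np.pi,0))
E
```

```text
[ 0.44305157 -0.16536931  0.09233654] [ 1.011  0.863 -1.175  2.051  1.005  0.98   0.745]
[279.10083256 217.06040605] [ 0.4405 -0.1638 -0.1068] 0.057
[(array([244, 187,   8,  17, 100], dtype=int32), array([248., 195.])), (array([ 252,  186,   67,   18, 1173], dtype=int32), array([285., 195.]))]
TCP [ 0.4425 -0.165   0.0065] slide first(cm) [0.05 0.03 8.6 ] rot(deg) [-0.  -0.2 -0.1] slide after rot [0.09 0.02 8.6 ]
```

Emit:
{"method": "servo_tool", "body": {"rows": [{"slide":[0.2,0.12,2.5],"delta_rot":[0,0,0],"grip":8.5},{"slide":[0,0,2.5],"delta_rot":[0,0,0],"grip":8.5},{"slide":[0,0,2],"delta_rot":[0,0,0],"grip":8.5},{"slide":[0,0,1],"delta_rot":[0,0,0],"grip":8.5},{"slide":[0,0,0.5],"delta_rot":[0,0,0],"grip":8.5},{"slide":[0,0,0],"delta_rot":[0,0,0],"grip":8.5},{"slide":[0,0,0],"delta_rot":[0,0,0],"grip":5},{"slide":[0,0,0],"delta_rot":[0,0,0],"grip":5},{"slide":[0,0,0],"delta_rot":[0,0,0],"grip":5},{"slide":[0,0,0],"delta_rot":[0,0,0],"grip":5},{"slide":[0,0,0],"delta_rot":[0,0,0],"grip":5}], "force": 50}}

```text
time_s: 20.13
position: [0.4419, -0.1646, 0.0082]
tool_rot: [-0.176, -3.134, 0.002]
contact_force: [-0.7, -0.1, 5.8]
grip_width: 0.0553
finger_force: 53.7
```

```bash
python3 - <<'E'
from h import *
s=robot.get_state()
print(s['position'],s['joint_pos'].round(3),s['grip_width'],s['contact_force'])
E
```

```text
[ 0.44188628 -0.16460973  0.00817302] [ 0.935  0.98  -1.036  2.106  1.216  0.868  0.587] 0.05531891747240255 [-0.68449377 -0.11866972  5.84177382]
```

Emit:
{"method": "servo_tool", "body": {"rows": [{"slide":[0,0,-1.5],"delta_rot":[0,0,0],"grip":5},{"slide":[0,0,-3],"delta_rot":[0,0,0],"grip":5},{"slide":[0,0,-3],"delta_rot":[0,0,0],"grip":5},{"slide":[-2,2,-3],"delta_rot":[0,0,0],"grip":5},{"slide":[-2,2,-3],"delta_rot":[0,0,0],"grip":5},{"slide":[-2,2,0],"delta_rot":[0,0,0],"grip":5},{"slide":[0,0,0],"delta_rot":[0,0,7],"grip":5},{"slide":[0,0,0],"delta_rot":[0,0,7],"grip":5},{"slide":[0,0,0],"delta_rot":[0,0,7],"grip":5},{"slide":[0,0,0],"delta_rot":[0,0,7],"grip":5},{"slide":[0,0,0],"delta_rot":[0,0,7],"grip":5},{"slide":[0,0,0],"delta_rot":[0,0,7],"grip":5}]}}

```text
time_s: 21.13
position: [0.5076, -0.1118, 0.1415]
tool_rot: [-1.295, -2.857, 0.005]
contact_force: [0.9, 0.8, -1.2]
grip_width: 0.0553
finger_force: 53.2
```

Emit:
{"method": "servo_tool", "body": {"rows": [{"slide":[0,0,0],"delta_rot":[0,0,7],"grip":5},{"slide":[0,0,0],"delta_rot":[0,0,7],"grip":5},{"slide":[0,0,0],"delta_rot":[0,0,7],"grip":5},{"slide":[0,0,0],"delta_rot":[0,0,7],"grip":5},{"slide":[0,0,0],"delta_rot":[0,0,7],"grip":5},{"slide":[0,0,0],"delta_rot":[0,0,7],"grip":5},{"slide":[0,0,0],"delta_rot":[0,0,7],"grip":5},{"slide":[0,0,0],"delta_rot":[0,0,7],"grip":5},{"slide":[0,0,0],"delta_rot":[0,0,7],"grip":5},{"slide":[0,0,0],"delta_rot":[0,0,7],"grip":5},{"slide":[0,0,0],"delta_rot":[0,0,7],"grip":5},{"slide":[0,0,0],"delta_rot":[0,0,7],"grip":5}]}}

```text
time_s: 22.13
position: [0.5076, -0.1116, 0.1416]
tool_rot: [-2.877, -1.258, 0.008]
contact_force: [-0.1, 0.9, -1.1]
grip_width: 0.055
finger_force: 53.2
```

Emit:
{"method": "servo_tool", "body": {"rows": [{"slide":[0,0,0],"delta_rot":[0,0,7],"grip":5},{"slide":[0,0,0],"delta_rot":[0,0,7],"grip":5},{"slide":[0,0,0],"delta_rot":[0,0,7],"grip":5},{"slide":[0,0,0],"delta_rot":[0,0,7],"grip":5},{"slide":[0,0,0],"delta_rot":[0,0,7],"grip":5},{"slide":[0,0,0],"delta_rot":[0,0,7],"grip":5},{"slide":[0,0,0],"delta_rot":[0,0,7],"grip":5},{"slide":[0,0,0],"delta_rot":[0,0,7],"grip":5},{"slide":[0,0,0],"delta_rot":[0,0,0],"grip":5},{"slide":[0,0,0],"delta_rot":[0,0,0],"grip":5}]}}

```text
time_s: 22.97
position: [0.5078, -0.1114, 0.1416]
tool_rot: [3.133, -0.225, -0.008]
contact_force: [1.0, 0.9, -0.8]
grip_width: 0.0553
finger_force: 53.2
```

```bash
python3 - <<'E'
from h import *
s=robot.get_state()
print(s['position'],s['joint_pos'].round(3),s['grip_width'],s['contact_force'])
plan(*pose(.50,-.10,.018,-.218,0,off=.0098))
E
```

```text
[ 0.50778644 -0.11136406  0.14161625] [ 0.414  0.554 -0.359  1.894  0.277  0.748 -1.817] 0.05526319044057995 [ 0.97409067  0.91489288 -0.84257584]
TCP [ 0.5    -0.1     0.0082] slide first(cm) [-0.86 -1.03 13.34] rot(deg) [0.1 0.3 4.3] slide after rot [-1.01 -0.94 13.34]
```

Emit:
{"method": "servo_tool", "body": {"rows": [{"slide":[-0.9,-1,2],"delta_rot":[0,0,4.3],"grip":5},{"slide":[0,0,3],"delta_rot":[0,0,0],"grip":5},{"slide":[0,0,3],"delta_rot":[0,0,0],"grip":5},{"slide":[0,0,3],"delta_rot":[0,0,0],"grip":5},{"slide":[0,0,1.2],"delta_rot":[0,0,0],"grip":5},{"slide":[0,0,0.7],"delta_rot":[0,0,0],"grip":5},{"slide":[0,0,0.3],"delta_rot":[0,0,0],"grip":5},{"slide":[0,0,0],"delta_rot":[0,0,0],"grip":5},{"slide":[0,0,0],"delta_rot":[0,0,0],"grip":5}]}}

```text
time_s: 23.72
position: [0.5007, -0.1006, 0.0104]
tool_rot: [3.121, -0.347, -0.005]
contact_force: [-0.3, 0.4, -1.0]
grip_width: 0.0549
finger_force: 53.2
```

```bash
python3 - <<'E'
from h import *
s=robot.get_state()
print(s['position'],s['joint_pos'].round(3),s['grip_width'],s['contact_force'])
E
```

```text
[ 0.50073995 -0.10063089  0.01042033] [ 0.299  0.751 -0.219  2.011  0.374  0.421 -1.999] 0.054868119432288504 [-0.27561828  0.35758618 -1.00547563]
```

Emit:
{"method": "servo_tool", "body": {"rows": [{"slide":[0,0,0.15],"delta_rot":[0,0,0],"grip":5},{"slide":[0,0,0],"delta_rot":[0,0,0],"grip":6.2},{"slide":[0,0,0],"delta_rot":[0,0,0],"grip":7.2},{"slide":[0,0,0],"delta_rot":[0,0,0],"grip":8.5},{"slide":[0,0,-0.4],"delta_rot":[0,0,0],"grip":8.5},{"slide":[0,0,0],"delta_rot":[0,-6,0],"grip":8.5},{"slide":[0,0,0],"delta_rot":[0,-6,0],"grip":8.5},{"slide":[0,0,0],"delta_rot":[0,-6,0],"grip":8.5},{"slide":[0,0,0],"delta_rot":[0,-6,0],"grip":8.5},{"slide":[0,0,0],"delta_rot":[0,-6,0],"grip":8.5},{"slide":[0,0,0],"delta_rot":[0,0,0],"grip":8.5},{"slide":[0,0,0],"delta_rot":[0,0,0],"grip":8.5}]}}

```text
time_s: 24.72
position: [0.5001, -0.1006, 0.0111]
tool_rot: [-2.961, 0.332, 0.801]
contact_force: [-0.4, 0.5, 0.2]
grip_width: 0.0851
finger_force: 0.0
```

```bash
python3 - <<'E'
from h import *
s=shot('wrist','w12')
print(s['position'],s['joint_pos'].round(3),s['grip_width'],s['contact_force'])
C=load('w12');im=cv2.imread('pics/w12_raw.png')
q,e=fit(C,im,(.4995,-.1005,-.218),pad=9);print(q.round(4),round(e,3))
hsv=cv2.cvtColor(im,cv2.COLOR_BGR2HSV);y=(hsv[...,0]>15)&(hsv[...,0]<35)&(hsv[...,1]>110)&(hsv[...,2]>90)
n,l,st,ce=cv2.connectedComponentsWithStats(y.astype('uint8'));print([(st[i],ce[i].round()) for i in range(1,n) if st[i,4]>60])
plan(*pose(.4995,-.1005,.018,-.218,-30))
E
```

```text
[ 0.50005804 -0.10062038  0.01109186] [ 0.352  0.969 -0.327  1.564  0.218  1.182 -1.844] 0.08508000144479345 [-0.44678823  0.52060591  0.17836325]
[ 0.5    -0.0995 -0.2241] 0.056
[(array([221, 254,  10,  41, 353], dtype=int32), array([226., 274.])), (array([ 233,  254,  106,   41, 4263], dtype=int32), array([285., 274.]))]
TCP [ 0.4939 -0.0993  0.008 ] slide first(cm) [-0.29  0.02  0.62] rot(deg) [-0.   0.3 -0.2] slide after rot [-0.3   0.01  0.62]
```

Emit:
{"method": "servo_tool", "body": {"rows": [{"slide":[-0.25,0,0.5],"delta_rot":[0,0,0],"grip":8.5},{"slide":[0,0,0],"delta_rot":[0,0,0],"grip":8.5},{"slide":[0,0,0],"delta_rot":[0,0,0],"grip":5},{"slide":[0,0,0],"delta_rot":[0,0,0],"grip":5},{"slide":[0,0,0],"delta_rot":[0,0,0],"grip":5},{"slide":[0,0,0],"delta_rot":[0,0,0],"grip":5},{"slide":[0,0,0],"delta_rot":[0,0,0],"grip":5},{"slide":[-0.5,0,-0.9],"delta_rot":[0,0,0],"grip":5},{"slide":[-1.5,0,-2.7],"delta_rot":[0,0,0],"grip":5},{"slide":[-1.5,0,-2.7],"delta_rot":[0,0,0],"grip":5},{"slide":[-1.5,0,-2.7],"delta_rot":[0,0,0],"grip":5},{"slide":[-1.5,0,-2.7],"delta_rot":[0,0,0],"grip":5}], "force": 50}}

```text
time_s: 25.77
position: [0.4977, -0.0999, 0.1443]
tool_rot: [-2.961, 0.331, 0.803]
contact_force: [0.1, 1.4, -0.5]
grip_width: 0.055
finger_force: 53.1
```

Emit:
{"method": "servo_tool", "body": {"rows": [{"slide":[0,0,0],"delta_rot":[0,6,0],"grip":5},{"slide":[0,0,0],"delta_rot":[0,6,0],"grip":5},{"slide":[0,0,0],"delta_rot":[0,6,0],"grip":5},{"slide":[0,0,0],"delta_rot":[0,6,0],"grip":5},{"slide":[0,0,0],"delta_rot":[0,6,0],"grip":5},{"slide":[0,0,-1],"delta_rot":[0,0,-7],"grip":5},{"slide":[0,0,-1],"delta_rot":[0,0,-7],"grip":5},{"slide":[0,0,-1],"delta_rot":[0,0,-7],"grip":5},{"slide":[0,0,0],"delta_rot":[0,0,-7],"grip":5},{"slide":[0,0,0],"delta_rot":[0,0,-7],"grip":5},{"slide":[0,0,0],"delta_rot":[0,0,-7],"grip":5},{"slide":[0,0,0],"delta_rot":[0,0,-7],"grip":5}]}}

```text
time_s: 26.77
position: [0.4977, -0.1, 0.173]
tool_rot: [-2.982, -0.987, 0.009]
contact_force: [0.1, 0.7, -1.1]
grip_width: 0.0552
finger_force: 52.9
```

Emit:
{"method": "servo_tool", "body": {"rows": [{"slide":[0,0,0],"delta_rot":[0,0,-7],"grip":5},{"slide":[0,0,0],"delta_rot":[0,0,-7],"grip":5},{"slide":[0,0,0],"delta_rot":[0,0,-7],"grip":5},{"slide":[0,0,0],"delta_rot":[0,0,-7],"grip":5},{"slide":[0,0,0],"delta_rot":[0,0,-7],"grip":5},{"slide":[0,0,0],"delta_rot":[0,0,-7],"grip":5},{"slide":[0,0,0],"delta_rot":[0,0,-7],"grip":5},{"slide":[0,0,0],"delta_rot":[0,0,-7],"grip":5},{"slide":[0,0,0],"delta_rot":[0,0,-7],"grip":5},{"slide":[0,0,0],"delta_rot":[0,0,-7],"grip":5},{"slide":[0,0,0],"delta_rot":[0,0,-7],"grip":5},{"slide":[0,0,0],"delta_rot":[0,0,-7],"grip":5}]}}

```text
time_s: 27.77
position: [0.4977, -0.1003, 0.1728]
tool_rot: [-1.554, -2.725, 0.007]
contact_force: [-0.3, -0.1, -0.6]
grip_width: 0.0554
finger_force: 52.9
```

Emit:
{"method": "servo_tool", "body": {"rows": [{"slide":[0,0,0],"delta_rot":[0,0,-7],"grip":5},{"slide":[0,0,0],"delta_rot":[0,0,-7],"grip":5},{"slide":[0,0,0],"delta_rot":[0,0,-7],"grip":5},{"slide":[0,0,0],"delta_rot":[0,0,-7],"grip":5},{"slide":[0,0,0],"delta_rot":[0,0,-7],"grip":5},{"slide":[0,0,0],"delta_rot":[0,0,-7],"grip":5},{"slide":[0,0,0],"delta_rot":[0,0,-5],"grip":5},{"slide":[0,0,0],"delta_rot":[0,0,0],"grip":5},{"slide":[0,0,0],"delta_rot":[0,0,0],"grip":5}]}}

```text
time_s: 28.52
position: [0.4979, -0.1002, 0.1726]
tool_rot: [-0.352, -3.116, 0.002]
contact_force: [0.1, 0.4, -0.7]
grip_width: 0.0554
finger_force: 53.0
```

```bash
python3 - <<'E'
from h import *
s=robot.get_state()
print(s['position'],s['joint_pos'].round(3),s['grip_width'],s['contact_force'])
plan(*pose(.5243,.0504,.10,-.218+np.pi,0))
E
```

```text
[ 0.49791156 -0.10021141  0.17261458] [ 0.874  0.777 -1.231  1.879  0.823  1.122  0.666] 0.05540082452515725 [ 0.13128046  0.42541391 -0.70469043]
TCP [0.5243 0.0504 0.0885] slide first(cm) [ 0.73 15.29  8.38] rot(deg) [-0.1 -0.3 -0.4] slide after rot [ 0.68 15.28  8.41]
```

Emit:
{"method": "servo_tool", "body": {"rows": [{"slide":[0.1,3,0],"delta_rot":[0,0,0],"grip":5},{"slide":[0.1,3,0],"delta_rot":[0,0,0],"grip":5},{"slide":[0.1,3,0],"delta_rot":[0,0,0],"grip":5},{"slide":[0.2,3,0],"delta_rot":[0,0,0],"grip":5},{"slide":[0.2,3.2,0],"delta_rot":[0,0,0],"grip":5},{"slide":[0,0,0],"delta_rot":[0,6,0],"grip":5},{"slide":[0,0,0],"delta_rot":[0,6,0],"grip":5},{"slide":[0,0,0],"delta_rot":[0,6,0],"grip":5},{"slide":[0,0,0],"delta_rot":[0,6,0],"grip":5},{"slide":[0,0,0],"delta_rot":[0,6,0],"grip":5},{"slide":[0,0,0],"delta_rot":[0,0,0],"grip":5},{"slide":[0,0,0],"delta_rot":[0,0,0],"grip":5}]}}

```text
time_s: 29.52
position: [0.5253, 0.0497, 0.1713]
tool_rot: [-0.294, -2.598, -0.076]
contact_force: [0.5, 0.6, -0.6]
grip_width: 0.0548
finger_force: 53.3
```

```bash
python3 - <<'E'
from h import *
s=shot('wrist','w13')
print(s['position'],s['joint_pos'].round(3),s['grip_width'],s['contact_force'])
im=cv2.imread('pics/w13_raw.png')
hsv=cv2.cvtColor(im,cv2.COLOR_BGR2HSV);y=(hsv[...,0]>15)&(hsv[...,0]<35)&(hsv[...,1]>110)&(hsv[...,2]>90)
n,l,st,ce=cv2.connectedComponentsWithStats(y.astype('uint8'));print([(st[i],ce[i].round()) for i in range(1,n) if st[i,4]>200])
plan(*pose(.5243,.0504,.055,-.218+np.pi,30,off=.0098))
E
```

```text
[0.52534808 0.04970379 0.17133096] [ 0.471  1.02  -1.152  1.434  0.511  1.61   0.644] 0.054845865176548575 [ 0.46528458  0.56332522 -0.55851079]
[(array([253, 199,  50,  19, 921], dtype=int32), array([277., 208.])), (array([219, 249,  11,  42, 404], dtype=int32), array([224., 270.])), (array([ 231,  248,  111,   43, 4579], dtype=int32), array([286., 269.])), (array([446, 249,  29,  50, 726], dtype=int32), array([460., 273.])), (array([416, 256,  32,  19, 288], dtype=int32), array([430., 265.]))]
TCP [0.5195 0.0515 0.0465] slide first(cm) [-5.89  0.02 11.16] rot(deg) [ 0.  -0.2 -0.3] slide after rot [-5.84  0.   11.18]
```

Emit:
{"method": "servo_tool", "body": {"rows": [{"slide":[-1.5,0,2.8],"delta_rot":[0,0,0],"grip":5},{"slide":[-1.5,0,2.8],"delta_rot":[0,0,0],"grip":5},{"slide":[-1.5,0,2.8],"delta_rot":[0,0,0],"grip":5},{"slide":[-0.9,0,1.8],"delta_rot":[0,0,0],"grip":5},{"slide":[-0.5,0,0.97],"delta_rot":[0,0,0],"grip":5},{"slide":[-0.25,0,0.43],"delta_rot":[0,0,0],"grip":5},{"slide":[-0.1,0,0.17],"delta_rot":[0,0,0],"grip":5},{"slide":[0,0,0],"delta_rot":[0,0,0],"grip":5},{"slide":[0,0,0],"delta_rot":[0,0,0],"grip":5},{"slide":[0,0,0],"delta_rot":[0,0,0],"grip":5}]}}

```text
time_s: 30.4
position: [0.5205, 0.0512, 0.0409]
tool_rot: [-0.291, -2.601, -0.077]
contact_force: [-0.1, -0.1, -0.0]
grip_width: 0.0552
finger_force: 53.3
```

Emit:
{"method": "servo_tool", "body": {"rows": [{"slide":[-0.1,0,0.17],"delta_rot":[0,0,0],"grip":5},{"slide":[0,0,0],"delta_rot":[0,0,0],"grip":5},{"slide":[0,0,0],"delta_rot":[0,0,0],"grip":5}]}}

```text
time_s: 30.65
position: [0.5198, 0.0508, 0.0376]
tool_rot: [-0.291, -2.599, -0.076]
contact_force: [-0.1, 0.0, -0.6]
grip_width: 0.0553
finger_force: 53.3
```

Emit:
{"method": "servo_tool", "body": {"rows": [{"slide":[-0.1,0,0.17],"delta_rot":[0,0,0],"grip":5},{"slide":[0,0,0],"delta_rot":[0,0,0],"grip":5},{"slide":[0,0,0],"delta_rot":[0,0,0],"grip":5}]}}

```text
time_s: 30.9
position: [0.5196, 0.0508, 0.0353]
tool_rot: [-0.29, -2.598, -0.076]
contact_force: [0.1, -0.7, -0.7]
grip_width: 0.0549
finger_force: 53.3
```

Emit:
{"method": "servo_tool", "body": {"rows": [{"slide":[-0.08,0,0.13],"delta_rot":[0,0,0],"grip":5},{"slide":[0,0,0],"delta_rot":[0,0,0],"grip":5},{"slide":[0,0,0],"delta_rot":[0,0,0],"grip":6},{"slide":[0,0,0],"delta_rot":[0,0,0],"grip":6.6},{"slide":[0,0,0],"delta_rot":[0,0,0],"grip":7.5},{"slide":[0,0,0],"delta_rot":[0,0,0],"grip":8.5},{"slide":[0.25,0,-0.43],"delta_rot":[0,0,0],"grip":8.5},{"slide":[0,0,0],"delta_rot":[0,-6,0],"grip":8.5},{"slide":[0,0,0],"delta_rot":[0,-6,0],"grip":8.5},{"slide":[0,0,0],"delta_rot":[0,-6,0],"grip":8.5},{"slide":[0,0,0],"delta_rot":[0,-6,0],"grip":8.5},{"slide":[0,0,0],"delta_rot":[0,-6,0],"grip":8.5}]}}

```text
time_s: 31.9
position: [0.5201, 0.0512, 0.0401]
tool_rot: [0.349, 3.122, 0.001]
contact_force: [0.1, 0.1, -0.5]
grip_width: 0.085
finger_force: 0.0
```

Emit:
{"method": "servo_tool", "body": {"rows": [{"slide":[-0.6,0,0],"delta_rot":[0,0,0],"grip":8.5},{"slide":[0,0,0],"delta_rot":[0,0,0],"grip":8.5},{"slide":[0,0,0],"delta_rot":[0,0,0],"grip":8.5}]}}

```text
time_s: 32.15
position: [0.5268, 0.0492, 0.0394]
tool_rot: [-0.35, -3.118, 0.002]
contact_force: [0.8, -0.3, 0.1]
grip_width: 0.0848
finger_force: 0.0
```

```bash
python3 - <<'E'
from h import *
s=shot('wrist','w14')
print(s['position'],s['tool_rot'],s['joint_pos'].round(3),s['grip_width'],s['contact_force'])
C=load('w14');im=cv2.imread('pics/w14_raw.png')
hsv=cv2.cvtColor(im,cv2.COLOR_BGR2HSV);y=(hsv[...,0]>15)&(hsv[...,0]<35)&(hsv[...,1]>110)&(hsv[...,2]>90)
n,l,st,ce=cv2.connectedComponentsWithStats(y.astype('uint8'))
for i in range(1,n):
    if st[i,4]>1000: print(st[i],ce[i].round(),ray(C,ce[i],.06).round(4),cv2.minAreaRect(np.argwhere(l==i)[:,::-1].astype(np.float32)))
plan(*pose(.5243,.0504,.042,-.218+np.pi,0,off=.0098))
E
```

```text
[0.5267694  0.04924513 0.03941519] [-3.50334167e-01 -3.11756131e+00  1.88866664e-03] [ 0.451  0.935 -0.997  1.934  1.032  0.906  0.251] 0.0848295814908886 [ 0.76954038 -0.32919801  0.09506986]
[ 216  119  115   45 4980] [273. 141.] [0.4692 0.0607 0.06  ] ((273.0, 141.0), (44.0, 114.0), 90.0)
[ 359  215   58   56 1908] [386. 240.] [0.5163 0.0953 0.06  ] ((386.3950500488281, 240.56407165527344), (51.183990478515625, 58.402244567871094), 72.6459732055664)
[ 234  260  104   37 3603] [285. 278.] [0.5235 0.0531 0.06  ] ((285.5, 278.0), (103.0, 36.0), 0.0)
TCP [0.5243 0.0504 0.0322] slide first(cm) [0.27 0.05 0.69] rot(deg) [-0.1 -0.3 -0.4] slide after rot [0.28 0.05 0.69]
```

Emit:
{"method": "servo_tool", "body": {"rows": [{"slide":[0.25,0,0.6],"delta_rot":[0,0,0],"grip":8.5},{"slide":[0,0,0],"delta_rot":[0,0,0],"grip":8.5},{"slide":[0,0,0],"delta_rot":[0,0,0],"grip":5},{"slide":[0,0,0],"delta_rot":[0,0,0],"grip":5},{"slide":[0,0,0],"delta_rot":[0,0,0],"grip":5},{"slide":[0,0,0],"delta_rot":[0,0,0],"grip":5},{"slide":[0,0,0],"delta_rot":[0,0,0],"grip":5}], "force": 50}}

```text
time_s: 32.78
position: [0.5233, 0.0502, 0.033]
tool_rot: [-0.348, -3.117, 0.001]
contact_force: [0.4, 0.0, -0.5]
grip_width: 0.0551
finger_force: 54.4
```

Emit:
{"method": "servo_tool", "body": {"rows": [{"slide":[0,0,-0.7],"delta_rot":[0,0,0],"grip":5},{"slide":[0,0,-1.6],"delta_rot":[0,0,0],"grip":5},{"slide":[0,0,-1.7],"delta_rot":[0,0,0],"grip":5},{"slide":[-1.9,0,0],"delta_rot":[0,0,0],"grip":5},{"slide":[-1.9,0,0],"delta_rot":[0,0,0],"grip":5},{"slide":[-1.8,0,0],"delta_rot":[0,0,0],"grip":5},{"slide":[0,0,0],"delta_rot":[0,0,0],"grip":5},{"slide":[0,0,0],"delta_rot":[0,0,0],"grip":5},{"slide":[0,0,0],"delta_rot":[0,0,0],"grip":5}]}}

```text
time_s: 33.53
position: [0.5769, 0.038, 0.0727]
tool_rot: [-0.346, -3.116, 0.002]
contact_force: [0.6, 0.1, -1.0]
grip_width: 0.0552
finger_force: 54.2
```

```bash
python3 - <<'E'
from h import *
s=shot('wrist','w15')
print(s['position'],s['joint_pos'].round(3),s['grip_width'],s['contact_force'])
C=load('w15');im=cv2.imread('pics/w15_raw.png')
hsv=cv2.cvtColor(im,cv2.COLOR_BGR2HSV);y=(hsv[...,0]>15)&(hsv[...,0]<35)&(hsv[...,1]>110)&(hsv[...,2]>90)
n,l,st,ce=cv2.connectedComponentsWithStats(y.astype('uint8'))
for i in range(1,n):
    if st[i,4]>1000: print(st[i],ce[i].round(),ray(C,ce[i],.06).round(4))
plan(*pose(.5789,.0383,.042,-.218+np.pi,0,off=.0098))
E
```

```text
[0.57688698 0.03804588 0.07266315] [ 0.471  0.942 -1.037  1.774  0.949  1.026  0.406] 0.05516531544844057 [ 0.61320844  0.08020498 -0.97402187]
[ 508  113   52   35 1049] [537. 131.] [0.5435 0.1666 0.06  ]
[ 353  115   50   53 1783] [377. 140.] [0.5315 0.0949 0.06  ]
[ 507  138   53   52 1275] [537. 167.] [0.5603 0.1662 0.06  ]
[ 233  276  107   37 3907] [286. 294.] [0.5995 0.037  0.06  ]
TCP [0.5789 0.0383 0.0322] slide first(cm) [-0.23  0.07  4.05] rot(deg) [-0.1 -0.4 -0.1] slide after rot [-0.21  0.06  4.05]
```

Emit:
{"method": "servo_tool", "body": {"rows": [{"slide":[-0.11,0,1.5],"delta_rot":[0,0,0],"grip":5},{"slide":[0,0,1.3],"delta_rot":[0,0,0],"grip":5},{"slide":[0,0,0.6],"delta_rot":[0,0,0],"grip":5},{"slide":[0,0,0.3],"delta_rot":[0,0,0],"grip":5},{"slide":[0,0,0.2],"delta_rot":[0,0,0],"grip":5},{"slide":[0,0,0],"delta_rot":[0,0,0],"grip":5},{"slide":[0,0,0],"delta_rot":[0,0,0],"grip":5}]}}

```text
time_s: 34.17
position: [0.579, 0.0378, 0.0337]
tool_rot: [-0.347, -3.118, 0.001]
contact_force: [0.5, 0.5, -0.4]
grip_width: 0.0553
finger_force: 54.1
```

```bash
python3 - <<'E'
from h import *
s=robot.get_state();print(s['position'],s['grip_width'],s['contact_force'])
E
```

```text
[0.57897049 0.03782354 0.03370273] 0.055337975541328716 [ 0.47833757  0.48403952 -0.40315868]
```

Emit:
{"method": "servo_tool", "body": {"rows": [{"slide":[0,0,0.07],"delta_rot":[0,0,0],"grip":5},{"slide":[0,0,0],"delta_rot":[0,0,0],"grip":6},{"slide":[0,0,0],"delta_rot":[0,0,0],"grip":6.6},{"slide":[0,0,0],"delta_rot":[0,0,0],"grip":7.5},{"slide":[0,0,0],"delta_rot":[0,0,0],"grip":8.5},{"slide":[0,0,-1],"delta_rot":[0,0,0],"grip":8.5},{"slide":[0,0,-3],"delta_rot":[0,0,0],"grip":8.5},{"slide":[0,0,-3],"delta_rot":[0,0,0],"grip":8.5},{"slide":[0,0,-3],"delta_rot":[0,0,0],"grip":8.5},{"slide":[0,0,-3],"delta_rot":[0,0,0],"grip":8.5},{"slide":[0,0,0],"delta_rot":[0,0,0],"grip":8.5},{"slide":[0,0,0],"delta_rot":[0,0,0],"grip":8.5}]}}

```text
time_s: 35.17
position: [0.5805, 0.0383, 0.1657]
tool_rot: [-0.348, -3.122, -0.0]
contact_force: [0.7, 0.8, -0.4]
grip_width: 0.085
finger_force: 0.0
```

```bash
cat >> h.py <<'E'
def strips(name,z=.06,amin=500):
    C=load(name);im=cv2.imread(f'pics/{name}_raw.png')
    hsv=cv2.cvtColor(im,cv2.COLOR_BGR2HSV);y=((hsv[...,0]>15)&(hsv[...,0]<35)&(hsv[...,1]>110)&(hsv[...,2]>90)).astype('uint8')
    y=cv2.morphologyEx(y,cv2.MORPH_CLOSE,np.ones((7,7)))
    n,l,st,ce=cv2.connectedComponentsWithStats(y)
    for i in range(1,n):
        if st[i,4]>amin:
            mr=cv2.minAreaRect(np.argwhere(l==i)[:,::-1].astype(np.float32));b=cv2.boxPoints(mr)
            w=np.array([ray(C,p,z)[:2] for p in b]);e=[w[1]-w[0],w[2]-w[1]];L=max(e,key=np.linalg.norm)
            print(ce[i].round(),st[i,4],ray(C,ce[i],z)[:2].round(4),'size mm',[round(np.linalg.norm(v)*1e3,1) for v in e],'yaw',round(np.arctan(-L[0]/L[1]),3))
E
python3 - <<'E'
from h import *
s=shot('wrist','w16');print(s['position'],s['joint_pos'].round(3))
strips('w16')
C=load('w16');im=cv2.imread('pics/w16_raw.png')
q,e=fit(C,im,(.576,-.202,-.28),pad=20);print(q.round(4),round(e,3),proj(C,[.576,-.202,.018]))
plan(*pose(.576,-.202,.15,-.28+np.pi,0))
E
```

```text
[0.5805013  0.03830184 0.1656679 ] [ 0.512  0.836 -1.13   1.689  0.818  1.166  0.506]
[272.  47.] 1098 [0.4701 0.0585] size mm [np.float64(44.0), np.float64(15.1)] yaw -0.205
[458. 129.] 2580 [0.5529 0.1785] size mm [np.float64(47.2), np.float64(39.5)] yaw 0.788
[345. 127.] 895 [0.5335 0.0982] size mm [np.float64(23.7), np.float64(24.8)] yaw 1.415
[279. 203.] 1219 [0.5788 0.0386] size mm [np.float64(16.0), np.float64(46.0)] yaw -0.221
[375. 350.] 595 [0.7277 0.0919] size mm [np.float64(47.1), np.float64(13.0)] yaw 1.221
[ 0.5746 -0.2033 -0.2994] 0.082 [ 26.91521675 243.40901362]
TCP [ 0.576  -0.202   0.1385] slide first(cm) [ -4.94 -23.43   2.55] rot(deg) [-0.1 -0.2  3.3] slide after rot [ -6.28 -23.11   2.53]
```

Emit:
{"method": "servo_tool", "body": {"rows": [{"slide":[-0.6,-2.95,0],"delta_rot":[0,0,0],"grip":8.5},{"slide":[-0.6,-2.95,0],"delta_rot":[0,0,0],"grip":8.5},{"slide":[-0.6,-2.95,0],"delta_rot":[0,0,0],"grip":8.5},{"slide":[-0.6,-2.95,0],"delta_rot":[0,0,0],"grip":8.5},{"slide":[-0.6,-2.95,0],"delta_rot":[0,0,3.5],"grip":8.5},{"slide":[-0.6,-2.95,0],"delta_rot":[0,-6,0],"grip":8.5},{"slide":[-0.6,-2.95,0],"delta_rot":[0,-6,0],"grip":8.5},{"slide":[-0.6,-2.95,0],"delta_rot":[0,-6,0],"grip":8.5},{"slide":[0,0,0],"delta_rot":[0,-6,0],"grip":8.5},{"slide":[0,0,0],"delta_rot":[0,-6,0],"grip":8.5},{"slide":[0,0,0],"delta_rot":[0,0,0],"grip":8.5},{"slide":[0,0,0],"delta_rot":[0,0,0],"grip":8.5}]}}

```text
time_s: 36.22
position: [0.5681, -0.2047, 0.1639]
tool_rot: [0.376, 2.627, -0.105]
contact_force: [-0.0, -0.0, 0.1]
grip_width: 0.0851
finger_force: 0.0
```

```bash
python3 - <<'E'
from h import *
s=shot('wrist','w17');print(s['position'],s['joint_pos'].round(3))
C=load('w17');im=cv2.imread('pics/w17_raw.png')
q,e=fit(C,im,(.576,-.202,-.28),pad=20);print(q.round(4),round(e,3),proj(C,[.576,-.202,.018]))
strips('w17',z=.018,amin=100)
plan(*pose(.5755,-.202,.05,-.285+np.pi,-30))
plan(*pose(.5755,-.202,.018,-.285+np.pi,-30))
E
```

```text
[ 0.56807479 -0.20468328  0.16387568] [ 0.966  0.679 -1.012  2.059  1.44   0.6    0.275]
[ 0.5762 -0.2014 -0.2598] 0.047 [286.30689637 120.58897705]
[ 39. 301.] 1677 [ 0.7491 -0.6052] size mm [np.float64(174.9), np.float64(101.1)] yaw 0.054
TCP [ 0.581  -0.2036  0.04  ] slide first(cm) [ 4.98  0.48 11.48] rot(deg) [-0.4 -1.7  0.1] slide after rot [ 5.32  0.41 11.33]
TCP [ 0.581  -0.2036  0.008 ] slide first(cm) [ 6.5   0.5  14.29] rot(deg) [-0.4 -1.7  0.1] slide after rot [ 6.92  0.41 14.1 ]
```

Emit:
{"method": "servo_tool", "body": {"rows": [{"slide":[1.2,0.1,2.8],"delta_rot":[0,-1.5,0],"grip":8.5},{"slide":[1.2,0.1,2.8],"delta_rot":[0,0,0],"grip":8.5},{"slide":[1.2,0.1,2.8],"delta_rot":[0,0,0],"grip":8.5},{"slide":[1.2,0.1,2.6],"delta_rot":[0,0,0],"grip":8.5},{"slide":[0,0,0],"delta_rot":[0,0,0],"grip":8.5},{"slide":[0,0,0],"delta_rot":[0,0,0],"grip":8.5}]}}

```text
time_s: 36.77
position: [0.5826, -0.2048, 0.0479]
tool_rot: [0.376, 2.603, -0.106]
contact_force: [0.4, 0.2, 0.6]
grip_width: 0.0852
finger_force: 0.0
```

```bash
python3 - <<'E'
from h import *
s=shot('wrist','w18');print(s['position'],s['joint_pos'].round(3))
C=load('w18');im=cv2.imread('pics/w18_raw.png')
q,e=fit(C,im,(.576,-.202,-.27),pad=20);print(q.round(4),round(e,3),proj(C,[.576,-.202,.018]))
d=C[2]-np.array([.576,-.202,.018]);print('view angle',np.degrees(np.arctan2(d[0],d[2])))
strips('w18',z=.018,amin=100)
plan(*pose(q[0],q[1],.018,q[2]+np.pi,-30,off=.010))
E
```

```text
[ 0.58257738 -0.20484477  0.04791074] [ 0.875  0.912 -0.913  2.122  1.96   0.677 -0.168]
[ 0.5761 -0.2011 -0.2818] 0.023 [280.19953632 208.30971873]
view angle -44.18945247608829
TCP [ 0.5809 -0.2025  0.0093] slide first(cm) [2.29 0.18 3.39] rot(deg) [-0.4 -0.2 -0.1] slide after rot [2.3  0.16 3.38]
```

```bash
python3 - <<'E'
from h import *
C=load('w18');im=cv2.imread('pics/w18_raw.png')
p=np.array([proj(C,x) for x in hexpts(.5761,-.2011,-.28)]).reshape(6,2,2)
print(p.round(0).tolist())  # angles 0,60..: x-dir,z
for nm,i,j in(('-120',3,4),('-60',2,3),('top',1,2),('+60',0,1)):
    c=np.concatenate([p[i],p[j]]).mean(0).astype(int);r_=im[c[1]-2:c[1]+3,c[0]-20:c[0]+20].reshape(-1,3);print(nm,c,r_.mean(0).round())
E
```

```text
[[[232.0, 234.0], [332.0, 234.0]], [[226.0, 248.0], [338.0, 248.0]], [[221.0, 220.0], [343.0, 220.0]], [[223.0, 177.0], [341.0, 177.0]], [[229.0, 170.0], [335.0, 170.0]], [[234.0, 199.0], [331.0, 198.0]]]
-120 [281 173] [39. 39. 38.]
-60 [281 198] [34. 31. 28.]
top [281 234] [37. 36. 35.]
+60 [282 241] [40. 39. 38.]
```

Emit:
{"method": "servo_tool", "body": {"rows": [{"slide":[-0.6,0,-1],"delta_rot":[0,6,0],"grip":8.5},{"slide":[0,0,0],"delta_rot":[0,6,0],"grip":8.5},{"slide":[0,0,0],"delta_rot":[0,6,0],"grip":8.5},{"slide":[0,0,0],"delta_rot":[0,6,0],"grip":8.5},{"slide":[0,0,0],"delta_rot":[0,6,0],"grip":8.5},{"slide":[0,0,0],"delta_rot":[0,6,0],"grip":8.5},{"slide":[0,0,0],"delta_rot":[0,6,0],"grip":8.5},{"slide":[0,0,0],"delta_rot":[0,6,0],"grip":8.5},{"slide":[0,0,0],"delta_rot":[0,6,0],"grip":8.5},{"slide":[0,0,0],"delta_rot":[0,6,0],"grip":8.5},{"slide":[0,0,0],"delta_rot":[0,0,0],"grip":8.5},{"slide":[0,0,0],"delta_rot":[0,0,0],"grip":8.5}]}}

```text
time_s: 37.82
position: [0.5801, -0.2113, 0.0529]
tool_rot: [-0.412, -2.731, -0.037]
contact_force: [-0.7, 0.7, 0.9]
grip_width: 0.085
finger_force: 0.0
```

```bash
python3 - <<'E'
from h import *
s=robot.get_state();print(s['position'],s['joint_pos'].round(3))
plan(*pose(.5761,-.2011,.018,-.281+np.pi,30,off=.010))
E
```

```text
[ 0.58005819 -0.21126239  0.05293987] [ 0.698  1.107 -0.897  1.313  0.7    1.469  1.031]
TCP [ 0.5713 -0.1997  0.0093] slide first(cm) [-0.51  0.98  4.46] rot(deg) [-1.2  8.3 -1.4] slide after rot [-1.17  0.87  4.36]
```

Emit:
{"method": "servo_tool", "body": {"rows": [{"slide":[0,0,0],"delta_rot":[-0.6,4.2,-0.7],"grip":8.5},{"slide":[0,0,0],"delta_rot":[-0.6,4.1,-0.7],"grip":8.5},{"slide":[-0.5,0.87,0],"delta_rot":[0,0,0],"grip":8.5},{"slide":[0,0,0],"delta_rot":[0,0,0],"grip":8.5},{"slide":[0,0,0],"delta_rot":[0,0,0],"grip":8.5},{"slide":[0,0,0],"delta_rot":[0,0,0],"grip":8.5}]}}

```text
time_s: 38.32
position: [0.5847, -0.2042, 0.05]
tool_rot: [-0.365, -2.593, -0.095]
contact_force: [-0.2, -0.5, -0.3]
grip_width: 0.0852
finger_force: 0.0
```

```bash
python3 - <<'E'
from h import *
s=shot('wrist','w19');print(s['position'],s['joint_pos'].round(3))
C=load('w19');im=cv2.imread('pics/w19_raw.png')
q,e=fit(C,im,(.5761,-.2011,-.28),pad=12);print(q.round(4),round(e,3))
plan(*pose(.5761,-.2011,.018,-.281+np.pi,30,off=.010))
E
```

```text
[ 0.58468497 -0.20419939  0.05002454] [ 0.647  1.182 -0.885  1.156  0.643  1.646  1.104]
[ 0.5752 -0.201  -0.2733] 0.029
TCP [ 0.5713 -0.1997  0.0093] slide first(cm) [-0.81  0.12  4.22] rot(deg) [-0.2 -0.2 -0. ] slide after rot [-0.8   0.1   4.22]
```

Emit:
{"method": "servo_tool", "body": {"rows": [{"slide":[-0.3,0.1,1.6],"delta_rot":[0,0,0],"grip":8.5},{"slide":[-0.3,0,1.6],"delta_rot":[0,0,0],"grip":8.5},{"slide":[-0.25,0,0.9],"delta_rot":[0,0,0],"grip":8.5},{"slide":[0,0,0],"delta_rot":[0,0,0],"grip":8.5},{"slide":[0,0,0],"delta_rot":[0,0,0],"grip":5},{"slide":[0,0,0],"delta_rot":[0,0,0],"grip":5},{"slide":[0,0,0],"delta_rot":[0,0,0],"grip":5},{"slide":[0,0,0],"delta_rot":[0,0,0],"grip":5},{"slide":[0,0,0],"delta_rot":[0,0,0],"grip":5},{"slide":[0.5,0,-0.9],"delta_rot":[0,0,0],"grip":5},{"slide":[1.3,0,-2.3],"delta_rot":[0,0,0],"grip":5},{"slide":[1.3,0,-2.3],"delta_rot":[0,0,0],"grip":5}], "force": 50}}

```text
time_s: 39.37
position: [0.572, -0.2004, 0.0719]
tool_rot: [-0.366, -2.587, -0.095]
contact_force: [-0.2, 0.2, -1.1]
grip_width: 0.0549
finger_force: 54.1
```

Emit:
{"method": "servo_tool", "body": {"rows": [{"slide":[0,0,0],"delta_rot":[0,-5,0],"grip":5},{"slide":[0,0,0],"delta_rot":[0,-5,0],"grip":5},{"slide":[0,0,0],"delta_rot":[0,-5,0],"grip":5},{"slide":[0,0,0],"delta_rot":[0,-5,0],"grip":5},{"slide":[0,0,0],"delta_rot":[0,-5,0],"grip":5},{"slide":[0,0,0],"delta_rot":[0,-5,0],"grip":5},{"slide":[0,0,0],"delta_rot":[0,-5,0],"grip":5},{"slide":[0,0,0],"delta_rot":[0,-5,0],"grip":5},{"slide":[0,0,0],"delta_rot":[0,-5,0],"grip":5},{"slide":[0,0,0],"delta_rot":[0,-5,0],"grip":5},{"slide":[0,0,0],"delta_rot":[0,-5,0],"grip":5},{"slide":[0,0,0],"delta_rot":[0,-5,0],"grip":5}]}}

```text
time_s: 40.37
position: [0.5733, -0.2045, 0.0727]
tool_rot: [0.381, 2.672, -0.111]
contact_force: [0.4, 0.3, -0.4]
grip_width: 0.0554
finger_force: 54.1
```

Emit:
{"method": "servo_tool", "body": {"rows": [{"slide":[0,0,0],"delta_rot":[0,0,0],"grip":5},{"slide":[0,0,0],"delta_rot":[0,0,0],"grip":5}]}}

```text
time_s: 40.53
position: [0.5738, -0.2048, 0.0718]
tool_rot: [0.383, 2.675, -0.11]
contact_force: [0.6, -0.1, -0.9]
grip_width: 0.0553
finger_force: 54.1
```

```bash
python3 - <<'E'
from h import *
s=shot('wrist','w20');print(s['position'],s['joint_pos'].round(3),s['grip_width'])
strips('w20',.05,100)
plan(*pose(.5761,-.2011,.02,-.281+np.pi,-30,off=.010))
E
```

```text
[ 0.57375561 -0.20482617  0.07184138] [ 0.756  0.758 -0.698  2.081  1.698  0.462  0.006] 0.055292294019030616
TCP [ 0.5809 -0.2025  0.0113] slide first(cm) [2.14 0.51 5.71] rot(deg) [-1.  -4.5  0. ] slide after rot [2.58 0.41 5.53]
```

Emit:
{"method": "servo_tool", "body": {"rows": [{"slide":[0,0,0],"delta_rot":[-1,-4.5,0],"grip":5},{"slide":[0.9,0.2,2],"delta_rot":[0,0,0],"grip":5},{"slide":[0.9,0.2,2],"delta_rot":[0,0,0],"grip":5},{"slide":[0.5,0,1],"delta_rot":[0,0,0],"grip":5},{"slide":[0.2,0,0.4],"delta_rot":[0,0,0],"grip":5},{"slide":[0,0,0],"delta_rot":[0,0,0],"grip":5},{"slide":[0,0,0],"delta_rot":[0,0,0],"grip":5},{"slide":[0,0,0],"delta_rot":[0,0,0],"grip":5}]}}

```text
time_s: 41.25
position: [0.5788, -0.2045, 0.0122]
tool_rot: [0.375, 2.626, -0.109]
contact_force: [-0.9, 0.1, 2.9]
grip_width: 0.0552
finger_force: 54.4
```

```bash
python3 - <<'E'
from h import *
s=robot.get_state();print(s['position'],s['joint_pos'].round(3),s['contact_force'],s['grip_width'])
plan(*pose(.5761,-.2011,.018,-.281+np.pi,-30,off=.010))
E
```

```text
[ 0.57875773 -0.20449188  0.01217626] [ 0.787  0.921 -0.756  2.126  2.082  0.604 -0.306] [-0.8533554   0.06269334  2.9367466 ] 0.0551945964572125
TCP [ 0.5809 -0.2025  0.0093] slide first(cm) [0.   0.26 0.32] rot(deg) [-0.7 -1.7  0. ] slide after rot [0.01 0.25 0.32]
```

Emit:
{"method": "servo_tool", "body": {"rows": [{"slide":[0,0,0],"delta_rot":[0,0,0],"grip":6},{"slide":[0,0,0],"delta_rot":[0,0,0],"grip":7},{"slide":[0,0,0],"delta_rot":[0,0,0],"grip":8.5},{"slide":[0,0,0],"delta_rot":[0,0,0],"grip":8.5},{"slide":[-1,0,-1.8],"delta_rot":[0,0,0],"grip":8.5},{"slide":[-1,0,-1.8],"delta_rot":[0,0,0],"grip":8.5},{"slide":[0,0,0],"delta_rot":[0,5,0],"grip":8.5},{"slide":[0,0,0],"delta_rot":[0,5,0],"grip":8.5},{"slide":[0,0,0],"delta_rot":[0,5,0],"grip":8.5},{"slide":[0,0,0],"delta_rot":[0,5,0],"grip":8.5},{"slide":[0,0,0],"delta_rot":[0,5,0],"grip":8.5},{"slide":[0,0,0],"delta_rot":[0,5,0],"grip":8.5}]}}

```text
time_s: 42.25
position: [0.5737, -0.2091, 0.0494]
tool_rot: [0.436, 3.013, -0.073]
contact_force: [1.2, -1.2, -1.4]
grip_width: 0.0848
finger_force: 0.0
```

Emit:
{"method": "servo_tool", "body": {"rows": [{"slide":[0,0,0],"delta_rot":[0,5,0],"grip":8.5},{"slide":[0,0,0],"delta_rot":[0,5,0],"grip":8.5},{"slide":[0,0,0],"delta_rot":[0,5,0],"grip":8.5},{"slide":[0,0,0],"delta_rot":[0,5,0],"grip":8.5},{"slide":[0,0,0],"delta_rot":[0,5,0],"grip":8.5},{"slide":[0,0,0],"delta_rot":[0,5,0],"grip":8.5},{"slide":[0,0,0],"delta_rot":[0,0,0],"grip":8.5},{"slide":[0,0,0],"delta_rot":[0,0,0],"grip":8.5}]}}

```text
time_s: 42.92
position: [0.5745, -0.2095, 0.0474]
tool_rot: [-0.404, -2.694, -0.037]
contact_force: [-1.0, 0.0, 0.2]
grip_width: 0.0848
finger_force: 0.0
```

```bash
python3 - <<'E'
from h import *
s=shot('wrist','w21');print(s['position'],s['joint_pos'].round(3),s['grip_width'])
C=load('w21');im=cv2.imread('pics/w21_raw.png')
q,e=fit(C,im,(.5761,-.2011,-.28),pad=12);print(q.round(4),round(e,3))
strips('w21',.02,100)
p=np.array([proj(C,x) for x in hexpts(*q)]).reshape(6,2,2)
for nm,i,j in(('-60',2,3),('top',1,2),('+60',0,1)):
    c=np.concatenate([p[i],p[j]]).mean(0).astype(int);r_=im[c[1]-2:c[1]+3,c[0]-20:c[0]+20].reshape(-1,3);print(nm,c,r_.mean(0).round())
plan(*pose(q[0],q[1],.018,q[2]+np.pi,30,off=.010))
E
```

```text
[ 0.57445859 -0.20949567  0.04735502] [ 0.652  1.087 -0.785  1.301  0.615  1.453  1.091] 0.08484451216994213
[ 0.5724 -0.2023 -0.287 ] 0.031
[293. 286.] 1173 [ 0.5876 -0.2065] size mm [np.float64(48.4), np.float64(6.9)] yaw -0.287
-60 [291 227] [45. 40. 38.]
top [292 257] [53. 47. 43.]
+60 [292 286] [43. 85. 95.]
TCP [ 0.5676 -0.2009  0.0093] slide first(cm) [-0.77  0.77  3.88] rot(deg) [-1.7  6.1 -1. ] slide after rot [-1.2   0.64  3.79]
```

The strip is now on the +60° flank. I'll grasp with an outward lean, flip, and place the bar in trough 2.

Emit:
{"method": "servo_tool", "body": {"rows": [{"slide":[0,0,0],"delta_rot":[-0.8,3,-0.5],"grip":8.5},{"slide":[0,0,0],"delta_rot":[-0.9,3.1,-0.5],"grip":8.5},{"slide":[-0.4,0.6,0.5],"delta_rot":[0,0,0],"grip":8.5},{"slide":[-0.4,0,1.2],"delta_rot":[0,0,0],"grip":8.5},{"slide":[-0.2,0,1.2],"delta_rot":[0,0,0],"grip":8.5},{"slide":[-0.2,0,0.8],"delta_rot":[0,0,0],"grip":8.5},{"slide":[0,0,0],"delta_rot":[0,0,0],"grip":8.5},{"slide":[0,0,0],"delta_rot":[0,0,0],"grip":8.5}]}}

```text
time_s: 43.63
position: [0.5673, -0.2019, 0.0101]
tool_rot: [-0.377, -2.594, -0.1]
contact_force: [-0.3, -0.4, 1.0]
grip_width: 0.0853
finger_force: 0.0
```

```bash
python3 - <<'E'
from h import *
s=robot.get_state();print(s['position'],s['joint_pos'].round(3),s['contact_force'])
plan(*pose(.5727,-.2023,.018,-.287+np.pi,30,off=.010))
E
```

```text
[ 0.56729109 -0.20194434  0.01005546] [ 0.635  1.178 -0.773  1.236  0.589  1.517  1.127] [-0.27374362 -0.40644939  0.9871422 ]
TCP [ 0.5679 -0.2009  0.0093] slide first(cm) [-0.06  0.12  0.05] rot(deg) [-0.  -0.  -0.1] slide after rot [-0.06  0.12  0.05]
```

Emit:
{"method": "servo_tool", "body": {"rows": [{"slide":[0,0,0],"delta_rot":[0,0,0],"grip":5},{"slide":[0,0,0],"delta_rot":[0,0,0],"grip":5},{"slide":[0,0,0],"delta_rot":[0,0,0],"grip":5},{"slide":[0,0,0],"delta_rot":[0,0,0],"grip":5},{"slide":[0,0,0],"delta_rot":[0,0,0],"grip":5},{"slide":[0.5,0,-0.9],"delta_rot":[0,0,0],"grip":5},{"slide":[1.5,0,-2.7],"delta_rot":[0,0,0],"grip":5},{"slide":[1.5,0,-2.7],"delta_rot":[0,0,0],"grip":5},{"slide":[1.5,0,-2.7],"delta_rot":[0,0,0],"grip":5},{"slide":[1.5,0,-2.7],"delta_rot":[0,0,0],"grip":5},{"slide":[0,0,0],"delta_rot":[0,-5,0],"grip":5},{"slide":[0,0,0],"delta_rot":[0,-5,0],"grip":5}], "force": 50}}

```text
time_s: 44.63
position: [0.5721, -0.2019, 0.1463]
tool_rot: [-0.403, -2.775, -0.07]
contact_force: [-0.4, -0.1, -0.1]
grip_width: 0.0554
finger_force: 53.8
```

Emit:
{"method": "servo_tool", "body": {"rows": [{"slide":[0,0,0],"delta_rot":[0,-5,0],"grip":5},{"slide":[0,0,0],"delta_rot":[0,-5,0],"grip":5},{"slide":[0,0,0],"delta_rot":[0,-5,0],"grip":5},{"slide":[0,0,0],"delta_rot":[0,-5,0],"grip":5},{"slide":[0,0,0],"delta_rot":[0,0,6.5],"grip":5},{"slide":[0,0,0],"delta_rot":[0,0,6.5],"grip":5},{"slide":[0,0,0],"delta_rot":[0,0,6.5],"grip":5},{"slide":[0,0,0],"delta_rot":[0,0,6.5],"grip":5},{"slide":[0,0,0],"delta_rot":[0,0,6.5],"grip":5},{"slide":[0,0,0],"delta_rot":[0,0,6.5],"grip":5},{"slide":[0,0,0],"delta_rot":[0,0,6.5],"grip":5},{"slide":[0,0,0],"delta_rot":[0,0,6.5],"grip":5}]}}

```text
time_s: 45.63
position: [0.5696, -0.2022, 0.1447]
tool_rot: [-1.776, -2.591, 0.001]
contact_force: [0.7, 0.6, -1.0]
grip_width: 0.0547
finger_force: 53.8
```

Emit:
{"method": "servo_tool", "body": {"rows": [{"slide":[0,0,0],"delta_rot":[0,0,6.5],"grip":5},{"slide":[0,0,0],"delta_rot":[0,0,6.5],"grip":5},{"slide":[0,0,0],"delta_rot":[0,0,6.5],"grip":5},{"slide":[0,0,0],"delta_rot":[0,0,6.5],"grip":5},{"slide":[0,0,0],"delta_rot":[0,0,6.5],"grip":5},{"slide":[0,0,0],"delta_rot":[0,0,6.5],"grip":5},{"slide":[0,0,0],"delta_rot":[0,0,6.5],"grip":5},{"slide":[0,0,0],"delta_rot":[0,0,6.5],"grip":5},{"slide":[0,0,0],"delta_rot":[0,0,6.5],"grip":5},{"slide":[0,0,0],"delta_rot":[0,0,6.5],"grip":5},{"slide":[0,0,0],"delta_rot":[0,0,6.5],"grip":5},{"slide":[0,0,0],"delta_rot":[0,0,6.5],"grip":5}]}}

```text
time_s: 46.63
position: [0.5697, -0.2018, 0.1446]
tool_rot: [-3.01, -0.896, 0.001]
contact_force: [0.4, 0.5, -0.1]
grip_width: 0.0549
finger_force: 53.8
```

Emit:
{"method": "servo_tool", "body": {"rows": [{"slide":[0,0,0],"delta_rot":[0,0,6.5],"grip":5},{"slide":[0,0,0],"delta_rot":[0,0,6.5],"grip":5},{"slide":[0,0,0],"delta_rot":[0,0,6.5],"grip":5},{"slide":[0,0,0],"delta_rot":[0,0,6.5],"grip":5},{"slide":[0,0,0],"delta_rot":[0,0,6.5],"grip":5},{"slide":[0,0,0],"delta_rot":[0,0,6.5],"grip":5},{"slide":[0,0,0],"delta_rot":[0,0,6.5],"grip":5},{"slide":[0,0,0],"delta_rot":[0,0,0],"grip":5},{"slide":[0,0,0],"delta_rot":[0,0,0],"grip":5}]}}

```text
time_s: 47.38
position: [0.57, -0.2017, 0.1445]
tool_rot: [-3.125, 0.324, 0.0]
contact_force: [-0.3, -0.5, -1.2]
grip_width: 0.0554
finger_force: 53.8
```

```bash
python3 - <<'E'
from h import *
s=shot('wrist','w22');print(s['position'],s['joint_pos'].round(3),s['grip_width'])
strips('w22',.1,300)
plan(*pose(.5243,.0504,.12,-.218,0,off=.010))
E
```

```text
[ 0.56997571 -0.20174864  0.14454002] [ 0.334  0.636 -0.049  1.663  0.039  0.844 -1.508] 0.055407397990501456
[279. 310.] 2208 [ 0.5174 -0.1895] size mm [np.float64(74.9), np.float64(13.8)] yaw -0.206
TCP [0.5243 0.0504 0.11  ] slide first(cm) [ -9.66 -23.75   3.45] rot(deg) [-0.  -0.   0.6] slide after rot [ -9.92 -23.64   3.45]
```

Emit:
{"method": "servo_tool", "body": {"rows": [{"slide":[-1.2,-2.97,0],"delta_rot":[0,0,0.6],"grip":5},{"slide":[-1.2,-2.97,0],"delta_rot":[0,0,0],"grip":5},{"slide":[-1.2,-2.97,0],"delta_rot":[0,0,0],"grip":5},{"slide":[-1.2,-2.97,0],"delta_rot":[0,0,0],"grip":5},{"slide":[-1.2,-2.97,0],"delta_rot":[0,0,0],"grip":5},{"slide":[-1.2,-2.97,0],"delta_rot":[0,0,0],"grip":5},{"slide":[-1.2,-2.97,0],"delta_rot":[0,0,0],"grip":5},{"slide":[-1.2,-2.97,0],"delta_rot":[0,0,0],"grip":5},{"slide":[0,0,0],"delta_rot":[0,-6,0],"grip":5},{"slide":[0,0,0],"delta_rot":[0,-6,0],"grip":5},{"slide":[0,0,0],"delta_rot":[0,-6,0],"grip":5},{"slide":[0,0,0],"delta_rot":[0,-6,0],"grip":5}]}}

```text
time_s: 48.43
position: [0.5288, 0.0505, 0.1454]
tool_rot: [-3.009, 0.328, 0.643]
contact_force: [0.4, -0.5, -0.7]
grip_width: 0.0554
finger_force: 53.8
```

Emit:
{"method": "servo_tool", "body": {"rows": [{"slide":[0,0,0],"delta_rot":[0,-6,0],"grip":5},{"slide":[0,0,0],"delta_rot":[0,0,0],"grip":5},{"slide":[0,0,0],"delta_rot":[0,0,0],"grip":5},{"slide":[0,0,0],"delta_rot":[0,0,0],"grip":5}]}}

```text
time_s: 48.77
position: [0.5278, 0.0506, 0.1445]
tool_rot: [-2.963, 0.326, 0.792]
contact_force: [-0.3, 1.0, 0.5]
grip_width: 0.055
finger_force: 53.8
```

```bash
python3 - <<'E'
from h import *
s=robot.get_state();print(s['position'],s['joint_pos'].round(3),s['grip_width'])
plan(*pose(.5243,.0504,.048,-.218,-30,off=.010))
E
```

```text
[0.5278346  0.05062769 0.1445127 ] [-0.006  0.785 -0.095  1.47  -0.087  1.389 -1.842] 0.054986350506406295
TCP [0.5194 0.0515 0.0393] slide first(cm) [4.52 0.11 9.53] rot(deg) [-0.1 -0.1 -0.1] slide after rot [4.53 0.1  9.53]
```

Emit:
{"method": "servo_tool", "body": {"rows": [{"slide":[1.2,0.05,2.6],"delta_rot":[0,0,0],"grip":5},{"slide":[1.2,0.05,2.6],"delta_rot":[0,0,0],"grip":5},{"slide":[1.0,0,2.1],"delta_rot":[0,0,0],"grip":5},{"slide":[0.7,0,1.4],"delta_rot":[0,0,0],"grip":5},{"slide":[0.42,0,0.83],"delta_rot":[0,0,0],"grip":5},{"slide":[0,0,0],"delta_rot":[0,0,0],"grip":5},{"slide":[0,0,0],"delta_rot":[0,0,0],"grip":5},{"slide":[0,0,0],"delta_rot":[0,0,0],"grip":5}]}}

```text
time_s: 49.43
position: [0.5207, 0.0515, 0.0407]
tool_rot: [-2.964, 0.327, 0.788]
contact_force: [0.2, -0.1, -0.8]
grip_width: 0.0547
finger_force: 53.8
```

Emit:
{"method": "servo_tool", "body": {"rows": [{"slide":[0.15,0,0.26],"delta_rot":[0,0,0],"grip":5},{"slide":[0,0,0],"delta_rot":[0,0,0],"grip":5},{"slide":[0,0,0],"delta_rot":[0,0,0],"grip":5}]}}

```text
time_s: 49.68
position: [0.52, 0.0511, 0.0366]
tool_rot: [-2.963, 0.328, 0.792]
contact_force: [-0.2, -0.2, -0.6]
grip_width: 0.0548
finger_force: 53.8
```

```bash
python3 - <<'E'
from h import *
s=robot.get_state();print(s['position'],s['contact_force'],s['grip_width'])
plan(*pose(.5243,.0504,.042,-.218,-30,off=.010))
E
```

```text
[0.52002978 0.05112419 0.03656211] [-0.15698973 -0.15647152 -0.55165894] 0.05481814348374049
TCP [0.5194 0.0515 0.0333] slide first(cm) [ 0.1  -0.02  0.31] rot(deg) [-0.1 -0.1 -0.1] slide after rot [ 0.1  -0.02  0.31]
```

Emit:
{"method": "servo_tool", "body": {"rows": [{"slide":[0.1,0,0.25],"delta_rot":[0,0,0],"grip":5},{"slide":[0,0,0],"delta_rot":[0,0,0],"grip":5},{"slide":[0,0,0],"delta_rot":[0,0,0],"grip":5},{"slide":[0,0,0],"delta_rot":[0,0,0],"grip":6},{"slide":[0,0,0],"delta_rot":[0,0,0],"grip":6.6},{"slide":[0,0,0],"delta_rot":[0,0,0],"grip":7.5},{"slide":[0,0,0],"delta_rot":[0,0,0],"grip":8.5},{"slide":[-0.5,0,-0.9],"delta_rot":[0,0,0],"grip":8.5},{"slide":[-1.5,0,-2.6],"delta_rot":[0,0,0],"grip":8.5},{"slide":[-1.5,0,-2.6],"delta_rot":[0,0,0],"grip":8.5},{"slide":[-1.5,0,-2.6],"delta_rot":[0,0,0],"grip":8.5},{"slide":[-1.5,0,-2.6],"delta_rot":[0,0,0],"grip":8.5}]}}

```text
time_s: 50.68
position: [0.5193, 0.0513, 0.1659]
tool_rot: [-2.963, 0.328, 0.793]
contact_force: [-0.3, 0.2, -0.0]
grip_width: 0.0852
finger_force: 0.0
```

Emit:
{"method": "servo_tool", "body": {"rows": [{"slide":[0,0,0],"delta_rot":[0,6,0],"grip":8.5},{"slide":[0,0,0],"delta_rot":[0,6,0],"grip":8.5},{"slide":[0,0,0],"delta_rot":[0,6,0],"grip":8.5},{"slide":[-2,0,-2],"delta_rot":[0,6,0],"grip":8.5},{"slide":[-2,0,-2],"delta_rot":[0,6,0],"grip":8.5},{"slide":[-2,-2,-2],"delta_rot":[0,0,0],"grip":8.5},{"slide":[0,0,0],"delta_rot":[0,0,0],"grip":8.5},{"slide":[0,0,0],"delta_rot":[0,0,0],"grip":8.5},{"slide":[0,0,0],"delta_rot":[0,0,0],"grip":8.5}]}}

```text
time_s: 51.43
position: [0.4722, 0.0821, 0.2301]
tool_rot: [3.122, -0.346, 0.003]
contact_force: [0.3, -0.6, -0.3]
grip_width: 0.0847
finger_force: 0.0
```

```bash
python3 - <<'E'
from h import *
s=shot('wrist','w23',crop=(130,20,260,190),scale=3);print(s['position'],s['tool_rot'],s['joint_pos'].round(3))
strips('w23',.06,300)
E
```

```text
[0.47220624 0.08206564 0.23009299] [ 3.12177486e+00 -3.45937744e-01  2.58317710e-03] [-0.181  0.354 -0.051  1.902  0.024  0.884 -2.036]
[307.  59.] 1020 [0.5774 0.0349] size mm [np.float64(45.8), np.float64(15.3)] yaw -0.22
[162. 126.] 1137 [0.5511 0.1753] size mm [np.float64(41.5), np.float64(31.3)] yaw 0.83
[245. 122.] 592 [0.5376 0.1011] size mm [np.float64(24.3), np.float64(25.7)] yaw 1.333
[302. 125.] 937 [0.5238 0.0508] size mm [np.float64(16.0), np.float64(45.4)] yaw -0.22
[301. 184.] 826 [0.4703 0.0626] size mm [np.float64(15.6), np.float64(45.7)] yaw -0.22
```

View pics/w23.png

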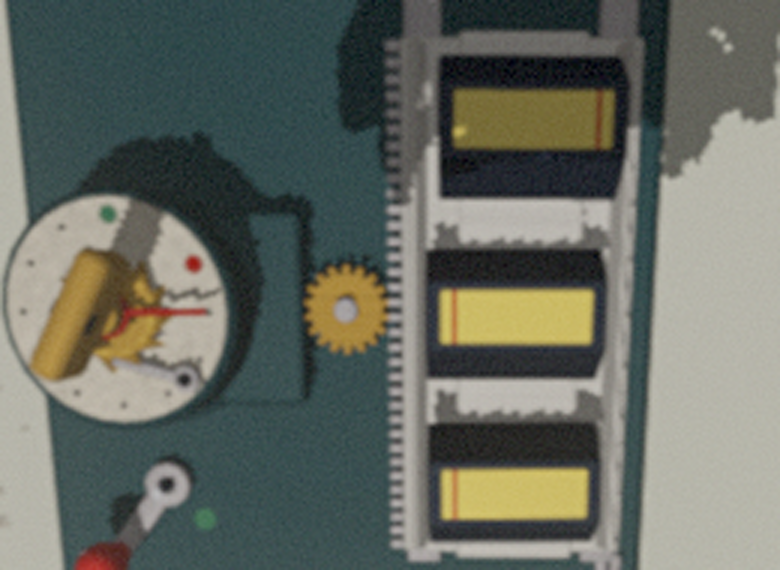

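w23 shows all three strips up. The bar in trough 3 (535,120) sits about 4 mm toward −y, while the other two (515,315 and 515,493) look right. I'll regrip the trough 3 bar from above and recentre it.

```bash
python3 - <<'E'
from h import *
plan(*pose(.578,.0388,.07,-.218,0,off=.010))
E
```

```text
TCP [0.578  0.0388 0.06  ] slide first(cm) [11.24  1.83 16.95] rot(deg) [ 0.1 -0.  -0.2] slide after rot [11.24  1.89 16.94]
```

Emit:
{"method": "servo_tool", "body": {"rows": [{"slide":[2.8,0.46,0],"delta_rot":[0,0,0],"grip":8.5},{"slide":[2.8,0.46,0],"delta_rot":[0,0,0],"grip":8.5},{"slide":[2.8,0.46,0],"delta_rot":[0,0,0],"grip":8.5},{"slide":[2.8,0.46,0],"delta_rot":[0,0,0],"grip":8.5},{"slide":[0,0,3],"delta_rot":[0,0,0],"grip":8.5},{"slide":[0,0,3],"delta_rot":[0,0,0],"grip":8.5},{"slide":[0,0,3],"delta_rot":[0,0,0],"grip":8.5},{"slide":[0,0,3],"delta_rot":[0,0,0],"grip":8.5},{"slide":[0,0,3],"delta_rot":[0,0,0],"grip":8.5},{"slide":[0,0,1],"delta_rot":[0,0,0],"grip":8.5},{"slide":[0,0,0],"delta_rot":[0,0,0],"grip":8.5},{"slide":[0,0,0],"delta_rot":[0,0,0],"grip":8.5}]}}

```text
time_s: 52.48
position: [0.5778, 0.0392, 0.0693]
tool_rot: [3.121, -0.348, -0.0]
contact_force: [0.5, -0.7, 0.8]
grip_width: 0.0852
finger_force: 0.0
```

```bash
python3 - <<'E'
from h import *
s=shot('wrist','w24');print(s['position'],s['joint_pos'].round(3),s['contact_force'])
strips('w24',.06,300)
plan(*pose(.578,.0388,.043,-.218,0,off=.010))
E
```

```text
[0.57782902 0.03918225 0.06928664] [-0.087  0.706 -0.03   1.797  0.034  0.639 -1.93 ] [ 0.49237093 -0.6640743   0.78496824]
[311. 251.] 1402 [0.5763 0.0245] size mm [np.float64(40.9), np.float64(15.5)] yaw -0.221
[198. 304.] 1287 [0.5602 0.0875] size mm [np.float64(25.8), np.float64(19.9)] yaw 1.124
[281. 347.] 1947 [0.5255 0.0509] size mm [np.float64(45.4), np.float64(16.3)] yaw -0.201
TCP [0.578  0.0388 0.033 ] slide first(cm) [-0.06  0.08  3.75] rot(deg) [ 0.  -0.1 -0.2] slide after rot [-0.05  0.08  3.75]
```

```bash
python3 - <<'E'
from h import *
C=load('w24');im=cv2.imread('pics/w24_raw.png');hsv=cv2.cvtColor(im,cv2.COLOR_BGR2HSV)
for v in(225,240,251,262):
    print(v,[tuple(int(t) for t in hsv[v,u]) for u in range(190,400,10)])
for z in(.06,.07,.08):
    print(z,[proj(C,np.array([.578,.0388,z])+l*np.array([.216,.976,0])).round() for l in(-.028,-.023,.023,.028)])
E
```

```text
225 [(91, 89, 97), (91, 68, 94), (90, 81, 97), (6, 7, 175), (21, 17, 150), (23, 44, 52), (27, 45, 57), (25, 77, 63), (22, 41, 69), (24, 65, 63), (20, 74, 62), (23, 68, 60), (17, 59, 61), (15, 41, 62), (17, 30, 60), (12, 50, 51), (45, 7, 154), (85, 57, 85), (28, 17, 214), (28, 15, 215), (30, 14, 214)]
240 [(90, 76, 91), (90, 81, 91), (90, 70, 95), (9, 9, 201), (22, 18, 153), (103, 23, 99), (26, 104, 243), (27, 103, 242), (26, 106, 243), (26, 110, 243), (26, 110, 244), (26, 111, 242), (25, 111, 243), (26, 112, 242), (21, 131, 232), (110, 25, 90), (87, 24, 108), (49, 16, 128), (28, 15, 216), (30, 14, 214), (28, 14, 216)]
251 [(94, 82, 99), (90, 72, 96), (89, 72, 89), (15, 16, 124), (20, 20, 152), (114, 13, 101), (27, 101, 242), (26, 105, 241), (26, 105, 241), (26, 103, 244), (26, 105, 242), (26, 108, 241), (25, 112, 242), (25, 113, 241), (24, 122, 235), (107, 20, 88), (90, 65, 90), (30, 17, 181), (30, 12, 213), (28, 14, 214), (30, 12, 214)]
262 [(93, 81, 94), (91, 72, 95), (89, 66, 96), (4, 8, 218), (16, 21, 159), (98, 21, 99), (27, 105, 240), (27, 103, 240), (26, 102, 242), (26, 106, 242), (26, 107, 242), (26, 109, 241), (25, 111, 242), (26, 115, 241), (26, 114, 239), (108, 29, 89), (91, 60, 98), (25, 16, 213), (28, 17, 215), (24, 18, 202), (53, 19, 53)]
0.06 [array([339., 254.]), array([329., 254.]), array([236., 254.]), array([226., 254.])]
0.07 [array([343., 263.]), array([332., 263.]), array([233., 263.]), array([222., 263.])]
0.08 [array([347., 273.]), array([335., 273.]), array([230., 273.]), array([218., 273.])]
```

Emit:
{"method": "servo_tool", "body": {"rows": [{"slide":[0,0.05,1.5],"delta_rot":[0,0,0],"grip":8.5},{"slide":[0,0,1.2],"delta_rot":[0,0,0],"grip":8.5},{"slide":[0,0,0.7],"delta_rot":[0,0,0],"grip":8.5},{"slide":[0,0,0],"delta_rot":[0,0,0],"grip":8.5},{"slide":[0,0,0],"delta_rot":[0,0,0],"grip":8.5},{"slide":[0,0,0],"delta_rot":[0,0,0],"grip":5},{"slide":[0,0,0],"delta_rot":[0,0,0],"grip":5},{"slide":[0,0,0],"delta_rot":[0,0,0],"grip":5},{"slide":[0,0,0],"delta_rot":[0,0,0],"grip":5},{"slide":[0,0,0],"delta_rot":[0,0,0],"grip":5}], "force": 40}}

```text
time_s: 53.37
position: [0.5779, 0.0384, 0.0366]
tool_rot: [3.121, -0.347, 0.004]
contact_force: [-1.4, -1.7, 6.0]
grip_width: 0.0553
finger_force: 44.4
```

Emit:
{"method": "servo_tool", "body": {"rows": [{"slide":[0,0,-0.5],"delta_rot":[0,0,0],"grip":5},{"slide":[0,0,-0.3],"delta_rot":[0,0,0],"grip":5},{"slide":[0,0,0],"delta_rot":[0,0,0],"grip":5},{"slide":[0,0,0],"delta_rot":[0,0,0],"grip":5},{"slide":[0,0,0.4],"delta_rot":[0,0,0],"grip":5},{"slide":[0,0,0.3],"delta_rot":[0,0,0],"grip":5},{"slide":[0,0,0.3],"delta_rot":[0,0,0],"grip":5},{"slide":[0,0,0],"delta_rot":[0,0,0],"grip":5},{"slide":[0,0,0],"delta_rot":[0,0,0],"grip":5}]}}

```text
time_s: 54.12
position: [0.5776, 0.0386, 0.0365]
tool_rot: [3.121, -0.346, 0.003]
contact_force: [-5.0, -2.3, 20.0]
grip_width: 0.0552
finger_force: 46.2
```

```bash
python3 - <<'E'
from h import *
s=robot.get_state();print(s['position'],s['contact_force'],s['grip_width'])
plan(*pose(.578,.0388,.043,-.218,0,off=.010))
E
```

```text
[0.577596   0.03861917 0.03654557] [-5.02507236 -2.2572381  20.03170609] 0.055152470099944666
TCP [0.578  0.0388 0.033 ] slide first(cm) [ 0.03 -0.03  0.35] rot(deg) [ 0.1 -0.1 -0.2] slide after rot [ 0.04 -0.03  0.35]
```

Emit:
{"method": "servo_tool", "body": {"rows": [{"slide":[0,0,-0.25],"delta_rot":[0,0,0],"grip":5},{"slide":[0,0,0],"delta_rot":[0,0,0],"grip":5},{"slide":[0,0,0],"delta_rot":[0,0,0],"grip":5.7},{"slide":[0,0,0],"delta_rot":[0,0,0],"grip":6},{"slide":[0,0,0],"delta_rot":[0,0,0],"grip":7},{"slide":[0,0,0],"delta_rot":[0,0,0],"grip":8.5},{"slide":[0,0,-1],"delta_rot":[0,0,0],"grip":8.5},{"slide":[0,0,-3],"delta_rot":[0,0,0],"grip":8.5},{"slide":[0,0,-3],"delta_rot":[0,0,0],"grip":8.5},{"slide":[0,0,-3],"delta_rot":[0,0,0],"grip":8.5},{"slide":[-2,0,-3],"delta_rot":[0,0,0],"grip":8.5},{"slide":[-2,0,-3],"delta_rot":[0,0,0],"grip":8.5}]}}

```text
time_s: 55.12
position: [0.5382, 0.0482, 0.1979]
tool_rot: [3.122, -0.347, 0.003]
contact_force: [0.3, 0.4, 0.2]
grip_width: 0.0849
finger_force: 0.0
```

Emit:
{"method": "servo_tool", "body": {"rows": [{"slide":[-2,0,-2],"delta_rot":[0,0,0],"grip":8.5},{"slide":[-2,-1,0],"delta_rot":[0,0,0],"grip":8.5},{"slide":[-1,-1,0],"delta_rot":[0,0,0],"grip":8.5},{"slide":[0,0,0],"delta_rot":[0,0,0],"grip":8.5},{"slide":[0,0,0],"delta_rot":[0,0,0],"grip":8.5},{"slide":[0,0,0],"delta_rot":[0,0,0],"grip":8.5}]}}

```text
time_s: 55.62
position: [0.4944, 0.0778, 0.2161]
tool_rot: [3.121, -0.347, 0.002]
contact_force: [-0.4, -0.7, -0.5]
grip_width: 0.085
finger_force: 0.0
```

```bash
sed -i 's/hsv\[...,1\]>110)&(hsv\[...,2\]>90)).astype/hsv[...,1]>85)\&(hsv[...,2]>70)).astype/' h.py; python3 - <<'E'
from h import *
s=shot('wrist','w25');print(s['position'],s['joint_pos'].round(3))
strips('w25',.06,300); print(); strips('w23',.06,300)
T=cam('top');it=cv2.cvtColor(robot.capture('top'),cv2.COLOR_RGB2BGR);cv2.imwrite('pics/top25.png',it)
E
```

```text
[0.49442424 0.0778116  0.21611575] [-0.17   0.402 -0.043  1.869  0.024  0.87  -2.017]
[304.  86.] 1129 [0.578  0.0388] size mm [np.float64(47.1), np.float64(16.0)] yaw -0.22
[160. 153.] 1329 [0.5503 0.1756] size mm [np.float64(47.7), np.float64(32.2)] yaw 0.877
[245. 146.] 690 [0.5402 0.1005] size mm [np.float64(24.5), np.float64(26.3)] yaw 1.333
[303. 152.] 1011 [0.5237 0.0513] size mm [np.float64(46.9), np.float64(15.9)] yaw -0.221
[302. 211.] 862 [0.4702 0.0629] size mm [np.float64(16.6), np.float64(46.4)] yaw -0.221

[307.  59.] 1078 [0.5773 0.0351] size mm [np.float64(46.6), np.float64(16.1)] yaw -0.22
[163. 125.] 1306 [0.5514 0.1747] size mm [np.float64(44.3), np.float64(32.7)] yaw 0.859
[245. 122.] 660 [0.5376 0.101 ] size mm [np.float64(24.3), np.float64(25.7)] yaw 1.333
[302. 125.] 984 [0.524  0.0511] size mm [np.float64(46.3), np.float64(16.0)] yaw -0.22
[301. 184.] 856 [0.4702 0.0629] size mm [np.float64(16.6), np.float64(46.6)] yaw -0.22
```

```bash
python3 - <<'E'
from h import *
C=load('w3');B=load('w10');D=load('w23')
for z in(.04,.05,.06,.07,.08,.09,.10):
    P=[.551,.1722,z];print(z,proj(C,P).round(1),proj(B,P).round(1),proj(D,P).round(1))
im=cv2.imread('pics/w25_raw.png')
cv2.imwrite('pics/k.png',cv2.resize(im[105:205,110:230],None,fx=6,fy=6,interpolation=cv2.INTER_CUBIC))
E
echo "obs w3 dial (192.3,117.4) blade (183,117.4); w10 dial (576,256)/1.4=(411,183) blade(602,268)/1.4=(430,191); w23 dial(116,308)->(168.7,122.7) blade (80,312)->(156.7,124)"
```

```text
0.04 [195.2 118. ] [408.1 178.2] [172.5 124.4]
0.05 [192.8 118.1] [411.9 180.1] [169.2 124.7]
0.06 [190.4 118.2] [416.  182.1] [165.7 125.1]
0.07 [187.8 118.4] [420.4 184.2] [162.  125.4]
0.08 [185.  118.5] [425.  186.5] [158.  125.8]
0.09 [182.  118.7] [430. 189.] [153.7 126.3]
0.1 [178.9 118.9] [435.3 191.6] [149.2 126.7]
obs w3 dial (192.3,117.4) blade (183,117.4); w10 dial (576,256)/1.4=(411,183) blade(602,268)/1.4=(430,191); w23 dial(116,308)->(168.7,122.7) blade (80,312)->(156.7,124)
```

Emit:
{"method": "servo_tool", "body": {"rows": [{"slide":[0,0,0],"delta_rot":[0,0,-6.4],"grip":8.5},{"slide":[0,0,0],"delta_rot":[0,0,-6.4],"grip":8.5},{"slide":[0,0,0],"delta_rot":[0,0,-6.4],"grip":8.5},{"slide":[0,0,0],"delta_rot":[0,0,-6.4],"grip":8.5},{"slide":[0,0,0],"delta_rot":[0,0,-6.4],"grip":8.5},{"slide":[0,0,0],"delta_rot":[0,0,-6.4],"grip":8.5},{"slide":[0,0,0],"delta_rot":[0,0,-6.4],"grip":8.5},{"slide":[0,0,0],"delta_rot":[0,0,-6.4],"grip":8.5},{"slide":[0,0,0],"delta_rot":[0,0,-6.4],"grip":8.5},{"slide":[0,0,0],"delta_rot":[0,0,-6.4],"grip":8.5},{"slide":[0,0,0],"delta_rot":[0,0,-6.4],"grip":8.5},{"slide":[0,0,0],"delta_rot":[0,0,-6.4],"grip":8.5}]}}

```text
time_s: 56.72
position: [0.4943, 0.0776, 0.2156]
tool_rot: [2.658, 1.673, -0.001]
contact_force: [-0.2, 0.6, -0.5]
grip_width: 0.0852
finger_force: 0.0
```

Emit:
{"method": "servo_tool", "body": {"rows": [{"slide":[0,0,0],"delta_rot":[0,0,-6.4],"grip":8.5},{"slide":[0,0,0],"delta_rot":[0,0,-6.4],"grip":8.5},{"slide":[0,0,0],"delta_rot":[0,0,-6.4],"grip":8.5},{"slide":[0,0,0],"delta_rot":[0,0,-6.4],"grip":8.5},{"slide":[0,0,0],"delta_rot":[0,0,-6.4],"grip":8.5},{"slide":[0,0,0],"delta_rot":[0,0,-6.4],"grip":8.5},{"slide":[0,0,0],"delta_rot":[0,0,-6.4],"grip":8.5},{"slide":[0,0,0],"delta_rot":[0,0,-6.4],"grip":8.5},{"slide":[0,0,0],"delta_rot":[0,0,-6.4],"grip":8.5},{"slide":[0,0,0],"delta_rot":[0,0,-6.4],"grip":8.5},{"slide":[0,0,0],"delta_rot":[0,0,-6.4],"grip":8.5},{"slide":[0,0,0],"delta_rot":[0,0,-6.4],"grip":8.5}]}}

```text
time_s: 57.72
position: [0.4943, 0.0775, 0.2155]
tool_rot: [1.045, 2.962, -0.001]
contact_force: [0.5, -0.6, -0.5]
grip_width: 0.0851
finger_force: 0.0
```

```bash
python3 - <<'E'
from h import *
s=robot.get_state();print(s['position'],s['joint_pos'].round(3))
plan(*pose(.5523,.172,.16,-.672+np.pi,0,off=0))
E
```

```text
[0.49434972 0.07746215 0.21554461] [ 0.314  0.496 -0.759  1.855  0.413  0.955  0.264]
TCP [0.5523 0.172  0.16  ] slide first(cm) [ 1.42 11.    5.55] rot(deg) [-0.   0.  -0.4] slide after rot [ 1.35 11.01  5.55]
```

Emit:
{"method": "servo_tool", "body": {"rows": [{"slide":[0.4,2.75,0.5],"delta_rot":[0,0,0],"grip":8.5},{"slide":[0.4,2.75,0.5],"delta_rot":[0,0,0],"grip":8.5},{"slide":[0.3,2.75,0.5],"delta_rot":[0,0,0],"grip":8.5},{"slide":[0.3,2.75,0.5],"delta_rot":[0,0,0],"grip":8.5},{"slide":[0,0,0],"delta_rot":[0,0,0],"grip":8.5},{"slide":[0,0,0],"delta_rot":[0,0,0],"grip":8.5},{"slide":[0,0,0],"delta_rot":[0,0,0],"grip":8.5}]}}

```text
time_s: 58.3
position: [0.5522, 0.1714, 0.1952]
tool_rot: [-1.052, -2.96, 0.003]
contact_force: [-0.2, 1.0, 0.2]
grip_width: 0.0845
finger_force: 0.0
```

```bash
python3 - <<'E'
from h import *
s=shot('wrist','w26',crop=(180,130,200,150),scale=4);print(s['position'],s['joint_pos'].round(3))
C=load('w26')
for z in(.051,.073,.085,.097):print(z,((proj(C,[.5523,.172,z])-[180,130])*4).round())
E
```

```text
[0.55223576 0.17141837 0.1952478 ] [ 0.09   0.629 -0.706  1.671  0.467  1.019  0.115]
0.051 [401. 255.]
0.073 [401. 280.]
0.085 [401. 295.]
0.097 [401. 312.]
```

View pics/w26.png

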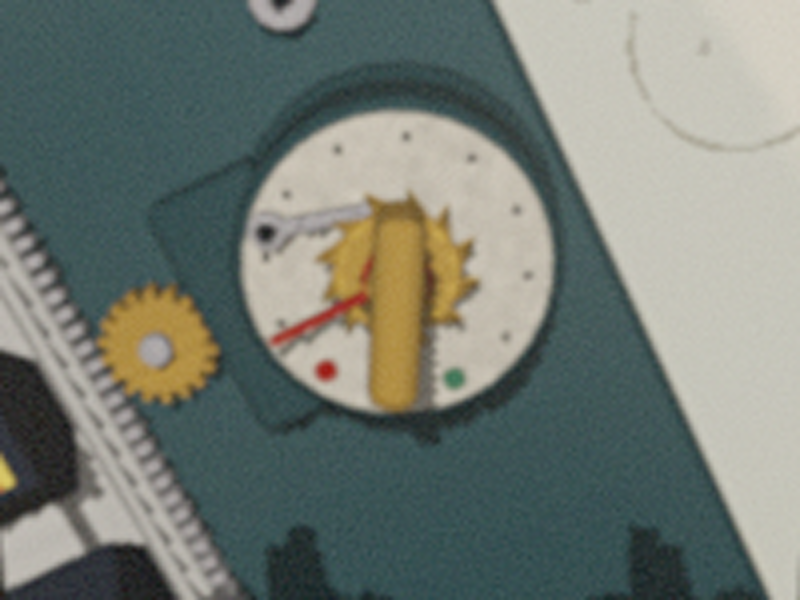

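w26 shows the key blade upright in the image at (398,310), right under the gripper. The pointer tip at (275,342) is about one click past the red dot at (325,370), and the green dot is at (455,378). I'll lower and grip.

Emit:
{"method": "servo_tool", "body": {"rows": [{"slide":[0,0,3],"delta_rot":[0,0,0],"grip":6},{"slide":[0,0,3],"delta_rot":[0,0,0],"grip":6},{"slide":[0,0,3],"delta_rot":[0,0,0],"grip":6},{"slide":[0,0,1.9],"delta_rot":[0,0,0],"grip":6},{"slide":[0,0,1.0],"delta_rot":[0,0,0],"grip":6},{"slide":[0,0,0],"delta_rot":[0,0,0],"grip":6},{"slide":[0,0,0],"delta_rot":[0,0,0],"grip":6}]}}

```text
time_s: 58.93
position: [0.5526, 0.1723, 0.0776]
tool_rot: [1.051, 2.959, -0.0]
contact_force: [-0.8, -0.2, 0.5]
grip_width: 0.0598
finger_force: 0.0
```

Emit:
{"method": "servo_tool", "body": {"rows": [{"slide":[0,0,0],"delta_rot":[0,0,0],"grip":0.5},{"slide":[0,0,0],"delta_rot":[0,0,0],"grip":0.5},{"slide":[0,0,0],"delta_rot":[0,0,0],"grip":0.5},{"slide":[0,0,0],"delta_rot":[0,0,0],"grip":0.5},{"slide":[0,0,0],"delta_rot":[0,0,0],"grip":0.5},{"slide":[0,0,0],"delta_rot":[0,0,0],"grip":0.5},{"slide":[0,0,0],"delta_rot":[0,0,0],"grip":0.5},{"slide":[0,0,0],"delta_rot":[0,0,0],"grip":0.5}], "force": 50}}

```text
time_s: 59.6
position: [0.5512, 0.171, 0.078]
tool_rot: [1.052, 2.96, -0.008]
contact_force: [-3.6, -3.5, 6.7]
grip_width: 0.0089
finger_force: 50.1
```

```bash
python3 - <<'E'
from h import *
s=robot.get_state();print(s['position'],s['joint_pos'].round(3),s['contact_force'],s['moment'],s['grip_width'])
E
```

```text
[0.55124869 0.17102629 0.07799868] [ 0.027  0.767 -0.606  1.783  0.599  0.787  0.002] [-3.60515896 -3.53010752  6.70295367] [-0.6887756   0.6597778  -0.12905139] 0.008915220856858643
```

Emit:
{"method": "servo_tool", "body": {"rows": [{"slide":[0,-0.18,0],"delta_rot":[0,0,0],"grip":0.5},{"slide":[0,0,0],"delta_rot":[0,0,5],"grip":0.5},{"slide":[0,0,0],"delta_rot":[0,0,6],"grip":0.5},{"slide":[0,0,0],"delta_rot":[0,0,6],"grip":0.5},{"slide":[0,0,0],"delta_rot":[0,0,6],"grip":0.5},{"slide":[0,0,0],"delta_rot":[0,0,6],"grip":0.5},{"slide":[0,0,0],"delta_rot":[0,0,6],"grip":0.5},{"slide":[0,0,0],"delta_rot":[0,0,0],"grip":0.5}]}}

```text
time_s: 60.27
position: [0.552, 0.1715, 0.078]
tool_rot: [1.891, 2.504, 0.002]
contact_force: [0.6, -1.2, 3.9]
grip_width: 0.009
finger_force: 49.7
```

```bash
python3 - <<'E'
from h import *
s=robot.get_state();print(s['position'],s['joint_pos'].round(3),s['contact_force'],s['moment'],s['grip_width'],s['tool_rot'])
E
```

```text
[0.55204359 0.17147229 0.07804403] [-0.068  0.73  -0.441  1.788  0.449  0.721 -0.475] [ 0.55635905 -1.23738432  3.88945434] [-0.26334365 -0.11753143  0.02677519] 0.008980175949851012 [1.89142485e+00 2.50439989e+00 1.88351937e-03]
```

Emit:
{"method": "servo_tool", "body": {"rows": [{"slide":[0,0,0],"delta_rot":[0,0,6],"grip":0.5},{"slide":[0,0,0],"delta_rot":[0,0,6],"grip":0.5},{"slide":[0,0,0],"delta_rot":[0,0,6],"grip":0.5},{"slide":[0,0,0],"delta_rot":[0,0,6],"grip":0.5},{"slide":[0,0,0],"delta_rot":[0,0,6],"grip":0.5},{"slide":[0,0,0],"delta_rot":[0,0,6],"grip":0.5},{"slide":[0,0,0],"delta_rot":[0,0,6],"grip":0.5},{"slide":[0,0,0],"delta_rot":[0,0,6],"grip":0.5},{"slide":[0,0,0],"delta_rot":[0,0,6],"grip":0.5},{"slide":[0,0,0],"delta_rot":[0,0,6],"grip":0.5},{"slide":[0,0,0],"delta_rot":[0,0,6],"grip":0.5},{"slide":[0,0,0],"delta_rot":[0,0,6],"grip":0.5}]}}

```text
time_s: 61.27
position: [0.554, 0.1708, 0.0781]
tool_rot: [3.004, 0.913, 0.01]
contact_force: [3.4, -1.8, 1.8]
grip_width: 0.0088
finger_force: 49.4
```

Emit:
{"method": "servo_tool", "body": {"rows": [{"slide":[0,0,0],"delta_rot":[0,0,6],"grip":0.5},{"slide":[0,0,0],"delta_rot":[0,0,6],"grip":0.5},{"slide":[0,0,0],"delta_rot":[0,0,6],"grip":0.5},{"slide":[0,0,0],"delta_rot":[0,0,6],"grip":0.5},{"slide":[0,0,0],"delta_rot":[0,0,6],"grip":0.5},{"slide":[0,0,0],"delta_rot":[0,0,6],"grip":0.5},{"slide":[0,0,0],"delta_rot":[0,0,6],"grip":0.5},{"slide":[0,0,0],"delta_rot":[0,0,6],"grip":0.5},{"slide":[0,0,0],"delta_rot":[0,0,6],"grip":0.5},{"slide":[0,0,0],"delta_rot":[0,0,6],"grip":0.5},{"slide":[0,0,0],"delta_rot":[0,0,6],"grip":0.5},{"slide":[0,0,0],"delta_rot":[0,0,6],"grip":0.5}]}}

```text
time_s: 62.27
position: [0.5539, 0.1687, 0.0781]
tool_rot: [2.967, -1.029, 0.011]
contact_force: [3.4, -3.7, 2.4]
grip_width: 0.009
finger_force: 49.6
```

Emit:
{"method": "servo_tool", "body": {"rows": [{"slide":[0,0,0],"delta_rot":[0,0,0],"grip":0.5},{"slide":[0,0,0],"delta_rot":[0,0,0],"grip":0.5}]}}

```text
time_s: 62.43
position: [0.5539, 0.1688, 0.078]
tool_rot: [2.97, -1.021, 0.011]
contact_force: [2.6, -4.1, 3.9]
grip_width: 0.0089
finger_force: 49.8
```

```bash
python3 - <<'E'
from h import *
s=robot.get_state();print(s['position'],s['joint_pos'].round(3),s['contact_force'],s['moment'],s['grip_width'],s['tool_rot'])
a=R.from_rotvec(s['tool_rot']).as_matrix()[:2,0];print('turned cw deg',(np.degrees(-.672+np.pi)-np.degrees(np.arctan2(a[1],a[0])))%360)
E
```

```text
[0.55393939 0.16876356 0.07804818] [-0.503  0.706  0.267  1.802 -0.273  0.664 -2.315] [ 2.61056997 -4.05594873  3.89344121] [-0.9351546  -0.52614061  0.0831925 ] 0.00892648385372984 [ 2.96951958 -1.02138947  0.01147191]
turned cw deg 179.45958819682232
```

Emit:
{"method": "servo_tool", "body": {"rows": [{"slide":[0,0,0],"delta_rot":[0,0,6],"grip":0.5},{"slide":[0,0,0],"delta_rot":[0,0,6],"grip":0.5},{"slide":[0,0,0],"delta_rot":[0,0,0],"grip":0.5},{"slide":[0,0,0],"delta_rot":[0,0,0],"grip":7},{"slide":[0,0,0],"delta_rot":[0,0,0],"grip":7},{"slide":[0,0,0],"delta_rot":[0,0,0],"grip":7},{"slide":[0,0,0],"delta_rot":[0,0,0],"grip":7},{"slide":[0,0,0],"delta_rot":[0,0,0],"grip":7},{"slide":[0,0,0],"delta_rot":[0,0,-6],"grip":7},{"slide":[0,0,0],"delta_rot":[0,0,-6],"grip":7},{"slide":[0,0,0],"delta_rot":[0,0,0],"grip":7},{"slide":[0,0,0],"delta_rot":[0,0,0],"grip":7}]}}

```text
time_s: 63.43
position: [0.551, 0.1716, 0.077]
tool_rot: [-2.969, 1.027, -0.0]
contact_force: [-0.5, 0.1, 0.1]
grip_width: 0.0697
finger_force: 0.0
```

```bash
python3 - <<'E'
from h import *
s=shot('wrist','w27');print(s['position'],s['joint_pos'].round(3),s['contact_force'],s['grip_width'])
C=load('w27');im=cv2.imread('pics/w27_raw.png');hsv=cv2.cvtColor(im,cv2.COLOR_BGR2HSV)
m=((hsv[...,0]>12)&(hsv[...,0]<30)&(hsv[...,1]>110)&(hsv[...,2]>60)).astype('uint8')
n,l,st,ce=cv2.connectedComponentsWithStats(m)
for i in range(1,n):
    if st[i,4]>300: print(st[i],ce[i].round(),cv2.minAreaRect(np.argwhere(l==i)[:,::-1].astype(np.float32)))
print([proj(C,[.553,.170,z]).round() for z in(.06,.085,.097)])
for v in range(200,330,10): print(v,''.join('#' if m[v,u] else '.' for u in range(200,360,3)))
E
```

```text
[0.55095144 0.17159915 0.07697159] [-0.504  0.707  0.263  1.804 -0.277  0.666 -2.319] [-0.47246257  0.12518961  0.12621094] 0.06968153600220175
[ 426    0  103   68 3680] [475.  30.] ((476.55224609375, 28.474708557128906), (37.74861145019531, 106.62531280517578), 64.17900848388672)
[ 472  107   88   68 2897] [518. 141.] ((520.2835083007812, 140.7628631591797), (32.28800582885742, 98.18397521972656), 66.03751373291016)
[ 355  151   51   49 1580] [380. 175.] ((380.58905029296875, 174.90411376953125), (49.157283782958984, 47.28462600708008), 69.44395446777344)
[ 248  214   67  107 3553] [281. 259.] ((273.8461608886719, 264.2308044433594), (65.33993530273438, 103.18415069580078), 21.161258697509766)
[ 504  220   56   49 1549] [534. 244.] ((535.6011962890625, 243.92396545410156), (27.924097061157227, 61.723716735839844), 67.10945129394531)
[array([281., 243.]), array([281., 264.]), array([281., 277.])]
200 ......................................................
210 ......................................................
220 ........................####.##...#...................
230 ....................###############...................
240 .................####################.................
250 ..................#####################...............
260 .......................############...................
270 ........................########......................
280 ........................#######.......................
290 ........................#######.......................
300 .......................########.......................
310 .......................########.......................
320 .........................####.........................
```

Emit:
{"method": "servo_tool", "body": {"rows": [{"slide":[0,0,0],"delta_rot":[0,0,-6.4],"grip":7},{"slide":[0,0,0],"delta_rot":[0,0,-6.4],"grip":7},{"slide":[0,0,0],"delta_rot":[0,0,-6.4],"grip":7},{"slide":[0,0,0],"delta_rot":[0,0,-6.4],"grip":7},{"slide":[0,0,0],"delta_rot":[0,0,-6.4],"grip":7},{"slide":[0,0,0],"delta_rot":[0,0,-6.4],"grip":7},{"slide":[0,0,0],"delta_rot":[0,0,-6.4],"grip":7},{"slide":[0,0,0],"delta_rot":[0,0,-6.4],"grip":7},{"slide":[0,0,0],"delta_rot":[0,0,-6.4],"grip":7},{"slide":[0,0,0],"delta_rot":[0,0,-6.4],"grip":7},{"slide":[0,0,0],"delta_rot":[0,0,-6.4],"grip":7},{"slide":[0,0,0],"delta_rot":[0,0,-6.4],"grip":7}]}}

```text
time_s: 64.48
position: [0.551, 0.1714, 0.0769]
tool_rot: [2.961, 1.047, -0.0]
contact_force: [-0.8, -0.7, 0.3]
grip_width: 0.0701
finger_force: 0.0
```

Emit:
{"method": "servo_tool", "body": {"rows": [{"slide":[0,0,0],"delta_rot":[0,0,-6.4],"grip":7},{"slide":[0,0,0],"delta_rot":[0,0,-6.4],"grip":7},{"slide":[0,0,0],"delta_rot":[0,0,-6.4],"grip":7},{"slide":[0,0,0],"delta_rot":[0,0,-6.4],"grip":7},{"slide":[0,0,0],"delta_rot":[0,0,-6.4],"grip":7},{"slide":[0,0,0],"delta_rot":[0,0,-6.4],"grip":7},{"slide":[0,0,0],"delta_rot":[0,0,-6.4],"grip":7},{"slide":[0,0,0],"delta_rot":[0,0,-6.4],"grip":7},{"slide":[0,0,0],"delta_rot":[0,0,-6.4],"grip":7},{"slide":[0,0,0],"delta_rot":[0,0,-6.4],"grip":7},{"slide":[0,0,0],"delta_rot":[0,0,-6.4],"grip":7},{"slide":[0,0,0],"delta_rot":[0,0,-6.4],"grip":7}]}}

```text
time_s: 65.48
position: [0.551, 0.1712, 0.0768]
tool_rot: [1.67, 2.66, -0.002]
contact_force: [-0.3, -0.2, 0.3]
grip_width: 0.0699
finger_force: 0.0
```

Emit:
{"method": "servo_tool", "body": {"rows": [{"slide":[0,0,0],"delta_rot":[0,0,-6.4],"grip":7},{"slide":[0,0,0],"delta_rot":[0,0,-6.4],"grip":7},{"slide":[0,0,0],"delta_rot":[0,0,-6.4],"grip":7},{"slide":[0,0,0],"delta_rot":[0,0,-6.4],"grip":7},{"slide":[0,0,0],"delta_rot":[0,0,0],"grip":7},{"slide":[0,0,0],"delta_rot":[0,0,0],"grip":7},{"slide":[0,0,0],"delta_rot":[0,0,0],"grip":0.5},{"slide":[0,0,0],"delta_rot":[0,0,0],"grip":0.5},{"slide":[0,0,0],"delta_rot":[0,0,0],"grip":0.5},{"slide":[0,0,0],"delta_rot":[0,0,0],"grip":0.5},{"slide":[0,0,0],"delta_rot":[0,0,0],"grip":0.5},{"slide":[0,0,0],"delta_rot":[0,0,0],"grip":0.5}], "force": 50}}

```text
time_s: 66.48
position: [0.5508, 0.1713, 0.0772]
tool_rot: [1.046, 2.962, -0.002]
contact_force: [-1.1, -0.7, 2.2]
grip_width: 0.009
finger_force: 50.8
```

```bash
python3 - <<'E'
from h import *
s=robot.get_state();print(s['position'],s['joint_pos'].round(3),s['contact_force'],s['moment'],s['grip_width'])
a=R.from_rotvec(s['tool_rot']).as_matrix()[:2,0];print('turned cw deg',(np.degrees(-.672+np.pi)-np.degrees(np.arctan2(a[1],a[0])))%360)
E
```

```text
[0.55083614 0.17131501 0.07723684] [ 3.100e-02  7.690e-01 -6.110e-01  1.787e+00  6.030e-01  7.820e-01
  1.000e-03] [-1.11638938 -0.73731596  2.24514703] [-0.12039899  0.13979568 -0.09221758] 0.008982054828254109
turned cw deg 0.38634468180967474
```

Emit:
{"method": "servo_tool", "body": {"rows": [{"slide":[0,0,0],"delta_rot":[0,0,6],"grip":0.5},{"slide":[0,0,0],"delta_rot":[0,0,6],"grip":0.5},{"slide":[0,0,0],"delta_rot":[0,0,6],"grip":0.5},{"slide":[0,0,0],"delta_rot":[0,0,6],"grip":0.5},{"slide":[0,0,0],"delta_rot":[0,0,6],"grip":0.5},{"slide":[0,0,0],"delta_rot":[0,0,6],"grip":0.5},{"slide":[0,0,0],"delta_rot":[0,0,6],"grip":0.5},{"slide":[0,0,0],"delta_rot":[0,0,6],"grip":0.5},{"slide":[0,0,0],"delta_rot":[0,0,6],"grip":0.5},{"slide":[0,0,0],"delta_rot":[0,0,6],"grip":0.5},{"slide":[0,0,0],"delta_rot":[0,0,6],"grip":0.5},{"slide":[0,0,0],"delta_rot":[0,0,6],"grip":0.5}]}}

```text
time_s: 67.48
position: [0.5533, 0.1718, 0.0773]
tool_rot: [2.589, 1.776, 0.008]
contact_force: [4.1, -0.3, -2.0]
grip_width: 0.0089
finger_force: 49.9
```

Emit:
{"method": "servo_tool", "body": {"rows": [{"slide":[0,0,0],"delta_rot":[0,0,6],"grip":0.5},{"slide":[0,0,0],"delta_rot":[0,0,6],"grip":0.5},{"slide":[0,0,0],"delta_rot":[0,0,0],"grip":0.5},{"slide":[0,0,0],"delta_rot":[0,0,0],"grip":0.5}]}}

```text
time_s: 67.82
position: [0.5537, 0.1716, 0.0773]
tool_rot: [2.755, 1.505, 0.009]
contact_force: [5.5, -0.9, -2.7]
grip_width: 0.009
finger_force: 50.0
```

```bash
cat > st.py <<'E'
from h import *
s=robot.get_state();print(s['position'],s['contact_force'].round(1),s['moment'].round(3),s['grip_width'],s['joint_pos'].round(2))
a=R.from_rotvec(s['tool_rot']).as_matrix()[:2,0];print('turned cw deg',(np.degrees(-.672+np.pi)-np.degrees(np.arctan2(a[1],a[0])))%360)
E
python3 st.py
```

```text
[0.55369716 0.17163585 0.07727982] [ 5.5 -0.9 -2.7] [-0.025 -1.015  0.117] 0.009038298158966195 [-0.21  0.7  -0.21  1.79  0.22  0.67 -1.11]
turned cw deg 84.20099162865719
```

Emit:
{"method": "servo_tool", "body": {"rows": [{"slide":[0,0,0],"delta_rot":[0,0,4],"grip":0.5},{"slide":[0,0,0],"delta_rot":[0,0,3],"grip":0.5},{"slide":[0,0,0],"delta_rot":[0,0,0],"grip":0.5},{"slide":[0,0,0],"delta_rot":[0,0,0],"grip":0.5}]}}

```text
time_s: 68.15
position: [0.5539, 0.1715, 0.0773]
tool_rot: [2.842, 1.334, 0.009]
contact_force: [5.9, 0.3, -2.7]
grip_width: 0.0091
finger_force: 49.9
```

```bash
python3 st.py
```

```text
[0.5538956  0.17147927 0.07725346] [ 5.9  0.3 -2.7] [-0.14  -1.165  0.099] 0.009126160716974764 [-0.23  0.7  -0.17  1.79  0.19  0.66 -1.2 ]
turned cw deg 91.21001776789238
```

Emit:
{"method": "servo_tool", "body": {"rows": [{"slide":[0,0,0],"delta_rot":[0,0,4],"grip":0.5},{"slide":[0,0,0],"delta_rot":[0,0,0],"grip":0.5},{"slide":[0,0,0],"delta_rot":[0,0,0],"grip":0.5}]}}

```text
time_s: 68.4
position: [0.554, 0.1714, 0.0773]
tool_rot: [2.887, 1.234, 0.01]
contact_force: [5.7, -1.1, -3.0]
grip_width: 0.0087
finger_force: 49.9
```

```bash
python3 st.py
```

```text
[0.55401907 0.17136731 0.07727902] [ 5.7 -1.1 -3. ] [-0.139 -1.167  0.085] 0.008666467789009036 [-0.24  0.7  -0.15  1.79  0.17  0.66 -1.25]
turned cw deg 95.21827752703811
```

Emit:
{"method": "servo_tool", "body": {"rows": [{"slide":[0,0,0],"delta_rot":[0,0,4],"grip":0.5},{"slide":[0,0,0],"delta_rot":[0,0,0],"grip":0.5},{"slide":[0,0,0],"delta_rot":[0,0,0],"grip":0.5}]}}

```text
time_s: 68.65
position: [0.5541, 0.1713, 0.0773]
tool_rot: [2.928, 1.132, 0.01]
contact_force: [6.7, -0.3, -2.7]
grip_width: 0.0089
finger_force: 49.9
```

```bash
python3 st.py
```

```text
[0.55413606 0.17127346 0.07728886] [ 6.7 -0.3 -2.7] [-0.098 -1.199  0.122] 0.008940447747179217 [-0.25  0.7  -0.14  1.79  0.15  0.66 -1.31]
turned cw deg 99.21862668415183
```

Emit:
{"method": "servo_tool", "body": {"rows": [{"slide":[0,0,0],"delta_rot":[0,0,4],"grip":0.5},{"slide":[0,0,0],"delta_rot":[0,0,4],"grip":0.5},{"slide":[0,0,0],"delta_rot":[0,0,0],"grip":0.5},{"slide":[0,0,0],"delta_rot":[0,0,0],"grip":0.5}]}}

```text
time_s: 68.98
position: [0.5542, 0.1712, 0.0774]
tool_rot: [2.991, 0.944, 0.011]
contact_force: [5.8, -2.2, -3.2]
grip_width: 0.0088
finger_force: 86.2
```

```bash
python3 st.py
```

```text
[0.55417473 0.17123124 0.0773984 ] [ 5.8 -2.2 -3.2] [-0.454 -1.237  2.042] 0.008802540516733997 [-0.28  0.69 -0.1   1.79  0.11  0.65 -1.4 ]
turned cw deg 106.46883820750173
```

Emit:
{"method": "servo_tool", "body": {"rows": [{"slide":[0,0,0],"delta_rot":[0,0,4],"grip":0.5},{"slide":[0,0,0],"delta_rot":[0,0,4],"grip":0.5},{"slide":[0,0,0],"delta_rot":[0,0,0],"grip":0.5},{"slide":[0,0,0],"delta_rot":[0,0,0],"grip":0.5}]}}

```text
time_s: 69.32
position: [0.5542, 0.1712, 0.0776]
tool_rot: [3.043, 0.751, 0.012]
contact_force: [6.4, -4.3, -2.6]
grip_width: 0.009
finger_force: 157.1
```

```bash
python3 st.py
```

```text
[0.55417334 0.17124204 0.07757426] [ 6.4 -4.3 -2.6] [-0.71  -1.294  3.972] 0.009041649220807609 [-0.3   0.69 -0.06  1.79  0.08  0.65 -1.5 ]
turned cw deg 113.75453533458798
```

Emit:
{"method": "servo_tool", "body": {"rows": [{"slide":[0,0,0],"delta_rot":[0,0,-4],"grip":0.5},{"slide":[0,0,0],"delta_rot":[0,0,-4],"grip":0.5},{"slide":[0,0,0],"delta_rot":[0,0,-1],"grip":0.5},{"slide":[0,0,0],"delta_rot":[0,0,0],"grip":0.5},{"slide":[0,0,0],"delta_rot":[0,0,0],"grip":3},{"slide":[0,0,0],"delta_rot":[0,0,0],"grip":6},{"slide":[0,0,0],"delta_rot":[0,0,0],"grip":7},{"slide":[0,0,0],"delta_rot":[0,0,0],"grip":7},{"slide":[0,0,-2],"delta_rot":[0,0,0],"grip":7},{"slide":[0,0,-3],"delta_rot":[0,0,0],"grip":7},{"slide":[0,0,-3],"delta_rot":[0,0,0],"grip":7},{"slide":[0,0,-3],"delta_rot":[0,0,0],"grip":7}]}}

```text
time_s: 70.32
position: [0.55, 0.1715, 0.188]
tool_rot: [2.994, 0.95, -0.003]
contact_force: [0.4, 0.6, -0.1]
grip_width: 0.0698
finger_force: 0.0
```

Emit:
{"method": "servo_tool", "body": {"rows": [{"slide":[0,0,0],"delta_rot":[0,0,-5],"grip":7},{"slide":[0,0,0],"delta_rot":[0,0,-5],"grip":7},{"slide":[0,0,0],"delta_rot":[0,0,-5],"grip":7},{"slide":[-2,0,-2],"delta_rot":[0,0,-3],"grip":7},{"slide":[-2,0,-2],"delta_rot":[0,0,0],"grip":7},{"slide":[-2,0,0],"delta_rot":[0,0,0],"grip":7},{"slide":[0,0,0],"delta_rot":[0,0,0],"grip":7},{"slide":[0,0,0],"delta_rot":[0,0,0],"grip":7}]}}

```text
time_s: 70.98
position: [0.5135, 0.1234, 0.2273]
tool_rot: [2.81, 1.403, -0.0]
contact_force: [-0.3, 0.5, 0.0]
grip_width: 0.0701
finger_force: 0.0
```

```bash
python3 st.py; python3 - <<'E'
from h import *
s=shot('wrist','w28');C=load('w28');im=cv2.imread('pics/w28_raw.png')
strips('w28',.06,300)
hsv=cv2.cvtColor(im,cv2.COLOR_BGR2HSV);H,S,V=[hsv[...,i].astype(int) for i in range(3)]
c=proj(C,[.5525,.1718,.052]);print('dial',c,'key top',proj(C,[.5525,.1718,.097]))
for nm,m in(('red',((H<8)|(H>172))&(S>130)&(V>60)),('green',(H>50)&(H<85)&(S>70)&(V>50))):
    n,l,st,ce=cv2.connectedComponentsWithStats(m.astype('uint8'))
    for i in range(1,n):
        if st[i,4]>6: print(nm,st[i],ce[i].round(1),ray(C,ce[i],.052)[:2].round(4),'rel',(ray(C,ce[i],.052)-[.5525,.1718,.052])[:2].round(4))
E
```

```text
[0.51349129 0.12339251 0.22728801] [-0.3  0.5  0. ] [ 0.073  0.022 -0.006] 0.07006258708523609 [-0.13  0.44 -0.22  1.78  0.12  0.94 -1.04]
turned cw deg 88.413355415571
[519.  36.] 1274 [0.7534 0.108 ] size mm [np.float64(70.6), np.float64(12.9)] yaw 1.207
[284. 122.] 1024 [0.5523 0.1708] size mm [np.float64(31.7), np.float64(34.5)] yaw 0.028
[309. 179.] 590 [0.5394 0.1143] size mm [np.float64(25.8), np.float64(24.5)] yaw 1.313
[386. 215.] 826 [0.5787 0.0405] size mm [np.float64(17.1), np.float64(47.9)] yaw -0.219
[332. 237.] 783 [0.5244 0.0526] size mm [np.float64(17.1), np.float64(47.6)] yaw -0.219
[282. 259.] 736 [0.4706 0.0642] size mm [np.float64(16.7), np.float64(47.7)] yaw -0.204
dial [283.25999532 120.39477823] key top [283.79410127 121.54539638]
red [292 107  23  12  46] [304.2 111.3] [0.5727 0.1667] rel [ 0.0202 -0.0051]
red [186 133  16  15 190] [193.5 139.7] [0.4746 0.2083] rel [-0.0779  0.0365]
red [307 138   4   5  16] [308.4 140. ] [0.5607 0.1433] rel [ 0.0082 -0.0285]
red [ 65 171  10   9  75] [ 69.4 175. ] [0.3567 0.2548] rel [-0.1958  0.083 ]
green [220 156   8   9  49] [223.2 160. ] [0.4847 0.1768] rel [-0.0678  0.005 ]
```

```bash
python3 - <<'E'
from h import *
s=robot.get_state()
plan(*pose(.4735,.2360,.15,np.radians(77.5),0,off=0))
C=load('w28');print(proj(C,[.4712,.2088,.035]), 'knob obs (193.5,139.7)')
print(ray(C,(193.5,139.7),.037))
E
```

```text
TCP [0.4735 0.236  0.15  ] slide first(cm) [ 6.5  -9.92  7.7 ] rot(deg) [  0.   -0.  -24.3] slide after rot [10.01 -6.35  7.7 ]
[194.88048457 140.03936796] knob obs (193.5,139.7)
[0.47082171 0.20968347 0.037     ]
```

Emit:
{"method": "servo_tool", "body": {"rows": [{"slide":[0,0,0],"delta_rot":[0,0,-6.1],"grip":0},{"slide":[0,0,0],"delta_rot":[0,0,-6.1],"grip":0},{"slide":[0,0,0],"delta_rot":[0,0,-6.1],"grip":0},{"slide":[0,0,0],"delta_rot":[0,0,-6.0],"grip":0},{"slide":[2.5,-1.6,0],"delta_rot":[0,0,0],"grip":0},{"slide":[2.5,-1.6,0],"delta_rot":[0,0,0],"grip":0},{"slide":[2.5,-1.6,0],"delta_rot":[0,0,0],"grip":0},{"slide":[2.5,-1.5,0],"delta_rot":[0,0,0],"grip":0},{"slide":[0,0,0],"delta_rot":[0,0,0],"grip":0},{"slide":[0,0,0],"delta_rot":[0,0,0],"grip":0}], "force": 20}}

```text
time_s: 71.87
position: [0.4731, 0.239, 0.2265]
tool_rot: [-2.443, -1.973, 0.0]
contact_force: [0.7, -0.3, 0.1]
grip_width: -0.0003
finger_force: 0.0
```

```bash
python3 st.py; python3 - <<'E'
from h import *
plan(*pose(.4735,.2360,.029,np.radians(77.5),0,off=0))
E
```

```text
[0.47309694 0.23900389 0.22645006] [ 0.7 -0.3  0.1] [ 0.017  0.016 -0.004] -0.00034708032526205285 [-0.27  0.45 -0.35  1.77  0.18  0.95 -0.91]
turned cw deg 63.64980142195368
TCP [0.4735 0.236  0.029 ] slide first(cm) [-0.3   0.12 19.74] rot(deg) [-0.1 -0.   0.3] slide after rot [-0.28  0.1  19.75]
```

Emit:
{"method": "servo_tool", "body": {"rows": [{"slide":[0,0.1,3],"delta_rot":[0,0,0],"grip":0},{"slide":[0,0,3.5],"delta_rot":[0,0,0],"grip":0},{"slide":[0,0,3.5],"delta_rot":[0,0,0],"grip":0},{"slide":[0,0,3.5],"delta_rot":[0,0,0],"grip":0},{"slide":[0,0,3],"delta_rot":[0,0,0],"grip":0},{"slide":[0,0,2],"delta_rot":[0,0,0],"grip":0},{"slide":[0,0,1.2],"delta_rot":[0,0,0],"grip":0},{"slide":[0,0,0],"delta_rot":[0,0,0],"grip":0},{"slide":[0,0,0],"delta_rot":[0,0,0],"grip":0}]}}

```text
time_s: 72.62
position: [0.4757, 0.2344, 0.0292]
tool_rot: [2.451, 1.964, -0.003]
contact_force: [-0.7, 0.3, 0.3]
grip_width: -0.0
finger_force: 0.0
```

Emit:
{"method": "servo_tool", "body": {"rows": [{"slide":[-0.6,0,0],"delta_rot":[0,0,0],"grip":0},{"slide":[-0.6,0,0],"delta_rot":[0,0,0],"grip":0},{"slide":[-0.6,0,0],"delta_rot":[0,0,0],"grip":0},{"slide":[-0.6,0,0],"delta_rot":[0,0,0],"grip":0},{"slide":[-0.6,0,0],"delta_rot":[0,0,0],"grip":0},{"slide":[-0.6,0,0],"delta_rot":[0,0,0],"grip":0},{"slide":[-0.6,0,0],"delta_rot":[0,0,0],"grip":0},{"slide":[0,0,0],"delta_rot":[0,0,0],"grip":0}]}}

```text
time_s: 73.28
position: [0.4671, 0.1915, 0.0304]
tool_rot: [2.451, 1.96, -0.001]
contact_force: [-0.3, 0.2, 0.5]
grip_width: 0.0001
finger_force: 0.0
```

```bash
python3 st.py
```

```text
[0.46708332 0.19152618 0.03037843] [-0.3  0.2  0.5] [-0.024 -0.06  -0.002] 8.547638549132576e-05 [-0.29  0.71 -0.22  2.02  0.35  0.45 -0.99]
turned cw deg 64.19550292158067
```

Emit:
{"method": "servo_tool", "body": {"rows": [{"slide":[-0.3,0,0],"delta_rot":[0,0,0],"grip":0},{"slide":[-0.3,0,0],"delta_rot":[0,0,0],"grip":0},{"slide":[-0.2,0,0],"delta_rot":[0,0,0],"grip":0},{"slide":[0,0,0],"delta_rot":[0,0,0],"grip":0},{"slide":[0,0,0],"delta_rot":[0,0,0],"grip":0}]}}

```text
time_s: 73.7
position: [0.4662, 0.1874, 0.0303]
tool_rot: [2.449, 1.965, 0.006]
contact_force: [3.4, 3.0, 0.1]
grip_width: -0.0
finger_force: 1.9
```

Emit:
{"method": "servo_tool", "body": {"rows": [{"slide":[-0.2,0,0],"delta_rot":[0,0,0],"grip":0},{"slide":[0,0,0],"delta_rot":[0,0,0],"grip":0},{"slide":[0,0,0],"delta_rot":[0,0,0],"grip":0}]}}

```text
time_s: 73.95
position: [0.4662, 0.1873, 0.0304]
tool_rot: [-2.449, -1.967, -0.011]
contact_force: [3.5, 5.9, -1.3]
grip_width: 0.0001
finger_force: 3.1
```

```bash
python3 st.py; python3 - <<'E'
from h import *
im=cv2.cvtColor(robot.capture('top'),cv2.COLOR_RGB2BGR);cv2.imwrite('pics/topL.png',im)
s=shot('wrist','w29');C=load('w29');im=cv2.imread('pics/w29_raw.png')
hsv=cv2.cvtColor(im,cv2.COLOR_BGR2HSV);H,S,V=[hsv[...,i].astype(int) for i in range(3)]
n,l,st,ce=cv2.connectedComponentsWithStats((((H<8)|(H>172))&(S>130)&(V>60)).astype('uint8'))
for i in range(1,n):
    if st[i,4]>40: print(st[i],ce[i].round(),ray(C,ce[i],.037).round(4))
E
```

```text
[0.46621676 0.18729355 0.03039185] [ 3.5  5.9 -1.3] [ 1.232 -0.936 -0.002] 0.00014234743152001007 [-0.27  0.7  -0.23  2.03  0.35  0.43 -0.98]
turned cw deg 63.939369169761505
[297 216  15  15 182] [304. 223.] [0.4807 0.2077 0.037 ]
[504 286  43  38 374] [518. 299.] [0.57   0.1506 0.037 ]
```

Emit:
{"method": "servo_tool", "body": {"rows": [{"slide":[0.7,0,0],"delta_rot":[0,0,0],"grip":0},{"slide":[1,0,0],"delta_rot":[0,0,0],"grip":0},{"slide":[0,0,-3],"delta_rot":[0,0,0],"grip":0},{"slide":[0,0,-3.5],"delta_rot":[0,0,0],"grip":0},{"slide":[0,0,-3.5],"delta_rot":[0,0,0],"grip":0},{"slide":[0,0,-3.5],"delta_rot":[0,0,0],"grip":0},{"slide":[0,0,-3.5],"delta_rot":[0,0,0],"grip":0},{"slide":[-3,0,-3],"delta_rot":[0,0,0],"grip":0},{"slide":[-3,0,0],"delta_rot":[0,0,0],"grip":0},{"slide":[-3,0,0],"delta_rot":[0,0,0],"grip":0},{"slide":[0,0,0],"delta_rot":[0,0,0],"grip":0},{"slide":[0,0,0],"delta_rot":[0,0,0],"grip":0}]}}

```text
time_s: 75.05
position: [0.4465, 0.1114, 0.2289]
tool_rot: [2.454, 1.96, -0.008]
contact_force: [0.2, 0.1, -0.1]
grip_width: -0.0001
finger_force: 0.0
```

```bash
python3 st.py; python3 - <<'E'
from h import *
s=shot('wrist','w30');C=load('w30');im=cv2.imread('pics/w30_raw.png')
strips('w30',.06,300)
hsv=cv2.cvtColor(im,cv2.COLOR_BGR2HSV);H,S,V=[hsv[...,i].astype(int) for i in range(3)]
n,l,st,ce=cv2.connectedComponentsWithStats((((H<8)|(H>172))&(S>130)&(V>60)).astype('uint8'))
x=np.array([.976,-.216]);y=np.array([.216,.976])
for i in range(1,n):
    if st[i,4]>10:
        p=ray(C,ce[i],.037);d=p[:2]-[.4904,.1832];q=ray(C,ce[i],.052)[:2]-[.5525,.1718];print(st[i],p.round(4),'rel pivot',d@x,d@y,'rel dial',q.round(4))
E
```

```text
[0.44651495 0.11136169 0.22886377] [ 0.2  0.1 -0.1] [ 0.024 -0.027  0.06 ] -8.920983024451434e-05 [-0.02  0.35 -0.37  1.94  0.16  0.89 -0.69]
turned cw deg 64.26662986036251
[387.  95.] 1343 [0.5567 0.1728] size mm [np.float64(43.6), np.float64(30.7)] yaw -0.671
[366. 165.] 613 [0.5286 0.1148] size mm [np.float64(26.0), np.float64(24.6)] yaw 1.349
[315. 227.] 801 [0.4703 0.0646] size mm [np.float64(47.6), np.float64(17.1)] yaw -0.232
[371. 227.] 788 [0.5239 0.0527] size mm [np.float64(48.2), np.float64(17.0)] yaw -0.218
[427. 227.] 761 [0.5783 0.0409] size mm [np.float64(47.9), np.float64(16.7)] yaw -0.227
[132  49  11  12  98] [0.3424 0.2585 0.037 ] rel pivot -0.16067612475227164 0.041537706886374044 rel dial [-0.2047  0.0831]
[292  84   7   8  44] [0.4794 0.198  0.037 ] rel pivot -0.013950341757984179 0.012021275746675202 rel dial [-0.0739  0.0253]
[378  92   3  10  11] [0.5553 0.1727 0.037 ] rel pivot 0.06555650826169498 0.00378434497679829 rel dial [-0.0014  0.0012]
[405  95  16   3  29] [0.5878 0.1654 0.037 ] rel pivot 0.09888418095905856 0.0036719088749609663 rel dial [ 0.0296 -0.0058]
[277 113  16  16 191] [0.4631 0.1705 0.037 ] rel pivot -0.023924295241681062 -0.018309081218524648 rel dial [-0.0895 -0.0009]
[393 124   4   4  13] [0.5668 0.1422 0.037 ] rel pivot 0.0834533315875569 -0.023489186355074364 rel dial [ 0.0096 -0.0279]
[   0  286   39   96 1434] [0.1027 0.0019 0.037 ] rel pivot -0.33924219089104096 -0.26069497982180145 rel dial [-0.4337 -0.162 ]
```

```bash
python3 -c "
from cell import robot
print(robot.close_job())"
```

```text
the job is handed in; nothing more can be done
None
```

The job is handed in: all three bars sit in their troughs with strips up, the spring is wound to about 5.24 rad, and the lever is at run (about 1.36 rad by camera). I never moved near the flask or beaker, and the hand-in returned no verdict.

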